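Clamp ceramic scraper inserts in the curing jig

ROBOT

A 6-joint arm with a two-finger parallel gripper is mounted at the origin on the work surface. World frame = base frame: x ahead of the robot, y to its left, z up, the work surface at z = 0. Lengths are in mm, angles in rad, forces in N, time in s.
With the tool pointing down it reaches from about 300 to 875 mm from the base axis. Payload 6.4 kg.
Tool frame: the origin (TCP) lies at the very end of the fingers, on their centre line; the grasp point (between the pads) lies tcp_to_grasp behind it (tcp_to_grasp is the distance from the TCP to the grasp point, in mm); z points along the fingers, y is the direction in which the jaws open and shut (so a half turn about z gives the same grasp; the last joint's range is limited). The gripper opens to 85 mm and grips with 20 to 120 N. Pads are 22 mm wide; open, the fingers measure 114 mm over their backs; the gripper's body (76 mm by 85 mm) begins 54 mm behind the grasp point. The pads swing forward as they close: fully open they stand 13 mm farther back than shut.
Start: joints at [0.947, 0.181, 1.607, -0, 1.354, -0.206], TCP at [233.297, 525.56, 231.288] pointing down, gripper open.
Joint ranges: [-2.99, 2.99], [-0.89, 2.07], [0.3, 2.58], [-1.14, 4.28], [0, 2.63], [-3.12, 3.12]. Speed limits (rad/s): [2.57, 2.57, 3.01, 3.14, 3.14, 3.14].

INTERFACE

Orientations are given as a rotation vector (axis times angle).
In Python, from station import get_state, get_image, camera_model, job_done, tcp_to_grasp gives the robot as it stands.
- The arm moves only by the tool step_arm, never from a script. Its argument "rows" is a list of rows, each an object of numbers: "jaw": the finger opening in m, from 0 to 0.0854; "x", "y", "z": the shift along the tool's x, y, z in m; "ax", "ay", "az": the turn, a rotation vector about the tool's x, y, z in degrees. In form: [{"jaw": .., "x": .., "y": .., "z": .., "ax": .., "ay": .., "az": ..}, ...]. A call has 1 to 5 rows; each row is the pose to reach, as a shift and turn from the pose commanded when the call began, along the tool's axes at that moment; what a row does not reach only later rows make up. A row lasts 1/8 s, in which the tool goes at most 62.5 mm and 10.7 degrees, less where a joint would pass 70% of its speed; a pose out of reach is approached as far as the arm can. A call with a gripper value outside its range is refused whole. The fingers move at their own pace and stop on an object; "newtons" is the grip in N (left out, the last holds). Time passes only in rows, so rows that repeat a pose let the fingers close. It gives the time, the measured TCP pose, the force and the opening at its end, in the units of the state.
- get_state(): the state, without advancing time (a new reading comes with each control period).
- get_image(name): name is "side" or "top"; returns the picture (420x560x3 uint8, red, green, blue); there is no depth.
- camera_model(name): a dict with "fov_y" (degrees; the focal length in pixels is half the picture's height over the tangent of half this angle, whatever the lens; pixels are square), "cx", "cy" (the principal point, pixels), "rvec" (rotation vector, rad) and "tvec" (3), from world to camera coordinates, as OpenCV has them. Camera axes: x right, y down, z forward; pixel columns grow to the right and rows downward; lengths in mm; the calibration is good to about 2 mm. A picture is of the moment at which its call begins. camera_model takes no time and is no camera call.
- job_done(): hands the job in, once; it reports no verdict.
The state is a dict: "clock": time; "q": joint angles; "qd": joint speeds; "joint_torque": joint torques, N m; "tcp_pos": TCP position; "tcp_rot": TCP orientation; "contact_force": force on the tool from outside, world axes, zero at the start; "ft_torque": the same for the moment, N m; "width": opening from 0.0 (shut) to 1.0 (fully open).
Only numpy, scipy, OpenCV 4.12 (cv2) and the standard library are available. Lean on these libraries where they do the work, as an engineer would, in place of code of your own. Each camera call takes 0.05 s, during which the arm holds its last target.

TASK

Stand every white ceramic insert from the grey rack upright in a pocket of the steel curing jig, one to a pocket, and clip one spring clamp over each insert together with its steel backing plate, so that the clamp holds both by itself. Clip every clamp left over onto the aluminium posts of the clamp stand, one to a post, clear of the bench. The ceramic is brittle: hold it with no more than about 30 N of grip (each finger), do not topple it, and leave the other things on the bench alone.

Things in the scene. Friction and masses are not known exactly. Their poses are not given: they have to be found in the camera images.
- jig: steel curing jig, 70 x 250 mm foot 10 mm thick, three pockets in a row along its y; origin at its underside, z up. The pockets are open at -x: clamps go on from there. Clamped, the insert's 10 mm and the backing plate's 6 mm make 16 mm
- stand: clamp stand: steel foot 70 x 150 mm, 8 mm thick, with two posts 90 mm apart along its y; origin at its underside; -x is the side to clip from
- insert1_c (a point): centre of a brittle white ceramic scraper insert, a plain plate 44 mm (own x) by 10 mm (own y) by 70 mm high (own z), about 110 g, standing upright in a slot of the grey rack (slots 55 mm apart along y, floor 5 mm above the bench, ribs beside it up to 23 mm, open at both x ends); grip it lightly from above across its 44 mm width, by its top 25 mm. May be absent
- insert2_c (a point): centre of a brittle white ceramic scraper insert, a plain plate 44 mm (own x) by 10 mm (own y) by 70 mm high (own z), about 110 g, standing upright in a slot of the grey rack (slots 55 mm apart along y, floor 5 mm above the bench, ribs beside it up to 23 mm, open at both x ends); grip it lightly from above across its 44 mm width, by its top 25 mm. May be absent
- insert3_c (a point): centre of a brittle white ceramic scraper insert, a plain plate 44 mm (own x) by 10 mm (own y) by 70 mm high (own z), about 110 g, standing upright in a slot of the grey rack (slots 55 mm apart along y, floor 5 mm above the bench, ribs beside it up to 23 mm, open at both x ends); grip it lightly from above across its 44 mm width, by its top 25 mm. May be absent
- pocket1 (a point): centre of the floor (10 mm above the bench) of a jig pocket, axes as the jig's. 14 mm wide: at y -7 mm the face of a backing plate 6 mm thick, x -22 to 22 mm, 36 mm high over the floor; at y +7 mm a lip 6 mm high, x 0 to 22 mm; at x +25 mm an end stop 20 mm high; -x end open. An insert stands here with its width along x
- pocket2 (a point): centre of the floor (10 mm above the bench) of a jig pocket, axes as the jig's. 14 mm wide: at y -7 mm the face of a backing plate 6 mm thick, x -22 to 22 mm, 36 mm high over the floor; at y +7 mm a lip 6 mm high, x 0 to 22 mm; at x +25 mm an end stop 20 mm high; -x end open. An insert stands here with its width along x
- pocket3 (a point): centre of the floor (10 mm above the bench) of a jig pocket, axes as the jig's. 14 mm wide: at y -7 mm the face of a backing plate 6 mm thick, x -22 to 22 mm, 36 mm high over the floor; at y +7 mm a lip 6 mm high, x 0 to 22 mm; at x +25 mm an end stop 20 mm high; -x end open. An insert stands here with its width along x
- post1 (a point): centre of the top, 60 mm above the bench, of an upright 16 mm square aluminium post of the clamp stand; axes as the stand's, square to its faces
- post2 (a point): centre of the top, 60 mm above the bench, of an upright 16 mm square aluminium post of the clamp stand; axes as the stand's, square to its faces
- clamp1_pivot (a point): hinge pivot of a black spring clamp lying on the bench, hinge axis (own z, up or down) upright, 28 mm high, pivot at half height, 90 g. Own x: from handles to jaws, along the centre line at rest. Handles reach 57 mm back, 59 mm apart outside at their ends; pads 34 to 46 mm ahead. Frame of the +y half: it turns q/2 about own +z from the centre line as the jaws open by q
- clamp1_jaw (a joint): jaw angle q of that clamp, rad: 0 at rest (pads 6 mm apart), 0.25 on 16 mm (pads parallel), 0.5 at its stop (pads 26 mm apart). Pinch both handles about 38 mm behind the pivot: about 18 N brings them to the stop, outer faces parallel, 32 mm apart. A spring closes it, 9 to 12 N at the pads
- clamp2_pivot (a point): hinge pivot of a black spring clamp lying on the bench, hinge axis (own z, up or down) upright, 28 mm high, pivot at half height, 90 g. Own x: from handles to jaws, along the centre line at rest. Handles reach 57 mm back, 59 mm apart outside at their ends; pads 34 to 46 mm ahead. Frame of the +y half: it turns q/2 about own +z from the centre line as the jaws open by q
- clamp2_jaw (a joint): jaw angle q of that clamp, rad: 0 at rest (pads 6 mm apart), 0.25 on 16 mm (pads parallel), 0.5 at its stop (pads 26 mm apart). Pinch both handles about 38 mm behind the pivot: about 18 N brings them to the stop, outer faces parallel, 32 mm apart. A spring closes it, 9 to 12 N at the pads
- clamp3_pivot (a point): hinge pivot of a black spring clamp lying on the bench, hinge axis (own z, up or down) upright, 28 mm high, pivot at half height, 90 g. Own x: from handles to jaws, along the centre line at rest. Handles reach 57 mm back, 59 mm apart outside at their ends; pads 34 to 46 mm ahead. Frame of the +y half: it turns q/2 about own +z from the centre line as the jaws open by q
- clamp3_jaw (a joint): jaw angle q of that clamp, rad: 0 at rest (pads 6 mm apart), 0.25 on 16 mm (pads parallel), 0.5 at its stop (pads 26 mm apart). Pinch both handles about 38 mm behind the pivot: about 18 N brings them to the stop, outer faces parallel, 32 mm apart. A spring closes it, 9 to 12 N at the pads
- clamp4_pivot (a point): hinge pivot of a black spring clamp lying on the bench, hinge axis (own z, up or down) upright, 28 mm high, pivot at half height, 90 g. Own x: from handles to jaws, along the centre line at rest. Handles reach 57 mm back, 59 mm apart outside at their ends; pads 34 to 46 mm ahead. Frame of the +y half: it turns q/2 about own +z from the centre line as the jaws open by q
- clamp4_jaw (a joint): jaw angle q of that clamp, rad: 0 at rest (pads 6 mm apart), 0.25 on 16 mm (pads parallel), 0.5 at its stop (pads 26 mm apart). Pinch both handles about 38 mm behind the pivot: about 18 N brings them to the stop, outer faces parallel, 32 mm apart. A spring closes it, 9 to 12 N at the pads
- bearing: steel ball bearing, 62 mm across, 16 mm high, lying flat (bystander); origin at its underside; leave it where it is
- adhesive: white bottle, 48 mm across, 130 mm high (bystander); origin at its underside; leave it where it is
- jar: clear jar, 64 mm across, 75 mm high (bystander); origin at its underside; leave it where it is
- driver: screwdriver 200 mm long with a black handle, lying (bystander); origin at its underside; leave it where it is
- tape: cardboard-coloured tape roll, 84 mm across, 24 mm high (bystander); origin at its underside; leave it where it is
- carton: small cardboard carton 70 x 100 x 45 mm (bystander); origin at its underside; leave it where it is
Not all that is in view belongs to the job. What is shaped like the part that bears clamp3_pivot but purple or red is not meant.

How it is judged (in metres and radians):
At the end, for the whole second after the job is handed in: each insert stands in a pocket (within 7 mm along, 5 mm across, 5 mm in height, 7 degrees), a clamp pressing on both it and the jig with over 3 N; spare clamps press on the stand; jaw angles 0.15 to 0.35 rad, pivots over 18 mm up, at rest (((x of insert1_c in the frame of pocket1 between -0.007 and 0.007 m and y of insert1_c in the frame of pocket1 between -0.005 and 0.005 m and z of insert1_c in the frame of pocket1 between 0.03 and 0.039 m) or (x of insert1_c in the frame of pocket2 between -0.007 and 0.007 m and y of insert1_c in the frame of pocket2 between -0.005 and 0.005 m and z of insert1_c in the frame of pocket2 between 0.03 and 0.039 m) or (x of insert1_c in the frame of pocket3 between -0.007 and 0.007 m and y of insert1_c in the frame of pocket3 between -0.005 and 0.005 m and z of insert1_c in the frame of pocket3 between 0.03 and 0.039 m)) and angle between each of insert1_c, insert2_c, insert3_c's own z axis and vertical below 0.12 rad and ((contact force between clamp1 and insert1 above 3 N and contact force between clamp1 and jig above 3 N and value of joint clamp1_jaw between 0.15 and 0.35 rad) or (contact force between clamp2 and insert1 above 3 N and contact force between clamp2 and jig above 3 N and value of joint clamp2_jaw between 0.15 and 0.35 rad) or (contact force between clamp3 and insert1 above 3 N and contact force between clamp3 and jig above 3 N and value of joint clamp3_jaw between 0.15 and 0.35 rad) or (contact force between clamp4 and insert1 above 3 N and contact force between clamp4 and jig above 3 N and value of joint clamp4_jaw between 0.15 and 0.35 rad)) and ((x of insert2_c in the frame of pocket1 between -0.007 and 0.007 m and y of insert2_c in the frame of pocket1 between -0.005 and 0.005 m and z of insert2_c in the frame of pocket1 between 0.03 and 0.039 m) or (x of insert2_c in the frame of pocket2 between -0.007 and 0.007 m and y of insert2_c in the frame of pocket2 between -0.005 and 0.005 m and z of insert2_c in the frame of pocket2 between 0.03 and 0.039 m) or (x of insert2_c in the frame of pocket3 between -0.007 and 0.007 m and y of insert2_c in the frame of pocket3 between -0.005 and 0.005 m and z of insert2_c in the frame of pocket3 between 0.03 and 0.039 m)) and ((contact force between clamp1 and insert2 above 3 N and contact force between clamp1 and jig above 3 N and value of joint clamp1_jaw between 0.15 and 0.35 rad) or (contact force between clamp2 and insert2 above 3 N and contact force between clamp2 and jig above 3 N and value of joint clamp2_jaw between 0.15 and 0.35 rad) or (contact force between clamp3 and insert2 above 3 N and contact force between clamp3 and jig above 3 N and value of joint clamp3_jaw between 0.15 and 0.35 rad) or (contact force between clamp4 and insert2 above 3 N and contact force between clamp4 and jig above 3 N and value of joint clamp4_jaw between 0.15 and 0.35 rad)) and ((x of insert3_c in the frame of pocket1 between -0.007 and 0.007 m and y of insert3_c in the frame of pocket1 between -0.005 and 0.005 m and z of insert3_c in the frame of pocket1 between 0.03 and 0.039 m) or (x of insert3_c in the frame of pocket2 between -0.007 and 0.007 m and y of insert3_c in the frame of pocket2 between -0.005 and 0.005 m and z of insert3_c in the frame of pocket2 between 0.03 and 0.039 m) or (x of insert3_c in the frame of pocket3 between -0.007 and 0.007 m and y of insert3_c in the frame of pocket3 between -0.005 and 0.005 m and z of insert3_c in the frame of pocket3 between 0.03 and 0.039 m)) and ((contact force between clamp1 and insert3 above 3 N and contact force between clamp1 and jig above 3 N and value of joint clamp1_jaw between 0.15 and 0.35 rad) or (contact force between clamp2 and insert3 above 3 N and contact force between clamp2 and jig above 3 N and value of joint clamp2_jaw between 0.15 and 0.35 rad) or (contact force between clamp3 and insert3 above 3 N and contact force between clamp3 and jig above 3 N and value of joint clamp3_jaw between 0.15 and 0.35 rad) or (contact force between clamp4 and insert3 above 3 N and contact force between clamp4 and jig above 3 N and value of joint clamp4_jaw between 0.15 and 0.35 rad)) and ((contact force between clamp1 and insert1 above 3 N and contact force between clamp1 and jig above 3 N and value of joint clamp1_jaw between 0.15 and 0.35 rad) or (contact force between clamp1 and insert2 above 3 N and contact force between clamp1 and jig above 3 N and value of joint clamp1_jaw between 0.15 and 0.35 rad) or (contact force between clamp1 and insert3 above 3 N and contact force between clamp1 and jig above 3 N and value of joint clamp1_jaw between 0.15 and 0.35 rad) or (contact force between clamp1 and stand above 3 N and value of joint clamp1_jaw between 0.15 and 0.35 rad)) and height (world z) of each of clamp1_pivot, clamp2_pivot, clamp3_pivot, clamp4_pivot above 0.018 m and linear speed of each of clamp1, clamp2, clamp3, clamp4 below 0.03 m/s and ((contact force between clamp2 and insert1 above 3 N and contact force between clamp2 and jig above 3 N and value of joint clamp2_jaw between 0.15 and 0.35 rad) or (contact force between clamp2 and insert2 above 3 N and contact force between clamp2 and jig above 3 N and value of joint clamp2_jaw between 0.15 and 0.35 rad) or (contact force between clamp2 and insert3 above 3 N and contact force between clamp2 and jig above 3 N and value of joint clamp2_jaw between 0.15 and 0.35 rad) or (contact force between clamp2 and stand above 3 N and value of joint clamp2_jaw between 0.15 and 0.35 rad)) and ((contact force between clamp3 and insert1 above 3 N and contact force between clamp3 and jig above 3 N and value of joint clamp3_jaw between 0.15 and 0.35 rad) or (contact force between clamp3 and insert2 above 3 N and contact force between clamp3 and jig above 3 N and value of joint clamp3_jaw between 0.15 and 0.35 rad) or (contact force between clamp3 and insert3 above 3 N and contact force between clamp3 and jig above 3 N and value of joint clamp3_jaw between 0.15 and 0.35 rad) or (contact force between clamp3 and stand above 3 N and value of joint clamp3_jaw between 0.15 and 0.35 rad)) and ((contact force between clamp4 and insert1 above 3 N and contact force between clamp4 and jig above 3 N and value of joint clamp4_jaw between 0.15 and 0.35 rad) or (contact force between clamp4 and insert2 above 3 N and contact force between clamp4 and jig above 3 N and value of joint clamp4_jaw between 0.15 and 0.35 rad) or (contact force between clamp4 and insert3 above 3 N and contact force between clamp4 and jig above 3 N and value of joint clamp4_jaw between 0.15 and 0.35 rad) or (contact force between clamp4 and stand above 3 N and value of joint clamp4_jaw between 0.15 and 0.35 rad))); the robot touches nothing.
It fails at once if a ceramic insert is gripped or pressed too hard: over 80 N, both fingers together (contact force between the fingers and insert1 above 80 N or contact force between the fingers and insert2 above 80 N or contact force between the fingers and insert3 above 80 N).
It fails at once if an insert is toppled (leaning more than 45 degrees) (angle between any of insert1_c, insert2_c, insert3_c's own z axis and vertical above 0.785 rad).
It fails at once if a bystander is shoved more than 60 mm (distance of any of bearing, adhesive, jar, driver, tape, carton from where it was at the start of the episode above 0.06 m).
Of insert1, insert2, insert3 only 2 to 3 are there at a start; the rules pass over those that are not, and their reading is None.
At some moment in a run one of clamp1, clamp2, clamp3, clamp4 may be knocked a few centimetres aside while the robot is not near it.
It also fails if it takes over 210 s, if anything falls off the work surface, if the arm or the gripper's body presses on something with over 40 N, if the wrist force passes 120 N, or if a joint passes its speed limit or range.

## Working session

There is one attempt and no reset: what is moved stays moved. The work goes in short steps, Python scripts to look and compute and a tool call to move; the robot and the scene stay as the last step left them, time stands still between calls to the robot, and variables do not carry over. Pictures are saved under pics/ and viewed, and the job is handed in when it is done.

Besides the shell and the picture viewer there is one more tool, called as name([rows], argument=value, ...), one row to a line, values as JSON. step_arm: Moves the arm, as the interface text tells. Its arguments: {"type":"object","properties":{"rows":{"type":"array","items":{"type":"object","properties":{"jaw":{"type":"number"},"x":{"type":"number"},"y":{"type":"number"},"z":{"type":"number"},"ax":{"type":"number"},"ay":{"type":"number"},"az":{"type":"number"}}}},"newtons":{"type":"number"}},"required":["rows"]}

```bash
mkdir -p pics; ls; python3 - <<'E'
from station import *
import cv2
s=get_state();print(s);print(tcp_to_grasp if not callable(tcp_to_grasp) else tcp_to_grasp())
for n in("side","top"):
    print(n,camera_model(n))
    cv2.imwrite(f"pics/{n}0.png",cv2.cvtColor(get_image(n),cv2.COLOR_RGB2BGR))
E
```

```text
pics
{'clock': 0.0, 'q': array([ 9.46681486e-01,  1.81532505e-01,  1.60802494e+00,  1.88861770e-05,
        1.35379048e+00, -2.06356041e-01]), 'qd': array([ 0.00027526,  0.00093029, -0.0014594 ,  0.0006004 , -0.00220311,
        0.00019569]), 'joint_torque': array([-1.90418737e-04, -4.44864464e+01, -3.51335227e+01, -2.37594186e-04,
        8.90417869e-03, -3.25943927e-05]), 'tcp_pos': array([232.96084227, 525.08560207, 230.38076719]), 'tcp_rot': array([-6.51308285e-01, -3.07259517e+00,  2.51061591e-03]), 'contact_force': array([-0.12002616,  0.45088899, -0.14052852]), 'ft_torque': array([-0.01170216, -0.03802878, -0.04018992]), 'width': 0.9989937472119372}
18.700000000000003
side {'fov_y': 45.233944552215426, 'cx': 283.34510471835375, 'cy': 212.9026293266611, 'rvec': array([ 0.67346513,  2.71026916, -0.99150565]), 'tvec': array([ 450.07029073, -160.3842427 , 1666.22842062])}
top {'fov_y': 53.13017482300604, 'cx': 284.3642746723749, 'cy': 205.48006138594764, 'rvec': array([ 2.10707512, -2.14540672,  0.15928304]), 'tvec': array([  21.91160143,  536.07527886, 1293.50274642])}
```

View pics/side0.png

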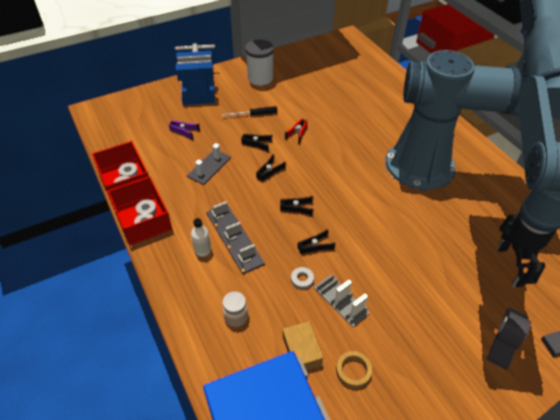

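View pics/top0.png

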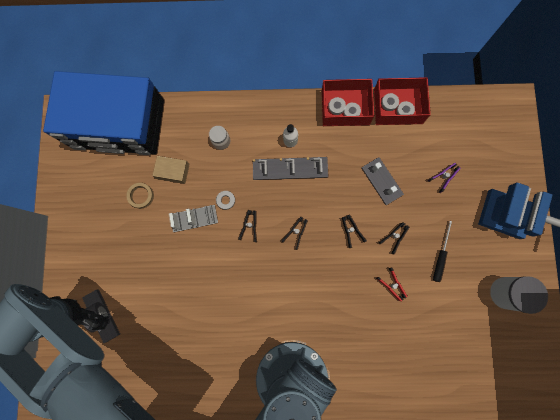

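The side view shows two white inserts in the rack (about 345,290 and 360,303). There are four black clamps, plus a purple and a red one. The jig is at about (290,168) in the top view and the stand at (382,180). I'll enlarge both views.

```bash
cat > h.py <<'E'
import numpy as np, cv2
from station import *
from scipy.spatial.transform import Rotation as R
def save(img,name,box=None,s=1):
    # box = c0,r0,c1,r1
    if box: img=img[box[1]:box[3],box[0]:box[2]]
    img=cv2.resize(img,None,fx=s,fy=s,interpolation=cv2.INTER_CUBIC)
    cv2.imwrite(f"pics/{name}.png",cv2.cvtColor(img,cv2.COLOR_RGB2BGR))
def cam(n):
    m=camera_model(n); f=210/np.tan(np.radians(m['fov_y'])/2)
    return np.array([[f,0,m['cx']],[0,f,m['cy']],[0,0,1.]]),np.array(m['rvec'],float),np.array(m['tvec'],float)
def proj(n,P):
    K,r,t=cam(n); return cv2.projectPoints(np.atleast_2d(np.array(P,float)),r,t,K,None)[0][:,0]
def ray(n,px,z):
    K,r,t=cam(n); Rm=cv2.Rodrigues(r)[0]; px=np.atleast_2d(px).astype(float)
    d=np.c_[px,np.ones(len(px))]@np.linalg.inv(K).T@Rm; o=-Rm.T@t
    return o+d*((z-o[2])/d[:,2])[:,None]
def tri(pt,ps):
    o=[];A=np.zeros((3,3));b=np.zeros(3)
    for n,p in(("top",pt),("side",ps)):
        K,r,t=cam(n);Rm=cv2.Rodrigues(r)[0]
        d=Rm.T@np.linalg.inv(K)@np.array([*p,1.]);d/=np.linalg.norm(d);c=-Rm.T@t
        M=np.eye(3)-np.outer(d,d);A+=M;b+=M@c
    return np.linalg.solve(A,b)
E
python3 - <<'E'
from h import *
t=get_image("top");s=get_image("side")
np.save("t0.npy",t);np.save("s0.npy",s)
save(t,"tj",(240,120,420,260),4.4); save(t,"tr",(110,145,260,255),5.3)
save(s,"sj",(160,120,300,280),3.7); save(s,"sr",(260,180,390,340),3.7)
E
```

```text
(no output)
```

View pics/tj.png

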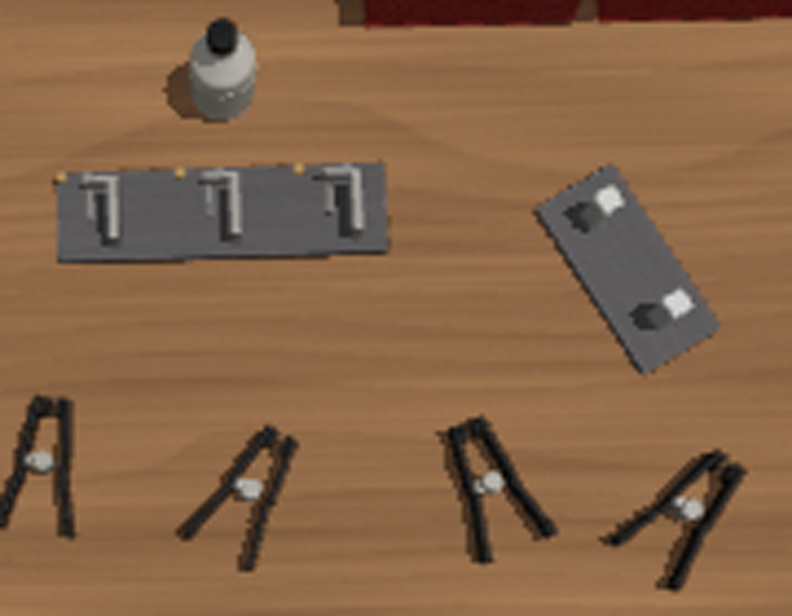

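View pics/tr.png

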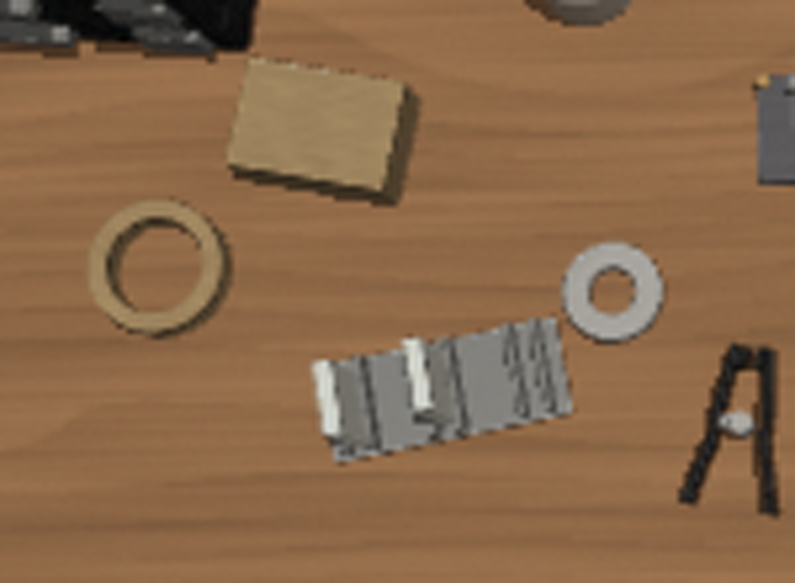

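View pics/sj.png

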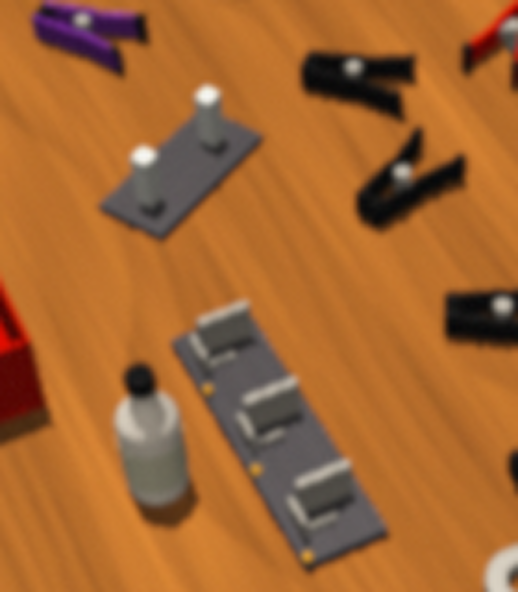

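View pics/sr.png

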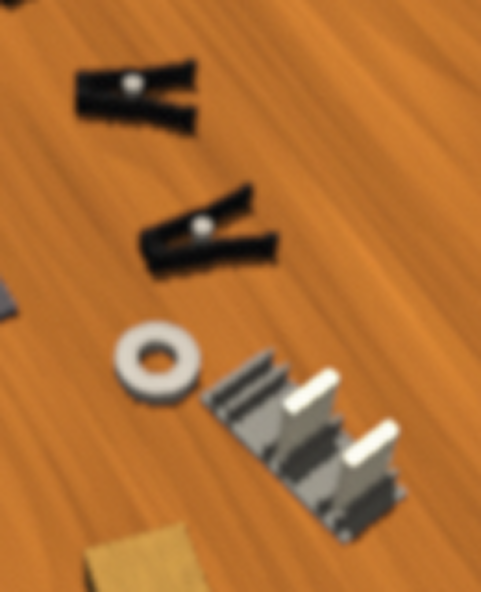

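Two inserts are present, at rack slots about (171,220) and (189,217) in the top view. That means two clamps go on the inserts and two on the posts. Pocket openings face the robot, since the end stops are on the far side. Next I'll measure positions.

```bash
cat > meas.py <<'E'
from h import *
def hsv(i): return cv2.cvtColor(i,cv2.COLOR_RGB2HSV).astype(int)
def mask_img(img,f,box,up=8):
    c=img[box[1]:box[3],box[0]:box[2]]
    c=cv2.resize(c,None,fx=up,fy=up,interpolation=cv2.INTER_CUBIC)
    return f(cv2.cvtColor(c,cv2.COLOR_RGB2HSV).astype(int)).astype(np.uint8)
def topx(pts,box,up=8):
    return (np.asarray(pts,float).reshape(-1,2)+.5)/up-.5+np.array(box[:2])
def blobs(m,amin):
    cs,_=cv2.findContours(m,cv2.RETR_EXTERNAL,cv2.CHAIN_APPROX_NONE)
    return [c for c in cs if cv2.contourArea(c)>amin]
def quad_lines(px):
    """split hull-ish contour pts into 4 sides by minAreaRect, robust line fits; returns 4 (pts)"""
    r=cv2.minAreaRect(px.astype(np.float32)); bx=cv2.boxPoints(r); out=[]
    for i in range(4):
        a,b=bx[i],bx[(i+1)%4]; L=np.linalg.norm(b-a); d=(b-a)/L; n=np.array([-d[1],d[0]])
        u=(px-a)@d; v=abs((px-a)@n)
        out.append(px[(u>.12*L)&(u<.88*L)&(v<1.6)])
    return out
def rectfoot(n,px,ztop):
    """sides -> world lines; side facing camera -> z=0 else z=ztop. returns centre, yaw of long side, dims"""
    K,r,t=cam(n);C=-cv2.Rodrigues(r)[0].T@t
    sides=quad_lines(px); w0=ray(n,px,ztop)[:,:2].mean(0); L=[]
    for s in sides:
        res=None
        for z in(ztop,0):
            w=ray(n,s,z)[:,:2]; l=cv2.fitLine(w.astype(np.float32),cv2.DIST_HUBER,0,.01,.01).ravel()
            nn=np.array([-l[1],l[0]]); p=l[2:]
            if nn@(p-w0)<0: nn=-nn
            faces=nn@(C[:2]-p)>0
            if (z==0)==faces or z==ztop: res=(nn,nn@p,faces)
        L.append(res)
    d=[L[i][1]+L[(i+2)%4][1] for i in(0,1)]
    N=np.array([L[i][0] for i in range(4)]);c=np.array([l[1] for l in L])
    # average opposite normals
    n0=N[0]-N[2];n0/=np.linalg.norm(n0);n1=N[1]-N[3];n1/=np.linalg.norm(n1)
    def off(i,nn): 
        w=ray(n,sides[i],0 if L[i][2] else ztop)[:,:2]; return np.median(w@nn)
    a0,a2,a1,a3=off(0,n0),off(2,n0),off(1,n1),off(3,n1)
    cen=np.linalg.solve(np.array([n0,n1]),[(a0+a2)/2,(a1+a3)/2])
    return cen,(n0,a0-a2),(n1,a1-a3)
def ang(v): return np.degrees(np.arctan2(v[1],v[0]))
E
python3 - <<'E'
from meas import *
t=np.load("t0.npy");s=np.load("s0.npy")
for n in("top","side"):
    K,r,tt=cam(n);print(n,"campos",(-cv2.Rodrigues(r)[0].T@tt).round())
H=hsv(t)
for p in [(300,178),(265,178),(270,190),(382,180),(175,218),(205,215)]: print(p,H[p[1],p[0]])
H=hsv(s)
for p in [(222,240),(235,262),(225,150),(215,165),(250,215),(340,300)]: print(p,H[p[1],p[0]])
grey=lambda h:(h[...,1]<90)&(h[...,2]<150)
for n,img,box,zt in [("top",t,(244,148,336,188),10),("top",t,(355,150,410,212),8),("side",s,(203,196,270,276),10),("side",s,(183,145,236,188),8)]:
    m=mask_img(img,grey if n=="top" else (lambda h:(h[...,1]<110)&(h[...,2]<150)),box)
    m=cv2.morphologyEx(m,cv2.MORPH_CLOSE,np.ones((15,15),np.uint8))
    c=max(blobs(m,500),key=cv2.contourArea); px=topx(c,box)
    cen,a,b=rectfoot(n,px,zt); print(n,cen.round(1),ang(a[0]).round(2),a[1].round(1),ang(b[0]).round(2),b[1].round(1))
    cv2.imwrite(f"pics/m_{n}_{zt}.png",m*255)
E
```

```text
top campos [ 314.   -9. 1365.]
side campos [ 975.  841. 1161.]
(300, 178) [ 14 107  57]
(265, 178) [165   6  92]
(270, 190) [ 14 129 140]
(382, 180) [165   5  93]
(175, 218) [ 24  23 113]
(205, 215) [ 20  12 128]
(222, 240) [ 12 145 121]
(235, 262) [ 11 141 116]
(225, 150) [ 14 195 179]
(215, 165) [ 0 14 92]
(250, 215) [ 14 196 185]
(340, 300) [23 37 89]
top [669.6  -7.6] 0.75 68.1 -90.27 249.1
top [ 620.7 -311.4] 30.13 149.0 -59.84 68.4
side [669.1  -7.1] -85.26 248.4 -179.23 65.8
side [ 620.9 -311.9] -58.98 66.9 -160.66 149.3
```

```bash
python3 - <<'E'
from meas import *
t=np.load("t0.npy");s=np.load("s0.npy")
def tops(n,img,box,z,vmin,amin=300,smax=60,er=0):
    m=mask_img(img,lambda h:(h[...,2]>vmin)&(h[...,1]<smax),box)
    out=[]
    for c in blobs(m,amin):
        px=topx(c,box); w=ray(n,px,z)[:,:2]; M=cv2.moments(c); cen=topx([[M['m10']/M['m00'],M['m01']/M['m00']]],box)[0]
        r=cv2.minAreaRect(w.astype(np.float32)); out.append(cen)
        print(n,"px",cen.round(2),"w(z)",ray(n,cen,z)[0][:2].round(1),"rect",np.round(r[0],1),np.round(r[1],1),round(r[2],1))
    return out
print("inserts"); a=tops("top",t,(165,200,200,232),75,190); b=tops("side",s,(325,275,375,330),75,190)
print("posts");tops("top",t,(365,155,405,200),60,190,100);tops("side",s,(190,140,225,175),60,200,100)
print("plates");tops("top",t,(255,152,330,180),46,130,100)
print("pivots")
for b in[(240,215,262,240),(283,222,308,245),(340,220,365,245),(388,225,412,250)]: tops("top",t,b,28,130,80,90)
for b in[(285,195,312,215),(305,230,330,250),(258,160,280,178),(245,132,268,148)]: tops("side",s,b,28,130,80,90)
E
```

```text
inserts
top px [171.18 219.48] w(z) [494.1 364.8] rect [494.2 364.8] [42.9  9.2] 10.9
top px [188.32 215.09] w(z) [506.8 311.5] rect [507.4 311.5] [40.9  8.8] 10.9
side px [359.42 299.61] w(z) [495.  367.8] rect [494.2 367.1] [44.9 13.9] 10.4
side px [343.29 285.44] w(z) [508.2 314.6] rect [507.3 313.9] [45.1 14. ] 11.0
posts
top px [393.63 188.37] w(z) [ 581.9 -333.8] rect [ 581.9 -333.8] [14.3 15.2] 28.3
top px [378.02 164.77] w(z) [ 659.6 -288.9] rect [ 659.9 -289. ] [14.6 14.2] 29.2
side px [198.31 161.6 ] w(z) [ 659.2 -287.3] rect [ 659.3 -287.3] [17.1 16.7] 37.8
side px [215.5  145.16] w(z) [ 581.5 -332.9] rect [ 581.5 -332.8] [18.3 16.2] 31.5
plates
top px [260.04 166.02] w(z) [667.4  88.9] rect [668.5  88.8] [ 2.4 16.7] 89.6
top px [287.07 163.77] w(z) [673.    1.2] rect [673.3   1.2] [ 2.4 10. ] 89.0
top px [264.47 165.15] w(z) [670.   74.5] rect [666.7  81.2] [24.4 47.8] 89.5
top px [292.14 164.13] w(z) [671.4 -15.2] rect [670.5 -16. ] [51.7 22.1] 24.4
top px [319.85 163.12] w(z) [ 672.9 -104.8] rect [ 672.2 -105.4] [51.6 21.9] 25.4
pivots
top px [248.85 223.88] w(z) [481.6 127.5] rect [482.1 127.8] [17.9 13.3] 60.2
top px [296.38 230.25] w(z) [458.3 -24.5] rect [457.8 -24.1] [19.2 13.9] 83.7
top px [348.55 230.5 ] w(z) [ 454.4 -190.7] rect [ 454.8 -190.4] [8.6 4.2] 37.2
top px [351.69 228.92] w(z) [ 459.3 -200.9] rect [ 458.7 -200.7] [16.1 12.9] 24.2
top px [396.55 234.73] w(z) [ 438.1 -342.1] rect [ 439.4 -342.2] [19.7 15.1] 36.8
side px [295.43 201.97] w(z) [457.1 -23.3] rect [457.  -23.5] [15.1 12.8] 61.1
side px [314.35 240.71] w(z) [480.7 129.1] rect [480.6 129. ] [15.  13.8] 62.3
side px [268.48 165.99] w(z) [ 458.9 -198. ] rect [ 459.2 -198.2] [15.6 13.4] 57.1
side px [255.04 137.42] w(z) [ 436.6 -341.2] rect [ 436.5 -341.4] [14.6 11. ] 62.6
```

```bash
python3 - <<'E'
from meas import *
t=np.load("t0.npy");s=np.load("s0.npy")
def pca(n,img,box,piv,z=21,thr=60):
    m=mask_img(img,lambda h:(h[...,2]<thr),box)
    m=cv2.morphologyEx(m,cv2.MORPH_OPEN,np.ones((5,5),np.uint8))
    c=max(blobs(m,200),key=cv2.contourArea); f=np.zeros_like(m);cv2.drawContours(f,[c],-1,1,-1)
    f&=m
    yx=np.argwhere(f); w=ray(n,topx(yx[:,::-1],box),z)[:,:2]
    mu=w.mean(0);ev,V=np.linalg.eigh(np.cov((w-mu).T));d=V[:,1]
    if d[0]<0:d=-d
    r=(w-np.array(piv))@np.array([d,[-d[1],d[0]]]).T
    print(n,"yaw",ang(d).round(1),"cen",mu.round(1),"along",r[:,0].min().round(),r[:,0].max().round(),"meanlat",r[:,1].mean().round(1))
P=[(481,128),(457.7,-24),(459,-199.5),(437.3,-341.7)]
for p,b in zip(P,[(238,203,264,248),(278,212,312,252),(335,210,372,252),(372,216,414,258)]): pca("top",t,b,p)
for p,b in zip(P,[(294,226,340,258),(276,192,318,220),(252,150,290,184),(238,130,276,154)]): pca("side",s,b,p)
box=(160,195,225,240)
m=mask_img(t,lambda h:h[...,1]<75,box);m=cv2.morphologyEx(m,cv2.MORPH_OPEN,np.ones((9,9),np.uint8));m=cv2.morphologyEx(m,cv2.MORPH_CLOSE,np.ones((15,15),np.uint8))
c=max(blobs(m,200),key=cv2.contourArea);px=topx(c,box)
for q in quad_lines(px):
    w=ray("top",q,5)[:,:2];l=cv2.fitLine(w.astype(np.float32),cv2.DIST_HUBER,0,.01,.01).ravel();print("rack side",ang(l[:2]).round(1),w.mean(0).round(1),len(w))
save(t,"plates",(250,150,334,192),9)
a=np.array(ray("top",[(319,160),(319,172)],46));print(a.round(1))
print(t[155:180,318:324].mean(2).round().astype(int).tolist())
E
```

```text
top yaw -8.8 cen [480.7 127.9] along -52.0 47.0 meanlat -0.2
top yaw -40.3 cen [463.8  -9.9] along -58.0 45.0 meanlat 14.7
top yaw 21.3 cen [ 458.2 -198.8] along -52.0 48.0 meanlat 0.9
top yaw -31.6 cen [ 425.4 -352.3] along -58.0 46.0 meanlat -15.3
side yaw -28.3 cen [492.1 141.2] along -56.0 46.0 meanlat 16.9
side yaw -30.0 cen [459.3 -13.7] along -51.0 44.0 meanlat 9.7
side yaw 4.0 cen [ 467.8 -180.9] along -55.0 54.0 meanlat 17.9
side yaw -43.5 cen [ 438.7 -329.3] along -58.0 45.0 meanlat 9.9
rack side -79.6 [539.8 317.3] 128
rack side 11.4 [523.6 238.4] 123
rack side -79.0 [476.7 306.7] 285
rack side 13.3 [494.4 388.6] 126
[[ 683.4 -102.4   46. ]
 [ 643.4 -101.2   46. ]]
[[116, 114, 113, 112, 113, 113], [116, 116, 115, 115, 114, 115], [127, 122, 91, 90, 90, 91], [145, 146, 144, 125, 87, 87], [113, 109, 165, 159, 89, 90], [65, 80, 146, 159, 88, 86], [86, 88, 146, 159, 89, 88], [44, 75, 146, 160, 87, 88], [46, 76, 147, 161, 109, 89], [43, 74, 146, 161, 107, 88], [45, 67, 127, 162, 108, 88], [46, 65, 126, 162, 110, 91], [46, 65, 127, 163, 112, 93], [47, 64, 127, 165, 128, 89], [44, 64, 128, 165, 129, 89], [46, 64, 127, 166, 128, 88], [46, 55, 106, 165, 128, 89], [44, 45, 59, 68, 85, 90], [47, 49, 63, 69, 86, 91], [89, 87, 73, 80, 90, 90], [89, 90, 89, 89, 89, 90], [91, 90, 90, 91, 89, 89], [49, 46, 45, 47, 45, 46], [107, 108, 108, 109, 109, 107], [111, 110, 109, 111, 110, 109]]
```

View pics/plates.png

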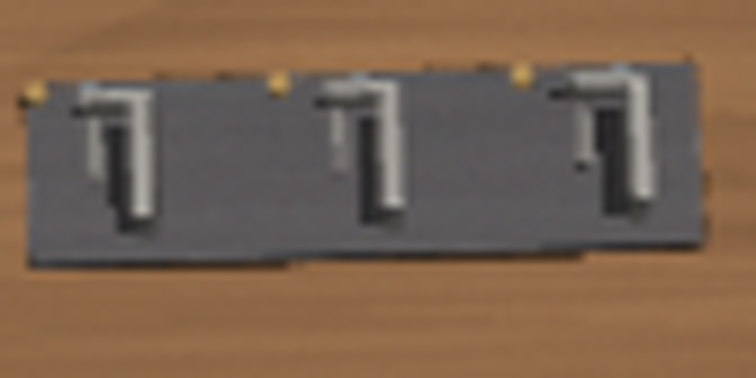

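```bash
cat >> meas.py <<'E'
def pca(n,img,box,piv,z=21,thr=60,dirx=(1,0)):
    m=mask_img(img,lambda h:(h[...,2]<thr)&(h[...,1]<200),box)
    f=cv2.morphologyEx(m,cv2.MORPH_OPEN,np.ones((3,3),np.uint8))
    yx=np.argwhere(f); w=ray(n,topx(yx[:,::-1],box),z)[:,:2]
    w=w[np.linalg.norm(w-piv,axis=1)<75]
    mu=w.mean(0);ev,V=np.linalg.eigh(np.cov((w-mu).T));d=V[:,1]
    if d@np.array(dirx)<0:d=-d
    r=(w-np.array(piv))@np.array([d,[-d[1],d[0]]]).T
    h=r[r[:,0]<-25];j=r[r[:,0]>20]
    hm=(h[:,1].min()+h[:,1].max())/2; jm=(j[:,1].min()+j[:,1].max())/2
    print(n,"yaw",ang(d).round(1),"cen",mu.round(1),"along",r[:,0].min().round(),r[:,0].max().round(),"meanlat",r[:,1].mean().round(1),"handle lat",h[:,1].min().round(1),h[:,1].max().round(1),"jaw",j[:,1].min().round(1),j[:,1].max().round(1))
E
python3 - <<'E'
from meas import *
t=np.load("t0.npy");s=np.load("s0.npy")
P=[(481,128),(457.7,-24),(459,-199.5),(437.3,-341.7)]
for p,b in zip(P,[(236,203,264,248),(276,212,314,256),(335,208,372,252),(370,216,416,260)]): pca("top",t,b,p)
for p,b in zip(P,[(294,222,340,258),(274,190,320,222),(250,150,292,184),(236,128,278,154)]): pca("side",s,b,p)
g=t.mean(2)
# plate profiles
for c0 in (264.8,292.6,320.5):
    import scipy.ndimage as nd
    cols=np.arange(-1,1.01,.25)
    rows=np.arange(154,182,.25)
    # plate centreline leans slightly: follow
    pr=np.array([[g[int(round(r)),int(round(c0+ (r-165)*0.06+dc))] for dc in (0,)] for r in range(154,182)]).mean(1)
    print(c0,list(zip(range(154,182),pr.round().astype(int))))
E
```

```text
top yaw -9.1 cen [480.6 128. ] along -52.0 47.0 meanlat -0.1 handle lat -31.5 27.7 jaw -17.4 16.4
top yaw -33.7 cen [457.4 -22. ] along -56.0 48.0 meanlat 1.5 handle lat -32.6 27.1 jaw -15.2 17.9
top yaw 21.3 cen [ 458.2 -198.8] along -52.0 48.0 meanlat 1.0 handle lat -29.3 33.2 jaw -16.7 19.4
top yaw -41.6 cen [ 435.2 -341.2] along -57.0 48.0 meanlat -1.0 handle lat -30.1 31.1 jaw -17.0 17.4
side yaw -9.2 cen [484.8 137.1] along -51.0 50.0 meanlat 9.6 handle lat -28.6 41.0 jaw -14.8 30.7
side yaw -30.0 cen [459.2 -13.7] along -51.0 44.0 meanlat 9.7 handle lat -29.5 44.9 jaw -16.3 32.2
side yaw 18.6 cen [ 464.5 -185.7] along -50.0 59.0 meanlat 11.3 handle lat -29.1 40.6 jaw -15.1 32.1
side yaw -43.5 cen [ 438.7 -329.3] along -58.0 45.0 meanlat 9.9 handle lat -31.0 45.4 jaw -16.4 34.8
264.8 [(154, np.int64(102)), (155, np.int64(105)), (156, np.int64(113)), (157, np.int64(108)), (158, np.int64(108)), (159, np.int64(94)), (160, np.int64(159)), (161, np.int64(158)), (162, np.int64(158)), (163, np.int64(158)), (164, np.int64(159)), (165, np.int64(161)), (166, np.int64(162)), (167, np.int6
[... 842 characters left out ...]
78, np.int64(48)), (179, np.int64(101)), (180, np.int64(108)), (181, np.int64(110))]
320.5 [(154, np.int64(110)), (155, np.int64(113)), (156, np.int64(115)), (157, np.int64(91)), (158, np.int64(144)), (159, np.int64(165)), (160, np.int64(146)), (161, np.int64(146)), (162, np.int64(146)), (163, np.int64(147)), (164, np.int64(146)), (165, np.int64(127)), (166, np.int64(162)), (167, np.int64(163)), (168, np.int64(165)), (169, np.int64(165)), (170, np.int64(166)), (171, np.int64(165)), (172, np.int64(68)), (173, np.int64(69)), (174, np.int64(80)), (175, np.int64(89)), (176, np.int64(91)), (177, np.int64(47)), (178, np.int64(109)), (179, np.int64(111)), (180, np.int64(107)), (181, np.int64(111))]
```

```bash
python3 - <<'E'
from meas import *
# plate top centres
p=ray("top",[(264.8,166.5),(292.6,165.5),(320.5,164.6)],46);print("plate",p.round(1))
# foot near edge mid, at rows 178.5(left..) z=0 / z=10
print("near edge z0",ray("top",[(264.8,179.5),(292.6,178.5),(320.5,177.5)],0).round(1))
print("near edge z10",ray("top",[(264.8,178.5),(292.6,177.5),(320.5,176.5)],10).round(1))
t=np.load("t0.npy");g=t.mean(2)
for r in (164,168,171): print(r,[(c,int(g[r,c])) for c in range(312,326)])
for r in (165,169,172): print(r,[(c,int(g[r,c])) for c in range(258,270)])
for r in (165,169,172): print(r,[(c,int(g[r,c])) for c in range(285,298)])
# project assumed
th=np.radians(.8);J=np.array([669.6,-7.6])
def w(x,y,z): return [J[0]+x*np.cos(th)-y*np.sin(th),J[1]+x*np.sin(th)+y*np.cos(th),z]
for k in(90,0,-90): print(proj("top",[w(-22,k-7,46),w(-22,k-13,46),w(22,k-7,46),w(-35,k,10)]).round(1).tolist())
s=np.load("s0.npy"); save(s,"sj1",(200,195,272,280),7)
E
```

```text
plate [[ 665.4   73.5   46. ]
 [ 666.8  -16.6   46. ]
 [ 667.9 -106.8   46. ]]
near edge z0 [[ 633.1   76.7    0. ]
 [ 634.5  -16.     0. ]
 [ 636.  -108.8    0. ]]
near edge z10 [[ 634.1   76.1   10. ]
 [ 635.6  -16.    10. ]
 [ 637.  -108.2   10. ]]
164 [(312, 88), (313, 91), (314, 111), (315, 122), (316, 43), (317, 44), (318, 43), (319, 74), (320, 146), (321, 161), (322, 107), (323, 87), (324, 88), (325, 87)]
168 [(312, 89), (313, 86), (314, 53), (315, 84), (316, 86), (317, 44), (318, 46), (319, 64), (320, 127), (321, 165), (322, 128), (323, 89), (324, 91), (325, 90)]
171 [(312, 89), (313, 89), (314, 89), (315, 89), (316, 84), (317, 44), (318, 46), (319, 55), (320, 106), (321, 165), (322, 128), (323, 89), (324, 90), (325, 90)]
165 [(258, 90), (259, 98), (260, 130), (261, 79), (262, 44), (263, 51), (264, 99), (265, 161), (266, 139), (267, 83), (268, 89), (269, 87)]
169 [(258, 89), (259, 92), (260, 110), (261, 102), (262, 46), (263, 45), (264, 82), (265, 162), (266, 140), (267, 83), (268, 87), (269, 89)]
172 [(258, 90), (259, 91), (260, 91), (261, 85), (262, 47), (263, 46), (264, 84), (265, 164), (266, 141), (267, 76), (268, 91), (269, 89)]
165 [(285, 87), (286, 97), (287, 132), (288, 105), (289, 83), (290, 42), (291, 59), (292, 122), (293, 160), (294, 125), (295, 86), (296, 87), (297, 88)]
169 [(285, 91), (286, 87), (287, 83), (288, 90), (289, 85), (290, 45), (291, 50), (292, 103), (293, 163), (294, 128), (295, 89), (296, 90), (297, 88)]
172 [(285, 89), (286, 90), (287, 91), (288, 89), (289, 85), (290, 45), (291, 52), (292, 101), (293, 165), (294, 146), (295, 91), (296, 92), (297, 91)]
[[264.4, 172.2], [266.2, 172.2], [264.0, 159.0], [263.0, 178.8]]
[[292.2, 171.3], [294.1, 171.2], [291.7, 158.1], [290.2, 177.8]]
[[320.1, 170.3], [322.0, 170.2], [319.5, 157.1], [317.4, 176.9]]
```

View pics/sj1.png

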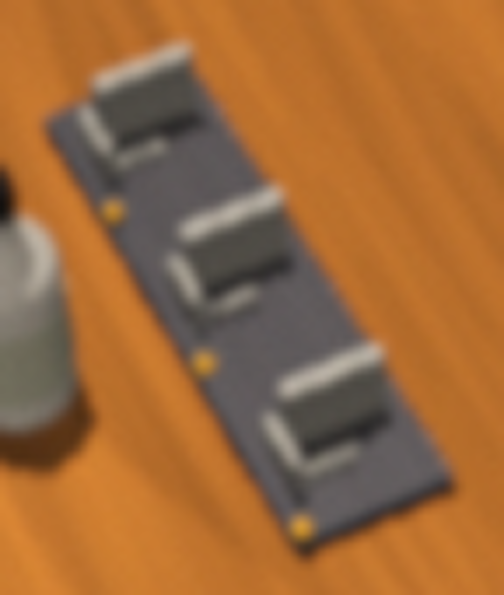

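```bash
cat > go.py <<'E'
import sys
from h import *
def go(x,y,z,yaw):
    """yaw: world deg of tool y axis (mod 180). prints tool shift (m) & az"""
    s=get_state();M=R.from_rotvec(s['tcp_rot']).as_matrix()
    d=M.T@(np.array([x,y,z])-s['tcp_pos'])/1000
    cy=np.degrees(np.arctan2(M[1,1],M[0,1])); a=-((yaw-cy+90)%180-90)
    # tilt fix: rotation to exact down with yaw
    yw=np.radians(cy-a); yy=np.array([np.cos(yw),np.sin(yw),0]);zz=np.array([0,0,-1.]);T=np.c_[np.cross(yy,zz),yy,zz]
    rv=np.degrees(R.from_matrix(M.T@T).as_rotvec())
    print("t",round(s['clock'],2),"pos",s['tcp_pos'].round(1),"yawY",round(cy,2),"q6",round(s['q'][5],2),"w",round(s['width'],3),"F",s['contact_force'].round(1))
    print("SHIFT",d.round(4),"TURN",rv.round(2),"alt az",round(a-180*np.sign(a),1), "tooldirs x",M[:,0].round(2),"y",M[:,1].round(2))
if __name__=="__main__": go(*map(float,sys.argv[1:5]))
E
python3 go.py 494.1 364.8 120 11.3
python3 - <<'E'
from h import *
print(ray("top",[(290,140)],20),ray("top",[(226,200)],10))
E
```

```text
t 0.2 pos [233.1 525.3 230.7] yawY 66.06 q6 -0.21 w 0.998 F [-0.8 -0.6  0.5]
SHIFT [-0.3037 -0.0407  0.1107] TURN [-6.000e-02  2.000e-02  5.476e+01] alt az -125.2 tooldirs x [-0.91  0.41  0.  ] y [ 0.41  0.91 -0.  ]
[[761.58125214  -9.78406122  20.        ]] [[564.31932173 204.37386405  10.        ]]
```

step_arm([
  {"jaw":0.085,"x":-0.06,"y":-0.008,"z":0.0,"az":10.6},
  {"jaw":0.085,"x":-0.12,"y":-0.016,"z":0.0,"az":21.2},
  {"jaw":0.085,"x":-0.18,"y":-0.024,"z":0.02,"az":31.8},
  {"jaw":0.085,"x":-0.24,"y":-0.032,"z":0.05,"az":42.4},
  {"jaw":0.085,"x":-0.3037,"y":-0.0407,"z":0.08,"az":53},
], newtons=22)

```text
invalid input
```

```bash
python3 go.py 494.1 364.8 120 11.3
```

```text
t 0.2 pos [233.1 525.3 230.7] yawY 66.06 q6 -0.21 w 0.998 F [-0.8 -0.6  0.5]
SHIFT [-0.3037 -0.0407  0.1107] TURN [-6.000e-02  2.000e-02  5.476e+01] alt az -125.2 tooldirs x [-0.91  0.41  0.  ] y [ 0.41  0.91 -0.  ]
```

step_arm([
  {"jaw":0.085,"x":-0.06,"y":-0.008,"z":0.0,"ax":0,"ay":0,"az":10},
  {"jaw":0.085,"x":-0.12,"y":-0.016,"z":0.0,"ax":0,"ay":0,"az":20},
  {"jaw":0.085,"x":-0.18,"y":-0.024,"z":0.02,"ax":0,"ay":0,"az":30},
  {"jaw":0.085,"x":-0.24,"y":-0.032,"z":0.05,"ax":0,"ay":0,"az":40},
  {"jaw":0.085,"x":-0.3,"y":-0.04,"z":0.08,"ax":0,"ay":0,"az":50},
], newtons=22)

```text
clock: 0.82
tcp_pos: [484.1, 371.5, 155.7]
tcp_rot: [1.897, 2.504, 0.001]
contact_force: [-0.1, 0.5, -0.1]
width: 0.999
```

```bash
python3 go.py 494.1 364.8 100 11.3
```

```text
t 0.82 pos [484.1 371.5 155.7] yawY 15.73 q6 0.19 w 0.999 F [-0.1  0.5 -0.1]
SHIFT [-0.0092  0.0078  0.0557] TURN [ 0.03 -0.01  4.43] alt az -175.6 tooldirs x [-0.27  0.96  0.  ] y [0.96 0.27 0.  ]
```

step_arm([
  {"jaw":0.085,"x":-0.004,"y":0.002,"z":0.03,"ax":0,"ay":0,"az":4.4},
  {"jaw":0.085,"x":-0.004,"y":0.002,"z":0.03,"ax":0,"ay":0,"az":4.4},
  {"jaw":0.085,"x":-0.004,"y":0.002,"z":0.03,"ax":0,"ay":0,"az":4.4},
])

```text
clock: 1.2
tcp_pos: [485.5, 370.0, 127.3]
tcp_rot: [1.981, 2.438, 0.001]
contact_force: [-0.1, 0.2, -0.0]
width: 0.998
```

```bash
python3 go.py 494.1 364.8 52 11.3; python3 -c "
from h import *
t=get_image('top');s=get_image('side');save(t,'t1',(130,170,240,260),7);save(s,'s1',(300,200,420,340),4)"
```

```text
t 1.2 pos [485.5 370.  127.3] yawY 11.79 q6 0.25 w 0.998 F [-0.1  0.2 -0. ]
SHIFT [-0.0069  0.0073  0.0753] TURN [ 0.04 -0.02  0.49] alt az -179.5 tooldirs x [-0.2   0.98  0.  ] y [0.98 0.2  0.  ]
```

View pics/s1.png

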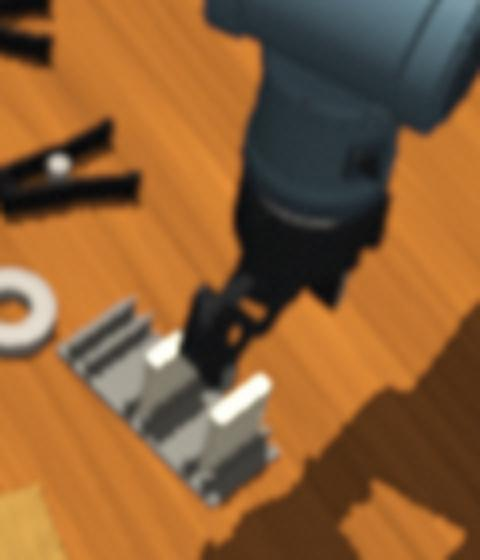

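View pics/t1.png

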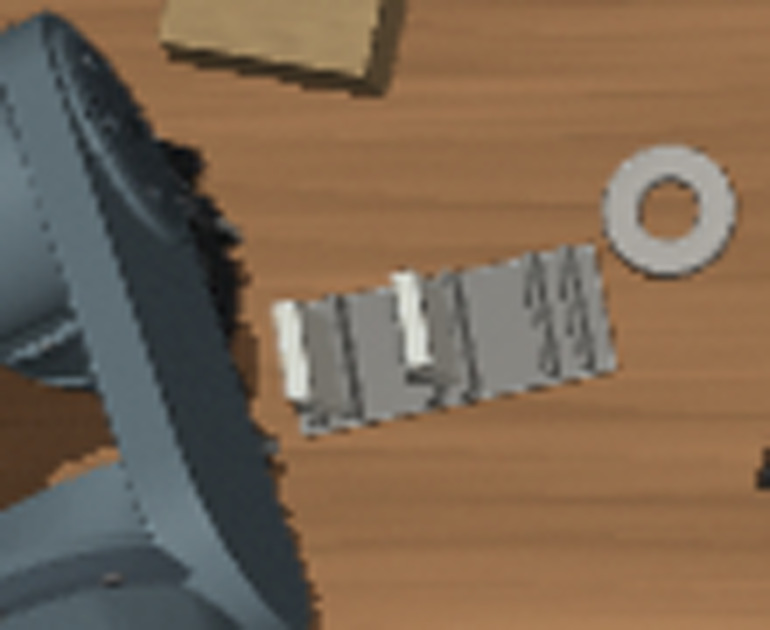

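step_arm([
  {"jaw":0.085,"x":-0.007,"y":0.007,"z":0.0,"ax":0,"ay":0,"az":0.5},
  {"jaw":0.085,"x":-0.007,"y":0.007,"z":0.0,"ax":0,"ay":0,"az":0.5},
  {"jaw":0.085,"x":-0.007,"y":0.007,"z":0.03,"ax":0,"ay":0,"az":0.5},
  {"jaw":0.085,"x":-0.007,"y":0.007,"z":0.03,"ax":0,"ay":0,"az":0.5},
  {"jaw":0.085,"x":-0.007,"y":0.007,"z":0.03,"ax":0,"ay":0,"az":0.5},
])

```text
clock: 1.92
tcp_pos: [494.2, 364.0, 97.0]
tcp_rot: [1.995, 2.427, 0.001]
contact_force: [0.5, -0.5, -0.4]
width: 0.997
```

```bash
python3 go.py 494.1 364.8 52 11.3; python3 -c "
from h import *
s=get_image('side');save(s,'s1',(300,200,420,340),4)
print(proj('side',[(494.1,364.8,75)]))"
```

```text
t 1.93 pos [494.2 364.   97. ] yawY 11.17 q6 0.25 w 0.997 F [ 0.5 -0.5 -0.4]
SHIFT [0.0007 0.0001 0.045 ] TURN [ 0.02 -0.01 -0.13] alt az 179.9 tooldirs x [-0.19  0.98  0.  ] y [0.98 0.19 0.  ]
[[359.02430742 298.52194109]]
```

View pics/s1.png

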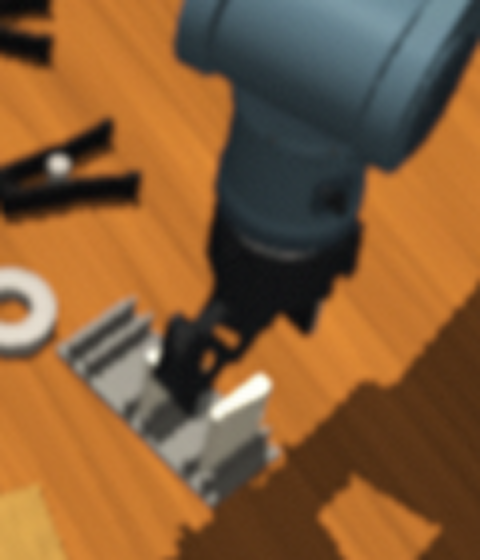

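```bash
python3 -c "
from h import *
p=proj('side',[(494+42,364+8,110),(494-42,364-8,110),(494,364,97)]);print(p,(p-[300,200])*4)"
```

```text
[[347.8982732  300.38525891]
 [373.11448446 281.42769301]
 [360.00713433 293.58801608]] [[191.59309278 401.54103562]
 [292.45793786 325.71077202]
 [240.02853733 374.3520643 ]]
```

step_arm([
  {"jaw":0.085,"x":0.001,"y":0,"z":0.025,"ax":0,"ay":0,"az":0},
  {"jaw":0.085,"x":0.001,"y":0,"z":0.045,"ax":0,"ay":0,"az":0},
  {"jaw":0.085,"x":0.001,"y":0,"z":0.045,"ax":0,"ay":0,"az":0},
  {"jaw":0.04,"x":0.001,"y":0,"z":0.045,"ax":0,"ay":0,"az":0},
  {"jaw":0.04,"x":0.001,"y":0,"z":0.045,"ax":0,"ay":0,"az":0},
], newtons=22)

```text
clock: 2.6
tcp_pos: [494.4, 365.2, 52.4]
tcp_rot: [1.994, 2.426, 0.002]
contact_force: [0.7, 0.4, 0.7]
width: 0.602
```

step_arm([
  {"jaw":0.04,"x":0,"y":0,"z":0,"ax":0,"ay":0,"az":0},
  {"jaw":0.04,"x":0,"y":0,"z":0,"ax":0,"ay":0,"az":0},
  {"jaw":0.04,"x":0,"y":0,"z":0,"ax":0,"ay":0,"az":0},
])

```text
clock: 2.98
tcp_pos: [494.3, 365.2, 52.4]
tcp_rot: [1.994, 2.426, 0.002]
contact_force: [-2.0, -0.5, 5.5]
width: 0.507
```

```bash
python3 go.py 494.1 364.8 110 11.3; python3 -c "
from h import *
s=get_image('side');save(s,'s2',(300,200,420,340),4)"
```

```text
t 2.98 pos [494.3 365.2  52.4] yawY 11.16 q6 0.25 w 0.507 F [-2.  -0.5  5.5]
SHIFT [-0.0003 -0.0002 -0.0576] TURN [ 0.09 -0.02 -0.14] alt az 179.9 tooldirs x [-0.19  0.98  0.  ] y [0.98 0.19 0.  ]
```

View pics/s2.png

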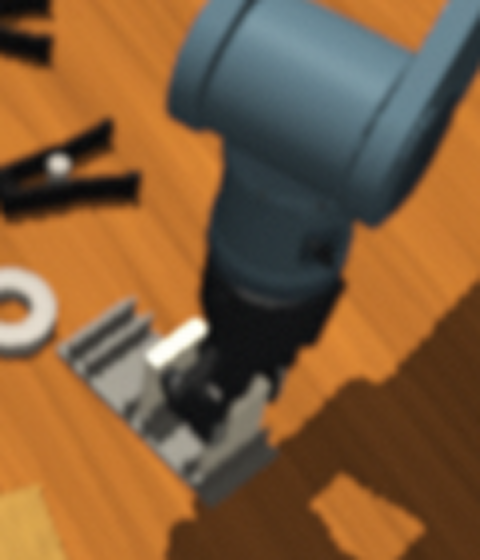

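step_arm([
  {"jaw":0.04,"x":0,"y":0,"z":-0.02,"ax":0,"ay":0,"az":0},
  {"jaw":0.04,"x":0,"y":0,"z":-0.05,"ax":0,"ay":0,"az":0},
  {"jaw":0.04,"x":0,"y":0,"z":-0.09,"ax":0,"ay":0,"az":0},
  {"jaw":0.04,"x":0,"y":0,"z":-0.1,"ax":0,"ay":0,"az":0},
  {"jaw":0.04,"x":0,"y":0,"z":-0.1,"ax":0,"ay":0,"az":0},
])

```text
clock: 3.65
tcp_pos: [493.9, 364.9, 152.0]
tcp_rot: [1.994, 2.427, 0.002]
contact_force: [0.4, 0.2, -2.2]
width: 0.508
```

```bash
python3 go.py 664 82.4 150 0.8
```

```text
t 3.65 pos [493.9 364.9 152. ] yawY 11.16 q6 0.25 w 0.508 F [ 0.4  0.2 -2.2]
SHIFT [-0.3101  0.1122  0.002 ] TURN [ 0.07 -0.02 10.36] alt az -169.6 tooldirs x [-0.19  0.98  0.  ] y [0.98 0.19 0.  ]
```

step_arm([
  {"jaw":0.04,"x":-0.03,"y":0.011,"z":0,"ax":0,"ay":0,"az":1},
  {"jaw":0.04,"x":-0.08,"y":0.03,"z":0,"ax":0,"ay":0,"az":3},
  {"jaw":0.04,"x":-0.13,"y":0.048,"z":0,"ax":0,"ay":0,"az":5},
  {"jaw":0.04,"x":-0.18,"y":0.066,"z":0,"ax":0,"ay":0,"az":7},
  {"jaw":0.04,"x":-0.23,"y":0.084,"z":0,"ax":0,"ay":0,"az":10.4},
])

```text
clock: 4.28
tcp_pos: [619.9, 153.8, 148.8]
tcp_rot: [-2.207, -2.232, 0.004]
contact_force: [0.6, -0.2, -1.0]
width: 0.502
```

step_arm([
  {"jaw":0.04,"x":-0.046,"y":0.003,"z":0,"ax":0,"ay":0,"az":0},
  {"jaw":0.04,"x":-0.083,"y":0.013,"z":0,"ax":0,"ay":0,"az":0},
  {"jaw":0.04,"x":-0.083,"y":0.013,"z":0,"ax":0,"ay":0,"az":0},
  {"jaw":0.04,"x":-0.083,"y":0.013,"z":0,"ax":0,"ay":0,"az":0},
])

```text
clock: 4.78
tcp_pos: [633.5, 73.0, 149.5]
tcp_rot: [-2.205, -2.234, 0.003]
contact_force: [-0.0, 0.7, -1.4]
width: 0.509
```

```bash
python3 go.py 664 82.4 120 0.8;python3 -c "
from h import *
t=get_image('top');s=get_image('side');save(t,'t3',(220,130,340,220),6);save(s,'s3',(190,170,320,300),5);np.save('t3.npy',t);np.save('s3.npy',s)"
```

```text
t 4.78 pos [633.5  73.  149.5] yawY 0.74 q6 -0.08 w 0.509 F [-0.   0.7 -1.4]
SHIFT [0.009  0.0307 0.0294] TURN [-0.18 -0.04 -0.06] alt az 179.9 tooldirs x [-0.01  1.    0.  ] y [ 1.    0.01 -0.  ]
```

View pics/s3.png

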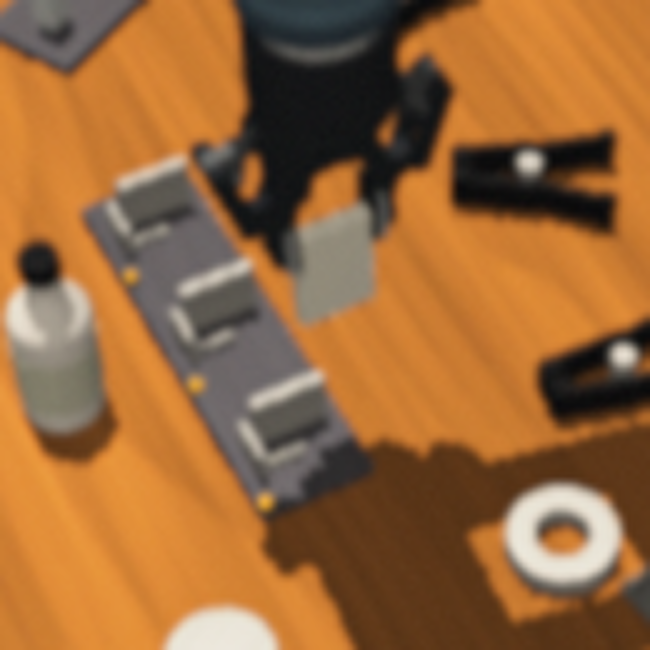

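View pics/t3.png

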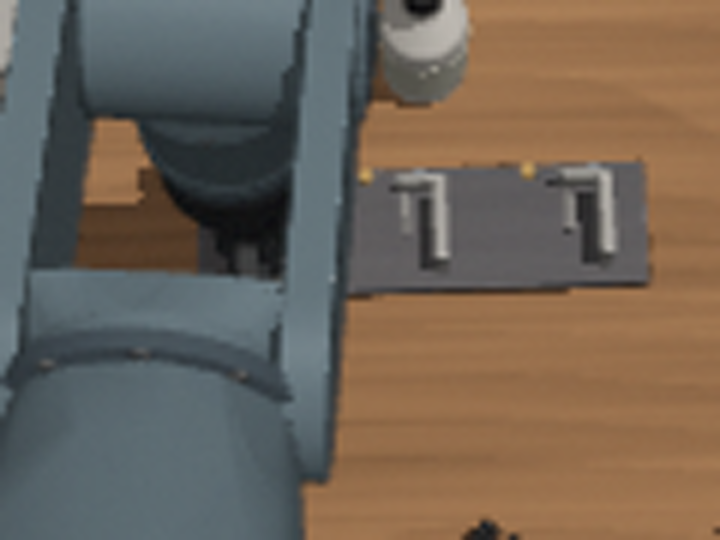

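step_arm([
  {"jaw":0.04,"x":0.009,"y":0.031,"z":0,"ax":-0.2,"ay":0,"az":0},
  {"jaw":0.04,"x":0.009,"y":0.031,"z":0.02,"ax":-0.2,"ay":0,"az":0},
  {"jaw":0.04,"x":0.009,"y":0.031,"z":0.04,"ax":-0.2,"ay":0,"az":0},
  {"jaw":0.04,"x":0.009,"y":0.031,"z":0.04,"ax":-0.2,"ay":0,"az":0},
  {"jaw":0.04,"x":0.009,"y":0.031,"z":0.04,"ax":-0.2,"ay":0,"az":0},
])

```text
clock: 5.5
tcp_pos: [665.2, 82.1, 111.1]
tcp_rot: [2.205, 2.235, 0.003]
contact_force: [-0.7, -0.1, -0.9]
width: 0.504
```

```bash
python3 go.py 664 82.4 120 0.8;python3 -c "
from h import *
t=get_image('top');s=get_image('side');save(t,'t4',(220,130,340,220),6);save(s,'s4',(210,195,280,265),9);np.save('t4.npy',t);np.save('s4.npy',s)"
```

```text
t 5.5 pos [665.2  82.1 111.1] yawY 0.77 q6 -0.07 w 0.504 F [-0.7 -0.1 -0.9]
SHIFT [ 0.0003 -0.0011 -0.0089] TURN [ 0.16 -0.   -0.03] alt az 180.0 tooldirs x [-0.01  1.    0.  ] y [1.   0.01 0.  ]
```

View pics/s4.png

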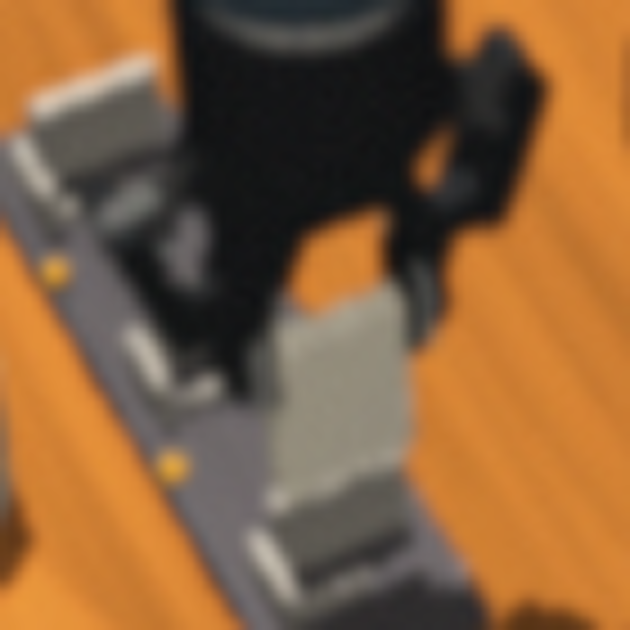

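View pics/t4.png

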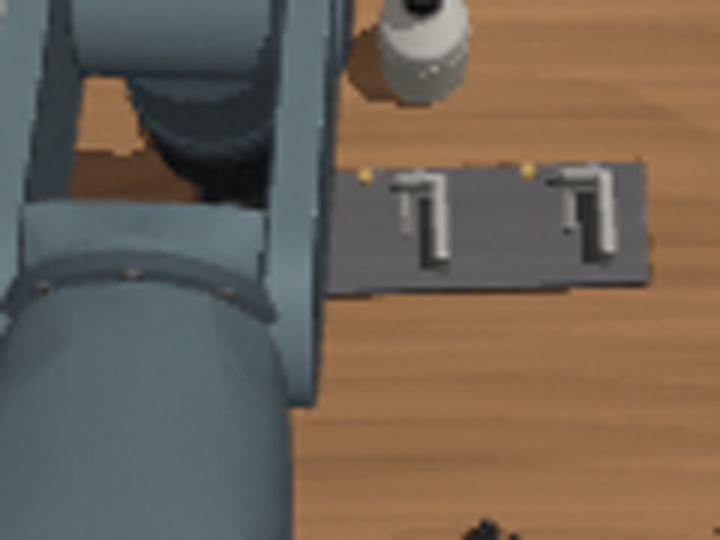

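```bash
python3 - <<'E'
from meas import *
s=np.load("s4.npy");g=s.mean(2)
for c in (242,246,250,254): print(c,[(r,int(g[r,c])) for r in range(236,262)])
for r in (232,238,244): print(r,[(c,int(g[r,c])) for c in range(234,262)])
# predicted positions if insert in perfect spot
th=np.radians(.8)
def ins(cx,cy,z,pts): return [[cx+a*np.cos(th)-b*np.sin(th),cy+a*np.sin(th)+b*np.cos(th),z] for a,b in pts]
z=63.7
print("pred bottom +y corners",proj("side",ins(665.2,82.4,z,[(22,5),(-22,5),(22,-5),(0,5)])).round(2).tolist())
print("pred plate top corners",proj("side",ins(665.3,82.4,46,[(22,-7),(-22,-7),(22,-13)])).round(2).tolist())
print(ray("side",[(240.2,250),(255,246.1)],z).round(1))
E
```

```text
242 [(236, 136), (237, 132), (238, 130), (239, 130), (240, 132), (241, 135), (242, 136), (243, 137), (244, 137), (245, 137), (246, 136), (247, 136), (248, 139), (249, 142), (250, 136), (251, 113), (252, 94), (253, 86), (254, 87), (255, 88), (256, 93), (257, 105), (258, 114), (259, 129), (260, 140), (261, 130)]
246 [(236, 136), (237, 137), (238, 136), (239, 136), (240, 138), (241, 136), (242, 137), (243, 137), (244, 137), (245, 136), (246, 137), (247, 142), (248, 145), (249, 131), (250, 106), (251, 90), (252, 88), (253, 86), (254, 88), (255, 85), (256, 77), (257, 64), (258, 60), (259, 75), (260, 90), (261, 90)]
250 [(236, 136), (237, 136), (238, 136), (239, 136), (240, 135), (241, 136), (242, 135), (243, 135), (244, 135), (245, 140), (246, 142), (247, 125), (248, 100), (249, 87), (250, 88), (251, 88), (252, 89), (253, 87), (254, 80), (255, 65), (256, 53), (257, 67), (258, 97), (259, 105), (260, 87), (261, 62)]
254 [(236, 136), (237, 135), (238, 137), (239, 138), (240, 138), (241, 136), (242, 135), (243, 135), (244, 139), (245, 142), (246, 129), (247, 108), (248, 98), (249, 94), (250, 
[... 648 characters left out ...]
 (250, 136), (251, 135), (252, 136), (253, 135), (254, 137), (255, 138), (256, 132), (257, 127), (258, 131), (259, 133), (260, 133), (261, 132)]
244 [(234, 105), (235, 106), (236, 108), (237, 108), (238, 109), (239, 113), (240, 125), (241, 135), (242, 137), (243, 137), (244, 137), (245, 137), (246, 137), (247, 136), (248, 135), (249, 137), (250, 135), (251, 137), (252, 138), (253, 140), (254, 139), (255, 136), (256, 130), (257, 126), (258, 126), (259, 126), (260, 125), (261, 127)]
pred bottom +y corners [[240.99, 250.25], [255.62, 243.98], [239.37, 247.61], [248.34, 247.1]]
pred plate top corners [[239.37, 250.97], [253.81, 244.78], [238.42, 249.4]]
[[688.6  86.   63.7]
 [647.8  92.7  63.7]]
```

```bash
python3 - <<'E'
from meas import *
s=np.load("s0.npy");g=s.mean(2);g4=np.load("s4.npy").mean(2)
for c in (242,246,250): print(c,[(r,int(g[r,c]),int(g4[r,c])) for r in range(240,258)])
# mask of insert by hue/sat?
for r in range(243,251): print(r,np.load("s4.npy")[r,246],s[r,246])
E
```

```text
242 [(240, 92, 132), (241, 92, 135), (242, 92, 136), (243, 91, 137), (244, 91, 137), (245, 92, 137), (246, 91, 136), (247, 107, 136), (248, 141, 139), (249, 167, 142), (250, 159, 136), (251, 121, 113), (252, 85, 94), (253, 73, 86), (254, 72, 87), (255, 74, 88), (256, 80, 93), (257, 89, 105)]
246 [(240, 92, 138), (241, 93, 136), (242, 93, 137), (243, 94, 137), (244, 94, 137), (245, 100, 136), (246, 127, 137), (247, 163, 142), (248, 173, 145), (249, 145, 131), (250, 100, 106), (251, 77, 90), (252, 73, 88), (253, 75, 86), (254, 75, 88), (255, 74, 85), (256, 65, 77), (257, 54, 64)]
250 [(240, 101, 135), (241, 97, 136), (242, 93, 135), (243, 96, 135), (244, 118, 135), (245, 153, 140), (246, 167, 142), (247, 144, 125), (248, 102, 100), (249, 77, 87), (250, 74, 88), (251, 75, 88), (252, 76, 89), (253, 74, 87), (254, 69, 80), (255, 55, 65), (256, 46, 53), (257, 58, 67)]
243 [147 141 124] [97 92 94]
244 [147 141 123] [97 92 94]
245 [146 140 124] [104  99  99]
246 [147 141 125] [133 127 122]
247 [152 145 130] [172 164 154]
248 [155 148 134] [182 174 163]
249 [140 134 121] [154 146 135]
250 [113 108  99] [106 102  93]
```

step_arm([
  {"jaw":0.04,"x":0.0003,"y":-0.0012,"z":0.005,"ax":0,"ay":0,"az":0},
  {"jaw":0.04,"x":0.0003,"y":-0.0012,"z":0.01,"ax":0,"ay":0,"az":0},
  {"jaw":0.04,"x":0.0003,"y":-0.0012,"z":0.015,"ax":0,"ay":0,"az":0},
  {"jaw":0.04,"x":0.0003,"y":-0.0012,"z":0.02,"ax":0,"ay":0,"az":0},
  {"jaw":0.04,"x":0.0003,"y":-0.0012,"z":0.022,"ax":0,"ay":0,"az":0},
])

```text
clock: 6.22
tcp_pos: [664.2, 82.4, 88.6]
tcp_rot: [2.205, 2.235, 0.003]
contact_force: [0.1, -0.1, -0.5]
width: 0.506
```

```bash
python3 go.py 664 82.4 57.5 0.8;python3 -c "
from h import *
s=get_image('side');save(s,'s5',(210,195,280,265),9);np.save('s5.npy',s)"
```

```text
t 6.22 pos [664.2  82.4  88.6] yawY 0.76 q6 -0.07 w 0.506 F [ 0.1 -0.1 -0.5]
SHIFT [ 0.     -0.0002  0.0311] TURN [ 0.15 -0.   -0.04] alt az 180.0 tooldirs x [-0.01  1.    0.  ] y [1.   0.01 0.  ]
```

View pics/s5.png

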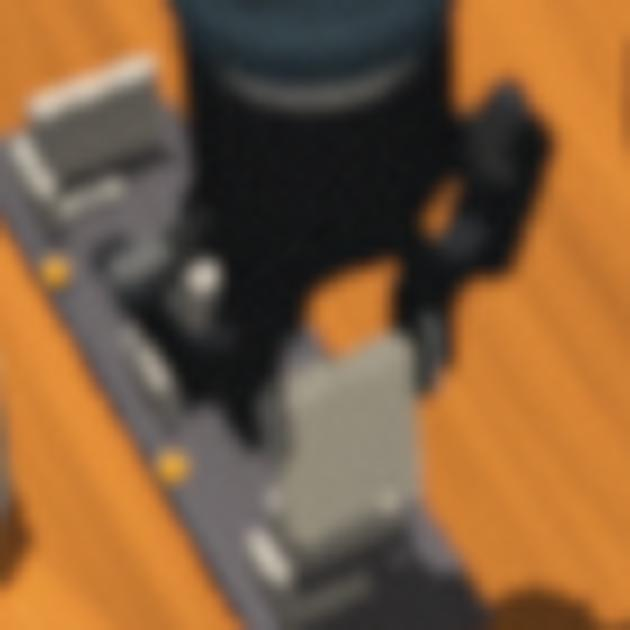

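step_arm([
  {"jaw":0.04,"x":0,"y":0,"z":0.006,"ax":0,"ay":0,"az":0},
  {"jaw":0.04,"x":0,"y":0,"z":0.012,"ax":0,"ay":0,"az":0},
  {"jaw":0.04,"x":0,"y":0,"z":0.018,"ax":0,"ay":0,"az":0},
  {"jaw":0.04,"x":0,"y":0,"z":0.022,"ax":0,"ay":0,"az":0},
  {"jaw":0.04,"x":0,"y":0,"z":0.022,"ax":0,"ay":0,"az":0},
])

```text
clock: 6.9
tcp_pos: [664.2, 82.3, 66.8]
tcp_rot: [2.205, 2.235, 0.003]
contact_force: [0.5, 0.2, -2.1]
width: 0.509
```

step_arm([
  {"jaw":0.04,"x":0,"y":0,"z":0.003,"ax":0,"ay":0,"az":0},
  {"jaw":0.04,"x":0,"y":0,"z":0.006,"ax":0,"ay":0,"az":0},
  {"jaw":0.04,"x":0,"y":0,"z":0.008,"ax":0,"ay":0,"az":0},
  {"jaw":0.04,"x":0,"y":0,"z":0.008,"ax":0,"ay":0,"az":0},
])

```text
clock: 7.4
tcp_pos: [664.4, 82.4, 59.1]
tcp_rot: [2.205, 2.235, 0.004]
contact_force: [-0.7, -0.1, -1.7]
width: 0.506
```

```bash
python3 go.py 664 82.4 57.5 0.8;python3 -c "
from h import *
s=get_image('side');save(s,'s5',(210,195,280,265),9);np.save('s5.npy',s)"
```

```text
t 7.4 pos [664.4  82.4  59.1] yawY 0.76 q6 -0.07 w 0.506 F [-0.7 -0.1 -1.7]
SHIFT [ 0.0001 -0.0005  0.0016] TURN [ 0.18 -0.   -0.04] alt az 180.0 tooldirs x [-0.01  1.    0.  ] y [1.   0.01 0.  ]
```

View pics/s5.png

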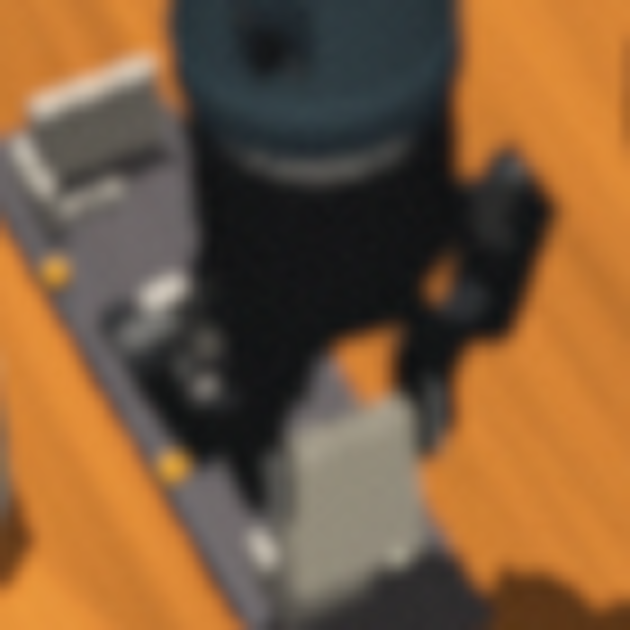

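step_arm([
  {"jaw":0.04,"x":0,"y":0,"z":0.001,"ax":0,"ay":0,"az":0},
  {"jaw":0.04,"x":0,"y":0,"z":0.002,"ax":0,"ay":0,"az":0},
  {"jaw":0.04,"x":0,"y":0,"z":0.002,"ax":0,"ay":0,"az":0},
])

```text
clock: 7.82
tcp_pos: [664.7, 82.3, 57.5]
tcp_rot: [2.205, 2.234, 0.004]
contact_force: [-0.4, 0.5, -1.0]
width: 0.509
```

step_arm([
  {"jaw":0.04,"x":0,"y":0,"z":0.001,"ax":0,"ay":0,"az":0},
  {"jaw":0.04,"x":0,"y":0,"z":0.001,"ax":0,"ay":0,"az":0},
])

```text
clock: 8.07
tcp_pos: [664.8, 82.3, 57.4]
tcp_rot: [2.205, 2.234, 0.004]
contact_force: [-4.0, -0.4, 4.9]
width: 0.506
```

Contact on the floor at z 57.4, as predicted. Now release and rise.

step_arm([
  {"jaw":0.06,"x":0,"y":0,"z":-0.001,"ax":0,"ay":0,"az":0},
  {"jaw":0.065,"x":0,"y":0,"z":-0.001,"ax":0,"ay":0,"az":0},
  {"jaw":0.07,"x":0,"y":0,"z":-0.001,"ax":0,"ay":0,"az":0},
  {"jaw":0.07,"x":0,"y":0,"z":-0.001,"ax":0,"ay":0,"az":0},
])

```text
clock: 8.57
tcp_pos: [664.6, 82.4, 57.2]
tcp_rot: [2.205, 2.234, 0.004]
contact_force: [0.3, 0.3, 0.5]
width: 0.818
```

step_arm([
  {"jaw":0.08,"x":0,"y":0,"z":-0.02,"ax":0,"ay":0,"az":0},
  {"jaw":0.085,"x":0,"y":0,"z":-0.05,"ax":0,"ay":0,"az":0},
  {"jaw":0.085,"x":0,"y":0,"z":-0.1,"ax":0,"ay":0,"az":0},
  {"jaw":0.085,"x":0.05,"y":-0.03,"z":-0.1,"ax":0,"ay":0,"az":0},
  {"jaw":0.085,"x":0.1,"y":-0.06,"z":-0.1,"ax":0,"ay":0,"az":0},
])

```text
clock: 9.2
tcp_pos: [603.5, 182.1, 160.0]
tcp_rot: [2.205, 2.231, 0.009]
contact_force: [-0.3, 0.9, -0.6]
width: 1.0
```

```bash
python3 go.py 507 311.5 110 11.3;python3 -c "
from h import *
t=get_image('top');s=get_image('side');save(t,'t6',(240,140,330,200),8);save(s,'s6',(200,190,280,270),8);np.save('t6.npy',t);np.save('s6.npy',s)"
```

```text
t 9.2 pos [603.5 182.1 160. ] yawY 0.65 q6 0.09 w 1.0 F [-0.3  0.9 -0.6]
SHIFT [ 0.1304 -0.0954  0.0494] TURN [ 4.300e-01  1.000e-02 -1.065e+01] alt az 169.4 tooldirs x [-0.01  1.    0.  ] y [1.   0.01 0.01]
```

View pics/s6.png

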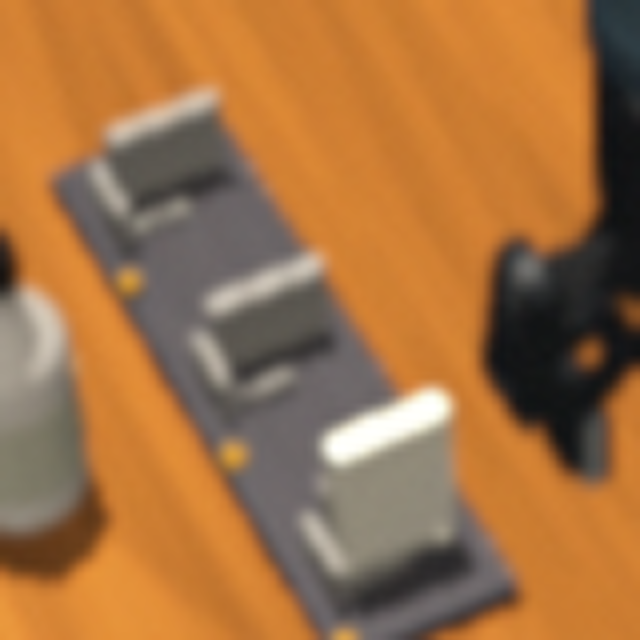

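View pics/t6.png

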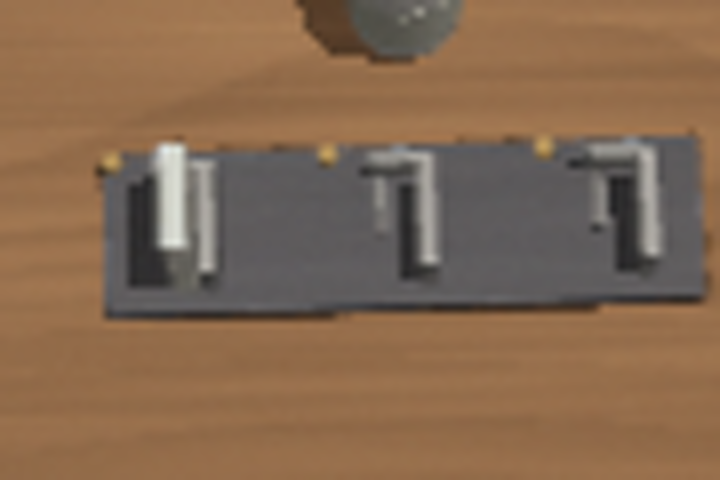

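```bash
python3 - <<'E'
from meas import *
t=np.load("t6.npy")
box=(252,150,272,182);m=mask_img(t,lambda h:(h[...,2]>190)&(h[...,1]<60),box)
for c in blobs(m,200):
    w=ray("top",topx(c,box),80)[:,:2];r=cv2.minAreaRect(w.astype(np.float32));print(r)
print("pocket (665.3,82.4)")
E
```

```text
((665.0230102539062, 83.32070922851562), (40.86852264404297, 8.768319129943848), 0.1538306623697281)
pocket (665.3,82.4)
```

step_arm([
  {"jaw":0.085,"x":0.04,"y":-0.03,"z":0,"ax":0,"ay":0,"az":-3},
  {"jaw":0.085,"x":0.08,"y":-0.06,"z":0,"ax":0,"ay":0,"az":-7},
  {"jaw":0.085,"x":0.12,"y":-0.09,"z":0.02,"ax":0,"ay":0,"az":-10.5},
  {"jaw":0.085,"x":0.12,"y":-0.09,"z":0.05,"ax":0,"ay":0,"az":-10.5},
  {"jaw":0.085,"x":0.12,"y":-0.09,"z":0.05,"ax":0,"ay":0,"az":-10.5},
])

```text
clock: 9.93
tcp_pos: [510.1, 300.0, 105.7]
tcp_rot: [1.991, 2.429, -0.001]
contact_force: [-0.5, 0.6, -0.5]
width: 1.0
```

```bash
python3 go.py 507.0 311.5 52.4 11.3
```

```text
t 9.93 pos [510.1 300.  105.7] yawY 11.32 q6 0.14 w 1.0 F [-0.5  0.6 -0.5]
SHIFT [ 0.0119 -0.0008  0.0533] TURN [-0.    0.08  0.02] alt az -180.0 tooldirs x [-0.2   0.98 -0.  ] y [ 0.98  0.2  -0.  ]
```

step_arm([
  {"jaw":0.085,"x":0.012,"y":-0.001,"z":0,"ax":0,"ay":0,"az":0},
  {"jaw":0.085,"x":0.012,"y":-0.001,"z":0,"ax":0,"ay":0,"az":0},
  {"jaw":0.085,"x":0.012,"y":-0.001,"z":0.025,"ax":0,"ay":0,"az":0},
  {"jaw":0.085,"x":0.012,"y":-0.001,"z":0.053,"ax":0,"ay":0,"az":0},
  {"jaw":0.085,"x":0.012,"y":-0.001,"z":0.053,"ax":0,"ay":0,"az":0},
])

```text
clock: 10.55
tcp_pos: [507.3, 311.1, 52.5]
tcp_rot: [1.993, 2.427, -0.001]
contact_force: [0.3, -0.2, -0.5]
width: 0.996
```

step_arm([
  {"jaw":0.04,"x":0,"y":0,"z":0,"ax":0,"ay":0,"az":0},
  {"jaw":0.04,"x":0,"y":0,"z":0,"ax":0,"ay":0,"az":0},
  {"jaw":0.04,"x":0,"y":0,"z":0,"ax":0,"ay":0,"az":0},
  {"jaw":0.04,"x":0,"y":0,"z":0,"ax":0,"ay":0,"az":0},
  {"jaw":0.04,"x":0,"y":0,"z":0,"ax":0,"ay":0,"az":0},
])

```text
clock: 11.18
tcp_pos: [509.3, 312.4, 55.4]
tcp_rot: [1.99, 2.426, 0.007]
contact_force: [-1.6, -0.7, 6.5]
width: 0.51
```

step_arm([
  {"jaw":0.04,"x":0,"y":0,"z":-0.02,"ax":0,"ay":0,"az":0},
  {"jaw":0.04,"x":0,"y":0,"z":-0.05,"ax":0,"ay":0,"az":0},
  {"jaw":0.04,"x":0,"y":0,"z":-0.09,"ax":0,"ay":0,"az":0},
  {"jaw":0.04,"x":0,"y":0,"z":-0.13,"ax":0,"ay":0,"az":0},
  {"jaw":0.04,"x":0,"y":0,"z":-0.13,"ax":0,"ay":0,"az":0},
])

```text
clock: 11.8
tcp_pos: [510.4, 312.9, 189.2]
tcp_rot: [1.988, 2.423, 0.015]
contact_force: [0.1, -0.5, -2.1]
width: 0.515
```

```bash
python3 go.py 667 -97.6 180 0.8
```

```text
t 11.8 pos [510.4 312.9 189.2] yawY 11.27 q6 0.16 w 0.515 F [ 0.1 -0.5 -2.1]
SHIFT [-0.4332  0.0732  0.0098] TURN [ 0.69 -0.1  10.47] alt az -169.5 tooldirs x [-0.2   0.98  0.  ] y [0.98 0.2  0.01]
```

step_arm([
  {"jaw":0.04,"x":0,"y":0,"z":0,"ax":0,"ay":0,"az":0},
  {"jaw":0.04,"x":0,"y":0,"z":0,"ax":0,"ay":0,"az":0},
  {"jaw":0.04,"x":0,"y":0,"z":0,"ax":0,"ay":0,"az":0},
])

```text
clock: 12.18
tcp_pos: [507.2, 311.6, 182.4]
tcp_rot: [1.992, 2.428, 0.0]
contact_force: [0.1, -0.5, -1.5]
width: 0.509
```

```bash
python3 go.py 667 -97.6 180 0.8;python3 -c "
from h import *
t=get_image('top');s=get_image('side');save(s,'s7',(280,160,400,320),4.5);save(t,'t7',(130,130,270,250),5)
print(get_state()['joint_torque'].round(1))"
```

```text
t 12.18 pos [507.2 311.6 182.4] yawY 11.26 q6 0.16 w 0.509 F [ 0.1 -0.5 -1.5]
SHIFT [-0.4325  0.0768  0.003 ] TURN [ 0.06  0.06 10.46] alt az -169.5 tooldirs x [-0.2   0.98 -0.  ] y [0.98 0.2  0.  ]
[  0.  -48.3 -34.3  -0.   -0.    0. ]
```

View pics/s7.png

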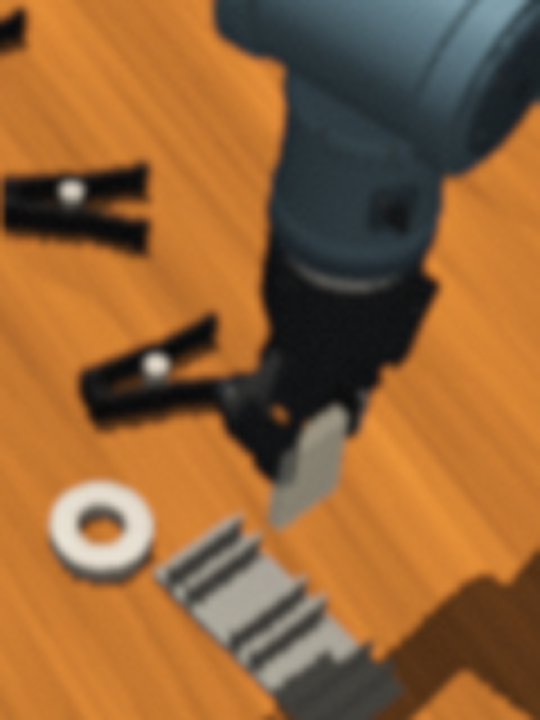

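```bash
python3 -c "
from h import *
c=np.array([507.2,311.6]);d=np.array([.981,.197]);n=np.array([-.197,.981])
for dx in(22,-22):
  for z in(135,205): 
    p=c+d*dx+n*5; print(dx,z,proj('side',[(*p,z)]).round(1),((proj('side',[(*p,z)])-[280,160])*4.5).round())
"
```

```text
22 135 [[340.3 277.3]] [[272. 528.]]
22 205 [[343.3 260.6]] [[285. 453.]]
-22 135 [[353.4 267.7]] [[330. 485.]]
-22 205 [[356.9 250.8]] [[346. 409.]]
```

step_arm([
  {"jaw":0.04,"x":-0.03,"y":0.005,"z":0,"ax":0,"ay":0,"az":1},
  {"jaw":0.04,"x":-0.08,"y":0.014,"z":0,"ax":0,"ay":0,"az":3},
  {"jaw":0.04,"x":-0.13,"y":0.023,"z":0,"ax":0,"ay":0,"az":5},
  {"jaw":0.04,"x":-0.18,"y":0.032,"z":0,"ax":0,"ay":0,"az":7},
  {"jaw":0.04,"x":-0.23,"y":0.041,"z":0,"ax":0,"ay":0,"az":10.4},
])

```text
clock: 12.9
tcp_pos: [593.4, 92.8, 183.8]
tcp_rot: [2.205, 2.235, 0.004]
contact_force: [0.1, -0.0, -1.2]
width: 0.513
```

step_arm([
  {"jaw":0.04,"x":-0.05,"y":0,"z":0,"ax":0,"ay":0,"az":0},
  {"jaw":0.04,"x":-0.1,"y":0,"z":0,"ax":0,"ay":0,"az":0},
  {"jaw":0.04,"x":-0.15,"y":0,"z":0,"ax":0,"ay":0,"az":0},
  {"jaw":0.04,"x":-0.18,"y":0,"z":0,"ax":0,"ay":0,"az":0},
  {"jaw":0.04,"x":-0.18,"y":0,"z":0,"ax":0,"ay":0,"az":0},
])

```text
clock: 13.52
tcp_pos: [595.6, -88.0, 183.7]
tcp_rot: [2.207, 2.233, 0.003]
contact_force: [0.7, -0.1, -1.1]
width: 0.511
```

```bash
python3 go.py 666.6 -98.2 111 0.8
```

```text
t 13.53 pos [595.6 -88.  183.7] yawY 0.66 q6 -0.36 w 0.511 F [ 0.7 -0.1 -1.1]
SHIFT [-0.011   0.0706  0.0729] TURN [ 0.18  0.01 -0.14] alt az 179.9 tooldirs x [-0.01  1.   -0.  ] y [1.   0.01 0.  ]
```

step_arm([
  {"jaw":0.04,"x":-0.011,"y":0.04,"z":0,"ax":0.1,"ay":0,"az":-0.1},
  {"jaw":0.04,"x":-0.011,"y":0.0705,"z":0.02,"ax":0.1,"ay":0,"az":-0.1},
  {"jaw":0.04,"x":-0.011,"y":0.0705,"z":0.05,"ax":0.1,"ay":0,"az":-0.1},
  {"jaw":0.04,"x":-0.011,"y":0.0705,"z":0.073,"ax":0.1,"ay":0,"az":-0.1},
  {"jaw":0.04,"x":-0.011,"y":0.0705,"z":0.073,"ax":0.1,"ay":0,"az":-0.1},
])

```text
clock: 14.15
tcp_pos: [664.8, -93.6, 108.3]
tcp_rot: [-2.199, -2.238, 0.002]
contact_force: [-0.2, 0.2, -2.1]
width: 0.508
```

step_arm([
  {"jaw":0.04,"x":0,"y":0,"z":0,"ax":0,"ay":0,"az":0},
  {"jaw":0.04,"x":0,"y":0,"z":0,"ax":0,"ay":0,"az":0},
])

```text
clock: 14.4
tcp_pos: [667.7, -95.6, 113.1]
tcp_rot: [2.2, 2.238, 0.004]
contact_force: [-0.3, -0.2, 0.3]
width: 0.511
```

```bash
python3 go.py 666.6 -98.2 88.5 0.8;python3 -c "
from h import *
t=get_image('top');s=get_image('side');save(t,'t8',(240,130,360,220),6);save(s,'s8',(180,160,260,240),8)"
```

```text
t 14.4 pos [667.7 -95.6 113.1] yawY 0.98 q6 -0.34 w 0.511 F [-0.3 -0.2  0.3]
SHIFT [-0.0026 -0.0012  0.0246] TURN [0.25 0.05 0.18] alt az -179.8 tooldirs x [-0.02  1.   -0.  ] y [1.   0.02 0.  ]
```

View pics/s8.png

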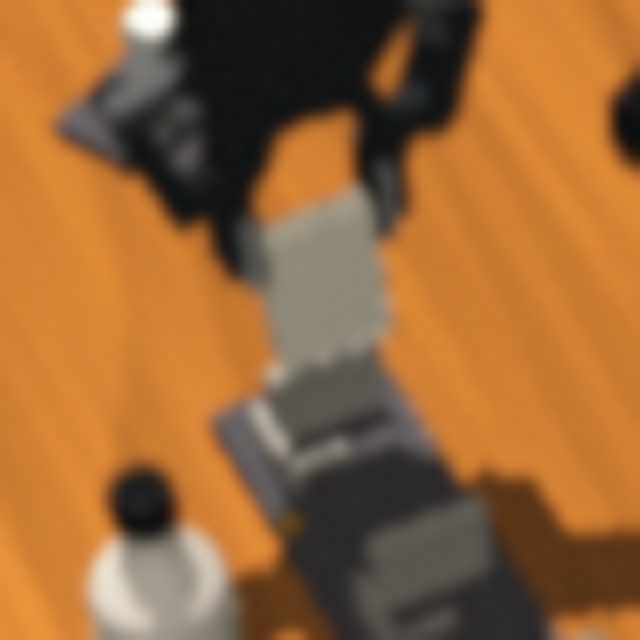

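View pics/t8.png

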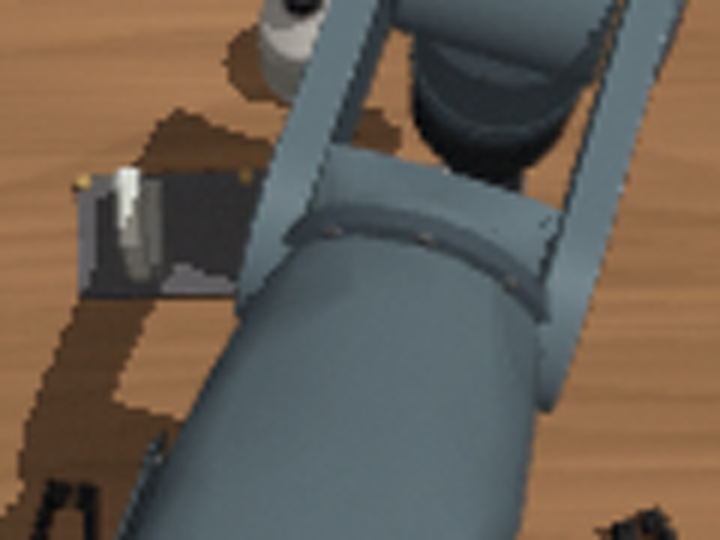

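step_arm([
  {"jaw":0.04,"x":0,"y":0,"z":0,"ax":0,"ay":0,"az":0},
  {"jaw":0.04,"x":0,"y":0,"z":0,"ax":0,"ay":0,"az":0},
  {"jaw":0.04,"x":0,"y":0,"z":0,"ax":0,"ay":0,"az":0},
  {"jaw":0.04,"x":0,"y":0,"z":0,"ax":0,"ay":0,"az":0},
])

```text
clock: 15.0
tcp_pos: [666.6, -95.6, 111.3]
tcp_rot: [2.202, 2.239, 0.002]
contact_force: [0.0, -0.4, -1.7]
width: 0.509
```

```bash
python3 go.py 666.6 -98.2 88.5 0.8
```

```text
t 15.0 pos [666.6 -95.6 111.3] yawY 0.96 q6 -0.34 w 0.509 F [ 0.  -0.4 -1.7]
SHIFT [-0.0026 -0.0001  0.0228] TURN [ 0.09 -0.    0.16] alt az -179.8 tooldirs x [-0.02  1.    0.  ] y [1.   0.02 0.  ]
```

step_arm([
  {"jaw":0.04,"x":-0.0026,"y":0,"z":0.0,"ax":0,"ay":0,"az":0.2},
  {"jaw":0.04,"x":-0.0026,"y":0,"z":0.0,"ax":0,"ay":0,"az":0.2},
  {"jaw":0.04,"x":-0.0026,"y":0,"z":0.01,"ax":0,"ay":0,"az":0.2},
  {"jaw":0.04,"x":-0.0026,"y":0,"z":0.022,"ax":0,"ay":0,"az":0.2},
  {"jaw":0.04,"x":-0.0026,"y":0,"z":0.022,"ax":0,"ay":0,"az":0.2},
])

```text
clock: 15.62
tcp_pos: [665.3, -97.7, 87.0]
tcp_rot: [-2.205, -2.235, 0.001]
contact_force: [-0.2, 0.0, -0.9]
width: 0.513
```

```bash
python3 go.py 666.6 -98.2 66.5 0.8
```

```text
t 15.62 pos [665.3 -97.7  87. ] yawY 0.76 q6 -0.34 w 0.513 F [-0.2  0.  -0.9]
SHIFT [-0.0005  0.0013  0.0205] TURN [-0.11 -0.07 -0.04] alt az 180.0 tooldirs x [-0.01  1.    0.  ] y [ 1.    0.01 -0.  ]
```

step_arm([
  {"jaw":0.04,"x":-0.0003,"y":0.0003,"z":0.006,"ax":0,"ay":0,"az":0},
  {"jaw":0.04,"x":-0.0003,"y":0.0003,"z":0.012,"ax":0,"ay":0,"az":0},
  {"jaw":0.04,"x":-0.0003,"y":0.0003,"z":0.018,"ax":0,"ay":0,"az":0},
  {"jaw":0.04,"x":-0.0003,"y":0.0003,"z":0.021,"ax":0,"ay":0,"az":0},
  {"jaw":0.04,"x":-0.0003,"y":0.0003,"z":0.021,"ax":0,"ay":0,"az":0},
])

```text
clock: 16.25
tcp_pos: [666.9, -98.4, 68.0]
tcp_rot: [2.206, 2.236, 0.002]
contact_force: [0.6, -0.1, -0.4]
width: 0.505
```

step_arm([
  {"jaw":0.04,"x":0,"y":0,"z":0.003,"ax":0,"ay":0,"az":0},
  {"jaw":0.04,"x":0,"y":0,"z":0.006,"ax":0,"ay":0,"az":0},
  {"jaw":0.04,"x":0,"y":0,"z":0.008,"ax":0,"ay":0,"az":0},
  {"jaw":0.04,"x":0,"y":0,"z":0.008,"ax":0,"ay":0,"az":0},
])

```text
clock: 16.75
tcp_pos: [667.1, -98.6, 60.6]
tcp_rot: [2.206, 2.235, 0.002]
contact_force: [-1.1, -0.5, 1.0]
width: 0.51
```

step_arm([
  {"jaw":0.04,"x":0,"y":0,"z":0.001,"ax":0,"ay":0,"az":0},
  {"jaw":0.04,"x":0,"y":0,"z":0.002,"ax":0,"ay":0,"az":0},
  {"jaw":0.04,"x":0,"y":0,"z":0.002,"ax":0,"ay":0,"az":0},
])

```text
clock: 17.12
tcp_pos: [667.3, -98.9, 60.4]
tcp_rot: [2.205, 2.235, 0.001]
contact_force: [-5.4, -0.5, 12.4]
width: 0.506
```

```bash
python3 -c "
from h import *
s=get_image('side');save(s,'s9',(180,160,260,240),8);np.save('s9.npy',s)
th=np.radians(.8)
for a,b in((22,5),(-22,5)):
  for z in(10,16):
    p=proj('side',[(667+a*np.cos(th)-b*np.sin(th),-98.5+a*np.sin(th)+b*np.cos(th),z)]);print(a,z,((p-[180,160])*8).round())"
```

```text
22 10 [[284. 460.]]
22 16 [[283. 449.]]
-22 10 [[392. 417.]]
-22 16 [[391. 406.]]
```

View pics/s9.png

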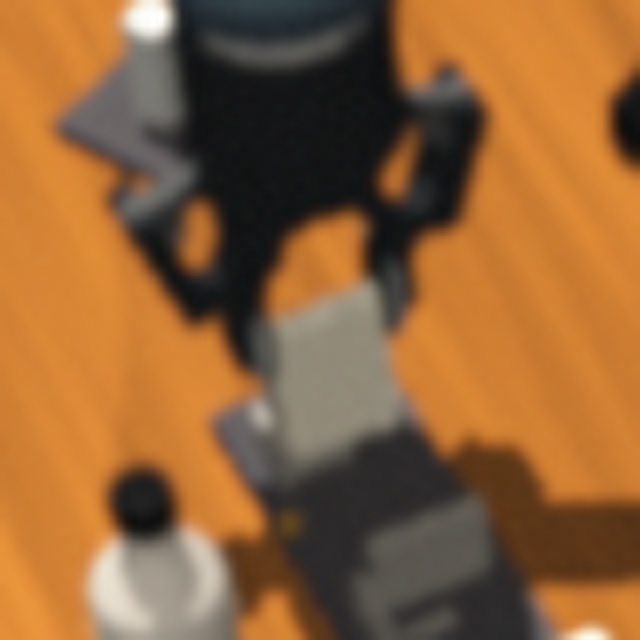

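step_arm([
  {"jaw":0.06,"x":0,"y":0,"z":-0.002,"ax":0,"ay":0,"az":0},
  {"jaw":0.065,"x":0,"y":0,"z":-0.002,"ax":0,"ay":0,"az":0},
  {"jaw":0.07,"x":0,"y":0,"z":-0.002,"ax":0,"ay":0,"az":0},
  {"jaw":0.07,"x":0,"y":0,"z":-0.002,"ax":0,"ay":0,"az":0},
])

```text
clock: 17.68
tcp_pos: [667.0, -98.4, 60.0]
tcp_rot: [2.206, 2.236, 0.002]
contact_force: [-0.1, 0.2, 0.2]
width: 0.822
```

step_arm([
  {"jaw":0.08,"x":0,"y":0,"z":-0.02,"ax":0,"ay":0,"az":0},
  {"jaw":0.085,"x":0,"y":0,"z":-0.05,"ax":0,"ay":0,"az":0},
  {"jaw":0.085,"x":0,"y":0,"z":-0.09,"ax":0,"ay":0,"az":0},
  {"jaw":0.085,"x":0,"y":-0.05,"z":-0.1,"ax":0,"ay":0,"az":0},
  {"jaw":0.085,"x":0,"y":-0.1,"z":-0.1,"ax":0,"ay":0,"az":0},
])

```text
clock: 18.3
tcp_pos: [567.4, -100.3, 163.3]
tcp_rot: [2.202, 2.232, 0.005]
contact_force: [0.5, -1.2, 0.3]
width: 0.995
```

step_arm([
  {"jaw":0.085,"x":0.03,"y":-0.05,"z":0,"ax":0,"ay":0,"az":0},
  {"jaw":0.085,"x":0.08,"y":-0.08,"z":0,"ax":0,"ay":0,"az":0},
  {"jaw":0.085,"x":0.13,"y":-0.11,"z":0,"ax":0,"ay":0,"az":0},
  {"jaw":0.085,"x":0.18,"y":-0.13,"z":0,"ax":0,"ay":0,"az":0},
  {"jaw":0.085,"x":0.23,"y":-0.13,"z":0,"ax":0,"ay":0,"az":0},
])

```text
clock: 18.92
tcp_pos: [433.1, 129.9, 161.6]
tcp_rot: [2.205, 2.234, 0.005]
contact_force: [0.3, -0.3, 0.6]
width: 0.991
```

```bash
python3 - <<'E'
from meas import *
t=get_image('top');s=get_image('side');save(t,'t10',(220,130,420,270),4);save(s,'s10',(160,110,350,270),4);np.save('t10.npy',t);np.save('s10.npy',s)
for box in((252,150,272,182),(308,148,328,180)):
    m=mask_img(t,lambda h:(h[...,2]>190)&(h[...,1]<60),box)
    for c in blobs(m,200):
        w=ray("top",topx(c,box),80)[:,:2];r=cv2.minAreaRect(w.astype(np.float32));print(r)
print(get_state()['tcp_pos'])
E
```

```text
((665.0175170898438, 83.49262237548828), (40.860328674316406, 8.330598831176758), 0.16977792978286743)
((664.8092651367188, -98.46475219726562), (41.92747497558594, 9.024540901184082), 3.0079102516174316)
[433.64911777 132.29563155 161.69960745]
```

View pics/t10.png

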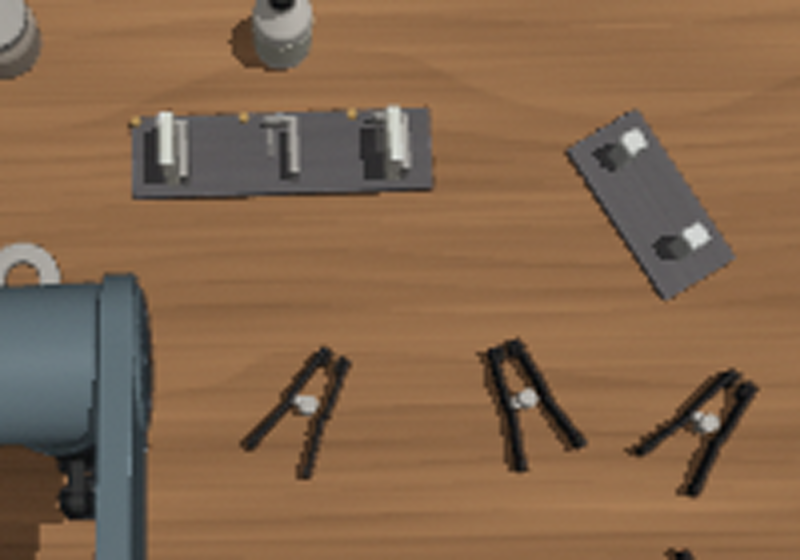

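View pics/s10.png

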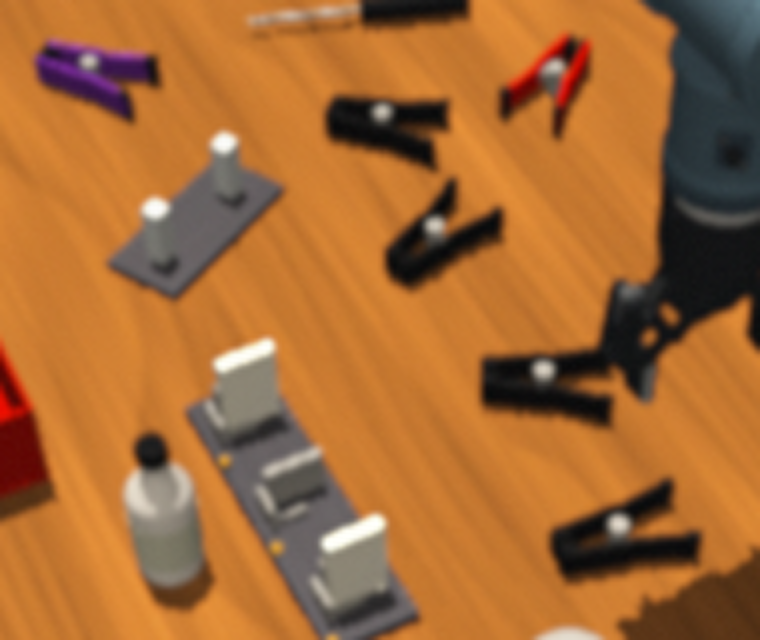

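```bash
python3 go.py 443.5 134.2 70 81
```

```text
t 19.02 pos [433.6 132.3 161.7] yawY 1.04 q6 0.01 w 0.993 F [ 0.7 -1.2 -0.1]
SHIFT [0.0016 0.0095 0.0917] TURN [  0.27   0.12 -79.95] alt az 100.0 tooldirs x [-0.02  1.    0.  ] y [1.   0.02 0.  ]
```

step_arm([
  {"jaw":0.085,"x":0,"y":0.01,"z":0,"ax":0,"ay":0,"az":-10},
  {"jaw":0.085,"x":0,"y":0.01,"z":0,"ax":0,"ay":0,"az":-20},
  {"jaw":0.085,"x":0,"y":0.01,"z":0,"ax":0,"ay":0,"az":-30},
  {"jaw":0.085,"x":0,"y":0.01,"z":0,"ax":0,"ay":0,"az":-40},
  {"jaw":0.085,"x":0,"y":0.01,"z":0,"ax":0,"ay":0,"az":-50},
])

```text
clock: 19.65
tcp_pos: [444.6, 127.9, 161.2]
tcp_rot: [1.046, 2.959, 0.001]
contact_force: [-0.2, -0.7, -0.3]
width: 0.996
```

step_arm([
  {"jaw":0.085,"x":0,"y":0,"z":0.02,"ax":0,"ay":0,"az":-10},
  {"jaw":0.085,"x":0,"y":0,"z":0.05,"ax":0,"ay":0,"az":-20},
  {"jaw":0.085,"x":0,"y":0,"z":0.08,"ax":0,"ay":0,"az":-30},
  {"jaw":0.085,"x":0,"y":0,"z":0.08,"ax":0,"ay":0,"az":-30},
  {"jaw":0.085,"x":0,"y":0,"z":0.08,"ax":0,"ay":0,"az":-30},
])

```text
clock: 20.27
tcp_pos: [445.2, 128.3, 81.4]
tcp_rot: [0.259, 3.127, 0.0]
contact_force: [0.3, -0.8, 0.4]
width: 0.994
```

```bash
python3 go.py 443.5 134.2 6 81;python3 -c "
from h import *
t=get_image('top');s=get_image('side');save(t,'t11',(200,180,320,270),6);save(s,'s11',(270,180,370,280),6)"
```

```text
t 20.27 pos [445.2 128.3  81.4] yawY 80.55 q6 -1.38 w 0.994 F [ 0.3 -0.8  0.4]
SHIFT [0.0029 0.0055 0.0754] TURN [ 0.03  0.21 -0.45] alt az 179.5 tooldirs x [-0.99  0.16 -0.  ] y [0.16 0.99 0.  ]
```

View pics/s11.png

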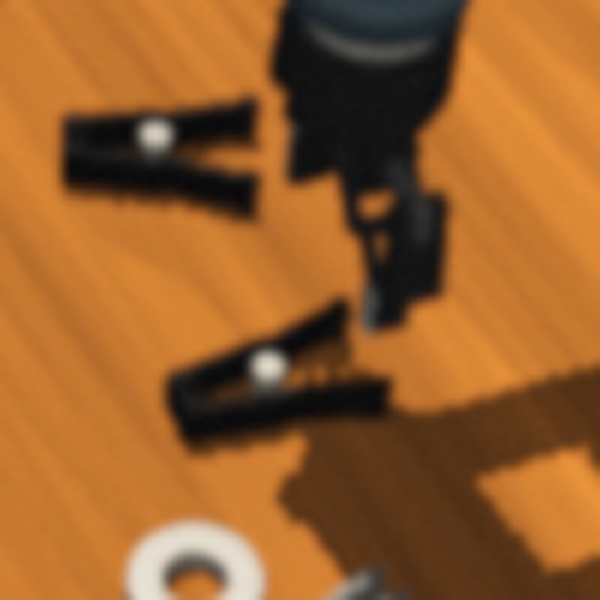

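View pics/t11.png

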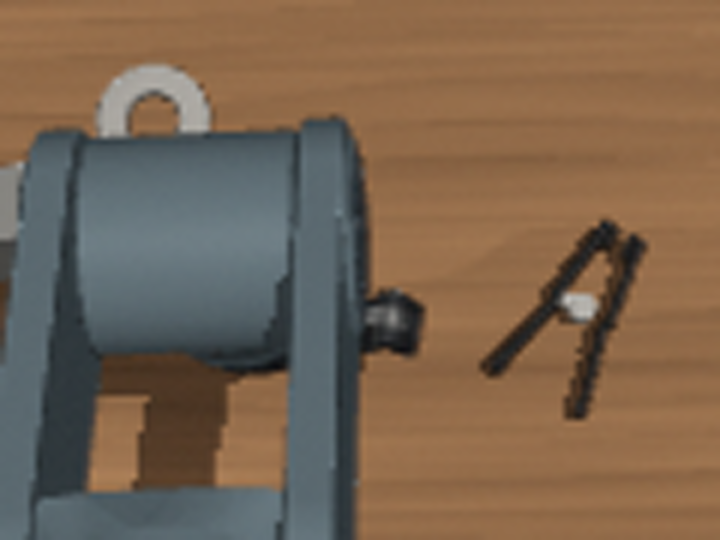

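step_arm([
  {"jaw":0.085,"x":0.003,"y":0.0055,"z":0.0,"ax":0,"ay":0,"az":-0.5},
  {"jaw":0.085,"x":0.003,"y":0.0055,"z":0.03,"ax":0,"ay":0,"az":-0.5},
  {"jaw":0.085,"x":0.003,"y":0.0055,"z":0.06,"ax":0,"ay":0,"az":-0.5},
  {"jaw":0.085,"x":0.003,"y":0.0055,"z":0.075,"ax":0,"ay":0,"az":-0.5},
  {"jaw":0.085,"x":0.003,"y":0.0055,"z":0.075,"ax":0,"ay":0,"az":-0.5},
])

```text
clock: 21.0
tcp_pos: [441.4, 134.7, 4.4]
tcp_rot: [-0.239, -3.132, 0.0]
contact_force: [0.1, 0.3, 0.4]
width: 0.993
```

```bash
python3 go.py 443.5 134.2 6 81;python3 -c "
from h import *
s=get_image('side');save(s,'s12',(270,180,370,280),6)"
```

```text
t 21.0 pos [441.4 134.7   4.4] yawY 81.27 q6 -1.38 w 0.993 F [0.1 0.3 0.4]
SHIFT [-0.0021 -0.0001 -0.0016] TURN [-0.   -0.01  0.27] alt az -179.7 tooldirs x [-0.99  0.15  0.  ] y [ 0.15  0.99 -0.  ]
```

View pics/s12.png

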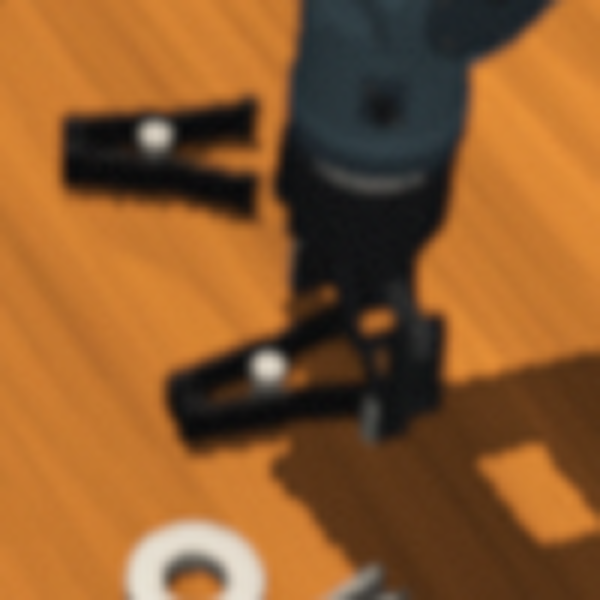

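step_arm([
  {"jaw":0.085,"x":-0.002,"y":0,"z":-0.001,"ax":0,"ay":0,"az":0},
  {"jaw":0.03,"x":-0.002,"y":0,"z":-0.001,"ax":0,"ay":0,"az":0},
  {"jaw":0.028,"x":-0.002,"y":0,"z":-0.001,"ax":0,"ay":0,"az":0},
  {"jaw":0.028,"x":-0.002,"y":0,"z":-0.001,"ax":0,"ay":0,"az":0},
  {"jaw":0.028,"x":-0.002,"y":0,"z":-0.001,"ax":0,"ay":0,"az":0},
], newtons=40)

```text
clock: 21.68
tcp_pos: [445.3, 134.2, 7.6]
tcp_rot: [0.239, 3.129, 0.0]
contact_force: [-4.0, -1.0, 15.8]
width: 0.363
```

step_arm([
  {"jaw":0.028,"x":0,"y":0,"z":0,"ax":0,"ay":0,"az":0},
  {"jaw":0.028,"x":0,"y":0,"z":0,"ax":0,"ay":0,"az":0},
  {"jaw":0.028,"x":0,"y":0,"z":0,"ax":0,"ay":0,"az":0},
])

```text
clock: 22.05
tcp_pos: [445.3, 134.1, 7.6]
tcp_rot: [0.238, 3.129, 0.0]
contact_force: [-4.5, -0.2, 15.5]
width: 0.363
```

```bash
python3 go.py 443.5 134.2 6 81;python3 -c "
from h import *
s=get_image('side');save(s,'s13',(270,180,370,280),6);t=get_image('top');save(t,'t13',(200,180,320,270),6)"
```

```text
t 22.05 pos [445.3 134.1   7.6] yawY 81.29 q6 -1.38 w 0.363 F [-4.5 -0.2 15.5]
SHIFT [ 0.0018 -0.0002  0.0016] TURN [0.02 0.22 0.29] alt az -179.7 tooldirs x [-0.99  0.15 -0.  ] y [0.15 0.99 0.  ]
```

View pics/s13.png

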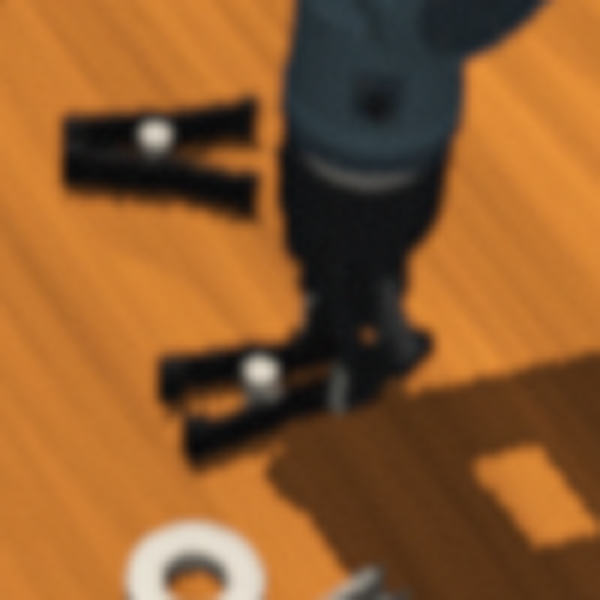

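step_arm([
  {"jaw":0.028,"x":0,"y":0,"z":-0.01,"ax":0,"ay":0,"az":0},
  {"jaw":0.028,"x":0,"y":0,"z":-0.03,"ax":0,"ay":0,"az":0},
  {"jaw":0.028,"x":0,"y":0,"z":-0.05,"ax":0,"ay":0,"az":0},
  {"jaw":0.028,"x":0,"y":0,"z":-0.05,"ax":0,"ay":0,"az":0},
  {"jaw":0.028,"x":0,"y":0,"z":-0.05,"ax":0,"ay":0,"az":0},
])

```text
clock: 22.78
tcp_pos: [443.5, 134.1, 55.5]
tcp_rot: [0.239, 3.131, 0.0]
contact_force: [-0.2, 0.0, -1.3]
width: 0.361
```

```bash
python3 go.py 560 83 60 90.8;python3 -c "
from h import *
s=get_image('side');save(s,'s14',(260,170,360,270),6);t=get_image('top');save(t,'t14',(200,170,320,260),6);np.save('s14.npy',s)"
```

```text
t 22.77 pos [443.5 134.1  55.5] yawY 81.26 q6 -1.38 w 0.361 F [-0.2  0.  -1.3]
SHIFT [-0.1229 -0.0328 -0.0044] TURN [ 0.    0.06 -9.54] alt az 170.5 tooldirs x [-0.99  0.15 -0.  ] y [0.15 0.99 0.  ]
```

View pics/s14.png

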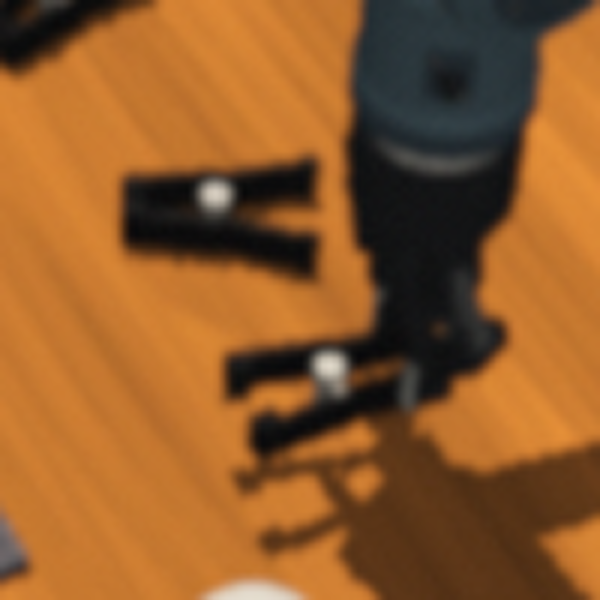

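View pics/t14.png

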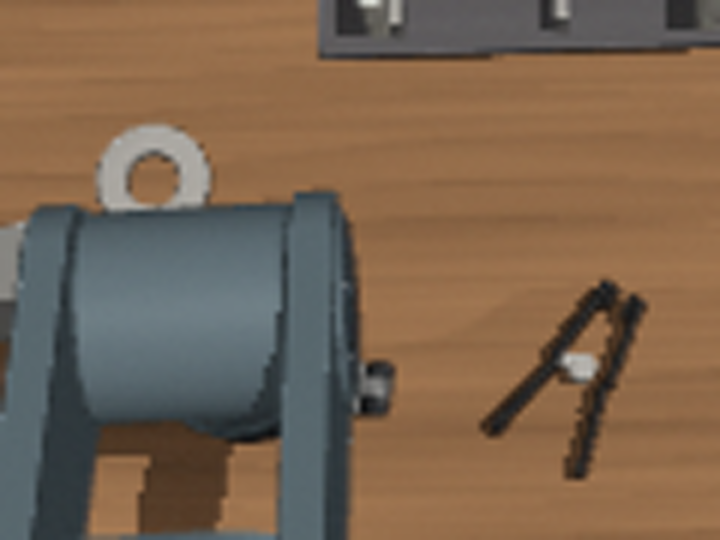

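```bash
python3 - <<'E'
from meas import *
s=np.load("s14.npy");box=(306,222,322,240)
m=mask_img(s,lambda h:(h[...,2]>150)&(h[...,1]<70),box)
for c in blobs(m,80):
    M=cv2.moments(c);p=topx([[M['m10']/M['m00'],M['m01']/M['m00']]],box)
    print(p,ray("side",p,76).round(1),ray("side",p,79).round(1))
print(proj("side",[(481,128.4,76)]))
E
```

```text
[[314.51891762 230.70341344]] [[483.8 129.7  76. ]] [[485.1 131.7  79. ]]
[[315.14678009 230.00167067]]
```

```bash
python3 go.py 540 78.5 50 90.8
```

```text
t 22.88 pos [443.1 134.1  55. ] yawY 81.26 q6 -1.38 w 0.364 F [-0.6  0.  -1.7]
SHIFT [-0.1042 -0.0403  0.005 ] TURN [-0.   -0.   -9.54] alt az 170.5 tooldirs x [-0.99  0.15  0.  ] y [ 0.15  0.99 -0.  ]
```

step_arm([
  {"jaw":0.028,"x":-0.02,"y":-0.01,"z":0,"ax":0,"ay":0,"az":-2},
  {"jaw":0.028,"x":-0.06,"y":-0.03,"z":0,"ax":0,"ay":0,"az":-6},
  {"jaw":0.028,"x":-0.1042,"y":-0.0403,"z":0,"ax":0,"ay":0,"az":-9.5},
  {"jaw":0.028,"x":-0.1042,"y":-0.0403,"z":0.005,"ax":0,"ay":0,"az":-9.5},
  {"jaw":0.028,"x":-0.1042,"y":-0.0403,"z":0.005,"ax":0,"ay":0,"az":-9.5},
])

```text
clock: 23.5
tcp_pos: [539.0, 78.7, 49.4]
tcp_rot: [0.02, -3.139, -0.001]
contact_force: [-0.7, -0.1, -1.6]
width: 0.363
```

step_arm([
  {"jaw":0.028,"x":0,"y":0,"z":0,"ax":0,"ay":0,"az":0},
  {"jaw":0.028,"x":0,"y":0,"z":0,"ax":0,"ay":0,"az":0},
  {"jaw":0.028,"x":0,"y":0,"z":0,"ax":0,"ay":0,"az":0},
])

```text
clock: 23.88
tcp_pos: [540.6, 78.8, 51.3]
tcp_rot: [-0.022, 3.14, -0.0]
contact_force: [-0.2, 0.3, -1.4]
width: 0.36
```

```bash
python3 go.py 545 78.5 23 90.8;python3 -c "
from h import *
s=get_image('side');save(s,'s15',(210,180,310,280),6);t=get_image('top');save(t,'t15',(200,140,320,230),6);np.save('s15.npy',s)"
```

```text
t 23.88 pos [540.6  78.8  51.3] yawY 90.79 q6 -1.66 w 0.36 F [-0.2  0.3 -1.4]
SHIFT [-0.0043 -0.0004  0.0283] TURN [-0.    0.11 -0.01] alt az 180.0 tooldirs x [-1.   -0.01 -0.  ] y [-0.01  1.   -0.  ]
```

View pics/s15.png

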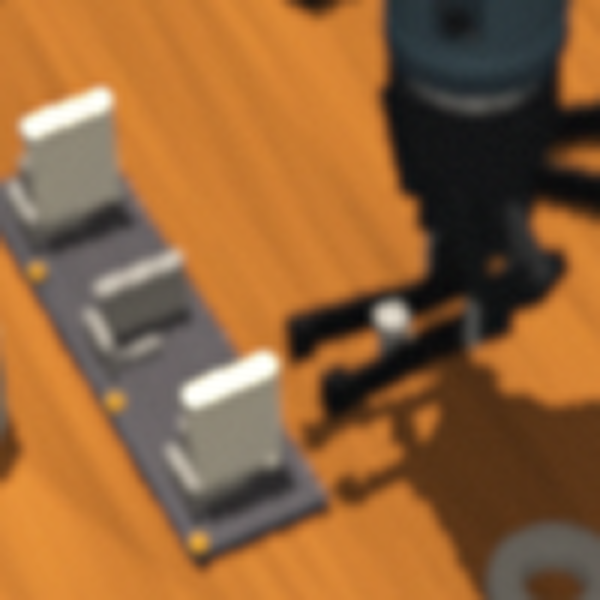

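View pics/t15.png

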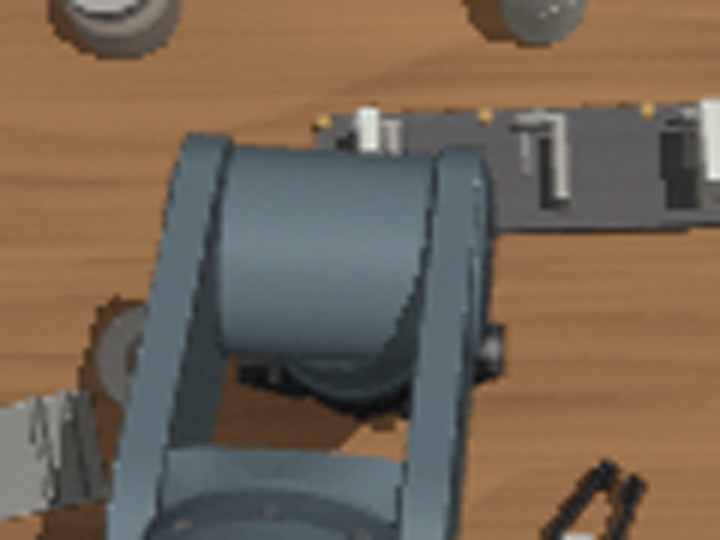

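step_arm([
  {"jaw":0.028,"x":-0.004,"y":0,"z":0.01,"ax":0,"ay":0,"az":0},
  {"jaw":0.028,"x":-0.004,"y":0,"z":0.02,"ax":0,"ay":0,"az":0},
  {"jaw":0.028,"x":-0.004,"y":0,"z":0.028,"ax":0,"ay":0,"az":0},
  {"jaw":0.028,"x":-0.004,"y":0,"z":0.028,"ax":0,"ay":0,"az":0},
  {"jaw":0.028,"x":-0.004,"y":0,"z":0.028,"ax":0,"ay":0,"az":0},
])

```text
clock: 24.6
tcp_pos: [544.9, 78.5, 23.1]
tcp_rot: [-0.021, 3.14, 0.0]
contact_force: [0.3, 0.1, -1.6]
width: 0.363
```

```bash
python3 go.py 560 78.5 23 90.8;python3 - <<'E'
from meas import *
s=get_image('side');save(s,'s16',(220,200,300,280),8);np.save('s16.npy',s)
box=(262,224,284,246)
m=mask_img(s,lambda h:(h[...,2]>150)&(h[...,1]<70),box)
tcp=get_state()['tcp_pos']; zt=tcp[2]-7.6+28
for c in blobs(m,80):
    M=cv2.moments(c);p=topx([[M['m10']/M['m00'],M['m01']/M['m00']]],box)
    print(p,(ray("side",p,zt)-tcp).round(1))
# where would pads' inner faces be: predicted corner of upper jaw tips
E
```

```text
t 24.6 pos [544.9  78.5  23.1] yawY 90.76 q6 -1.66 w 0.363 F [ 0.3  0.1 -1.6]
SHIFT [-0.0151 -0.0002  0.0001] TURN [ 0.    0.09 -0.04] alt az 180.0 tooldirs x [-1.   -0.01 -0.  ] y [-0.01  1.    0.  ]
[[273.44867284 239.00920782]] [[40.4  2.3 20.4]]
```

View pics/s16.png

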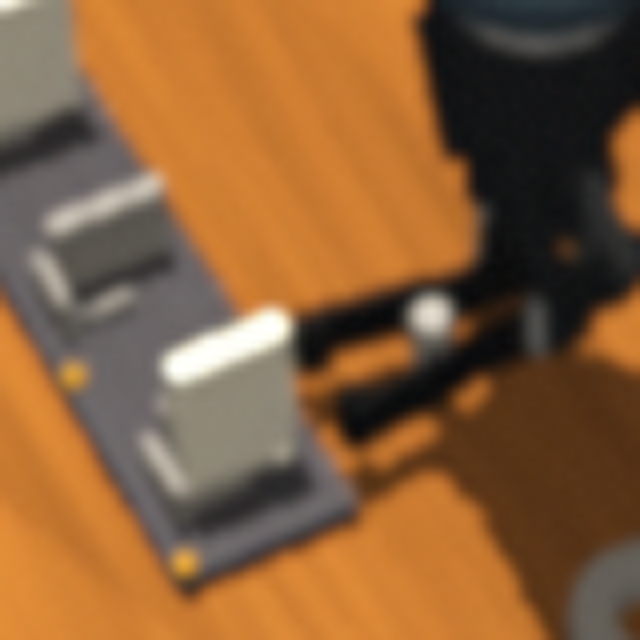

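step_arm([
  {"jaw":0.028,"x":-0.004,"y":-0.0006,"z":0,"ax":0,"ay":0,"az":0},
  {"jaw":0.028,"x":-0.008,"y":-0.0006,"z":0,"ax":0,"ay":0,"az":0},
  {"jaw":0.028,"x":-0.012,"y":-0.0006,"z":0,"ax":0,"ay":0,"az":0},
  {"jaw":0.028,"x":-0.016,"y":-0.0006,"z":0,"ax":0,"ay":0,"az":0},
  {"jaw":0.028,"x":-0.016,"y":-0.0006,"z":0,"ax":0,"ay":0,"az":0},
])

```text
clock: 25.28
tcp_pos: [561.3, 78.1, 23.2]
tcp_rot: [-0.021, 3.139, -0.0]
contact_force: [0.3, 0.1, -1.1]
width: 0.361
```

```bash
python3 go.py 572.5 77.8 23 90.8;python3 - <<'E'
from meas import *
s=get_image('side');save(s,'s17',(220,200,300,280),8);np.save('s17.npy',s)
E
```

```text
t 25.27 pos [561.3  78.1  23.2] yawY 90.76 q6 -1.66 w 0.361 F [ 0.3  0.1 -1.1]
SHIFT [-0.0112 -0.0005  0.0002] TURN [-0.    0.12 -0.04] alt az 180.0 tooldirs x [-1.   -0.01 -0.  ] y [-0.01  1.   -0.  ]
```

View pics/s17.png

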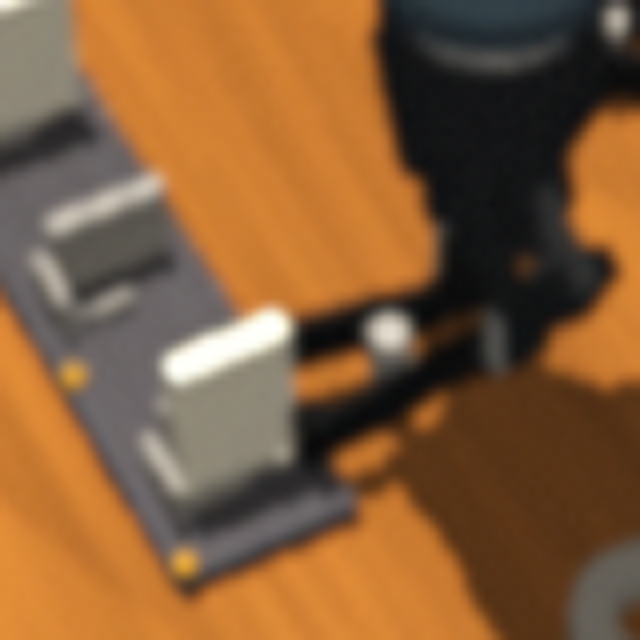

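step_arm([
  {"jaw":0.028,"x":-0.002,"y":0,"z":0,"ax":0,"ay":0,"az":0},
  {"jaw":0.028,"x":-0.004,"y":0,"z":0,"ax":0,"ay":0,"az":0},
  {"jaw":0.028,"x":-0.004,"y":0,"z":0,"ax":0,"ay":0,"az":0},
])

```text
clock: 25.7
tcp_pos: [565.1, 78.2, 23.2]
tcp_rot: [-0.021, 3.14, 0.0]
contact_force: [-0.4, -0.1, -0.7]
width: 0.363
```

```bash
python3 go.py 572.5 77.8 23 90.8;python3 - <<'E'
from meas import *
s=get_image('side');save(s,'s18',(230,210,290,270),10);np.save('s18.npy',s)
E
```

```text
t 25.7 pos [565.1  78.2  23.2] yawY 90.76 q6 -1.65 w 0.363 F [-0.4 -0.1 -0.7]
SHIFT [-0.0074 -0.0005  0.0002] TURN [-0.    0.11 -0.04] alt az 180.0 tooldirs x [-1.   -0.01 -0.  ] y [-0.01  1.   -0.  ]
```

View pics/s18.png

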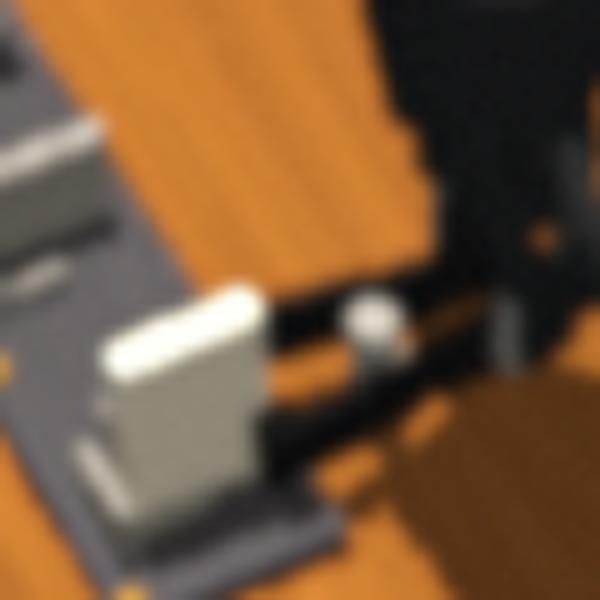

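step_arm([
  {"jaw":0.028,"x":-0.003,"y":0,"z":0,"ax":0,"ay":0,"az":0},
  {"jaw":0.028,"x":-0.006,"y":0,"z":0,"ax":0,"ay":0,"az":0},
  {"jaw":0.028,"x":-0.009,"y":0,"z":0,"ax":0,"ay":0,"az":0},
  {"jaw":0.028,"x":-0.009,"y":0,"z":0,"ax":0,"ay":0,"az":0},
])

```text
clock: 26.25
tcp_pos: [574.3, 78.3, 23.2]
tcp_rot: [-0.021, 3.139, -0.0]
contact_force: [-0.1, 0.3, -0.1]
width: 0.36
```

```bash
python3 go.py 572.5 77.8 23 90.8;python3 - <<'E'
from meas import *
s=get_image('side');save(s,'s18',(230,210,290,270),10);np.save('s18.npy',s)
E
```

```text
t 26.25 pos [574.3  78.3  23.2] yawY 90.76 q6 -1.65 w 0.36 F [-0.1  0.3 -0.1]
SHIFT [ 0.0018 -0.0005  0.0002] TURN [-0.    0.12 -0.04] alt az 180.0 tooldirs x [-1.   -0.01 -0.  ] y [-0.01  1.   -0.  ]
```

View pics/s18.png

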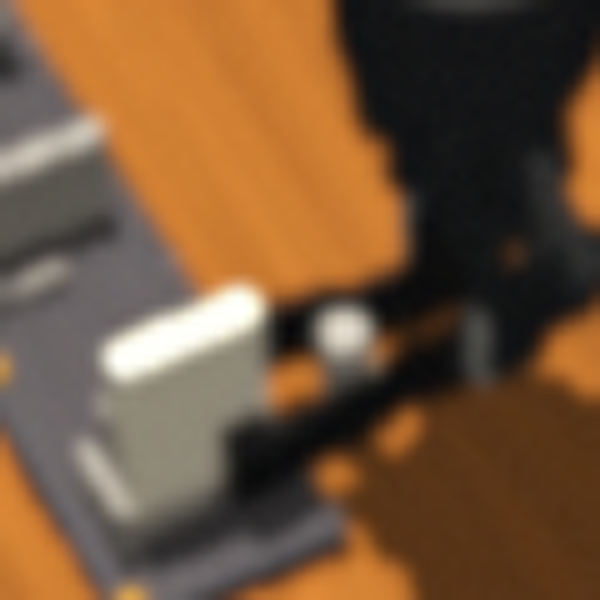

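step_arm([
  {"jaw":0.036,"x":0,"y":0,"z":0,"ax":0,"ay":0,"az":0},
  {"jaw":0.042,"x":0,"y":0,"z":0,"ax":0,"ay":0,"az":0},
  {"jaw":0.05,"x":0,"y":0,"z":0,"ax":0,"ay":0,"az":0},
  {"jaw":0.06,"x":0,"y":0,"z":0,"ax":0,"ay":0,"az":0},
  {"jaw":0.07,"x":0,"y":0,"z":0,"ax":0,"ay":0,"az":0},
])

```text
clock: 26.92
tcp_pos: [573.9, 78.4, 23.2]
tcp_rot: [-0.021, 3.14, 0.0]
contact_force: [0.3, 0.1, 0.5]
width: 0.82
```

step_arm([
  {"jaw":0.08,"x":0,"y":0,"z":0,"ax":0,"ay":0,"az":0},
  {"jaw":0.085,"x":0,"y":0,"z":0,"ax":0,"ay":0,"az":0},
  {"jaw":0.085,"x":0,"y":0,"z":0,"ax":0,"ay":0,"az":0},
])

```text
clock: 27.3
tcp_pos: [573.9, 78.4, 23.2]
tcp_rot: [-0.021, 3.14, 0.0]
contact_force: [-0.0, 0.0, 0.1]
width: 0.997
```

```bash
python3 go.py 572.5 77.8 23 90.8;python3 - <<'E'
from meas import *
s=get_image('side');save(s,'s19',(230,210,290,270),10);np.save('s18.npy',s)
E
```

```text
t 27.3 pos [573.9  78.4  23.2] yawY 90.76 q6 -1.65 w 0.997 F [-0.   0.   0.1]
SHIFT [ 0.0014 -0.0005  0.0002] TURN [-0.    0.1  -0.04] alt az 180.0 tooldirs x [-1.   -0.01 -0.  ] y [-0.01  1.   -0.  ]
```

View pics/s19.png

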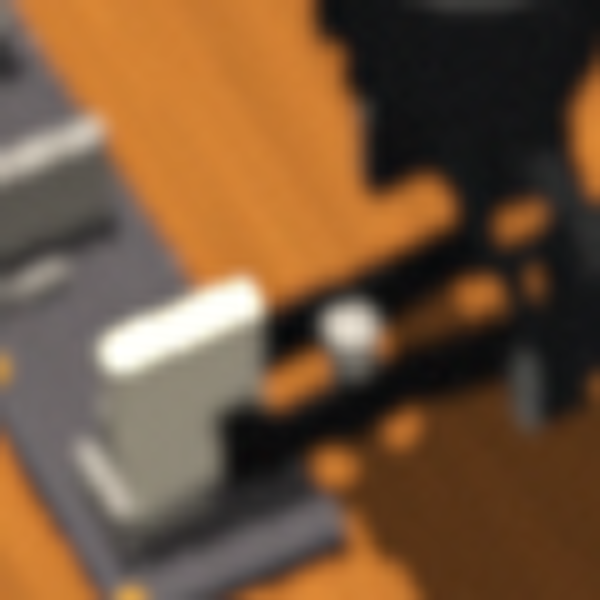

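step_arm([
  {"jaw":0.085,"x":0,"y":0,"z":-0.02,"ax":0,"ay":0,"az":0},
  {"jaw":0.085,"x":0,"y":0,"z":-0.05,"ax":0,"ay":0,"az":0},
  {"jaw":0.085,"x":0.03,"y":0,"z":-0.09,"ax":0,"ay":0,"az":4},
  {"jaw":0.085,"x":0.08,"y":0,"z":-0.1,"ax":0,"ay":0,"az":12},
  {"jaw":0.085,"x":0.12,"y":-0.04,"z":-0.1,"ax":0,"ay":0,"az":20},
])

```text
clock: 27.98
tcp_pos: [454.0, 37.7, 125.4]
tcp_rot: [0.525, 3.091, 0.001]
contact_force: [0.5, -1.4, -0.7]
width: 0.995
```

```bash
python3 go.py 425.5 -3.9 90 58;python3 - <<'E'
from meas import *
s=get_image('side');save(s,'s20',(200,110,330,270),4.5);np.save('s20.npy',s)
E
```

```text
t 27.98 pos [454.   37.7 125.4] yawY 70.72 q6 -1.41 w 0.995 F [ 0.5 -1.4 -0.7]
SHIFT [ 0.0134 -0.0487  0.0353] TURN [ 0.12  0.31 12.72] alt az -167.3 tooldirs x [-0.94  0.33 -0.01] y [0.33 0.94 0.  ]
```

View pics/s20.png

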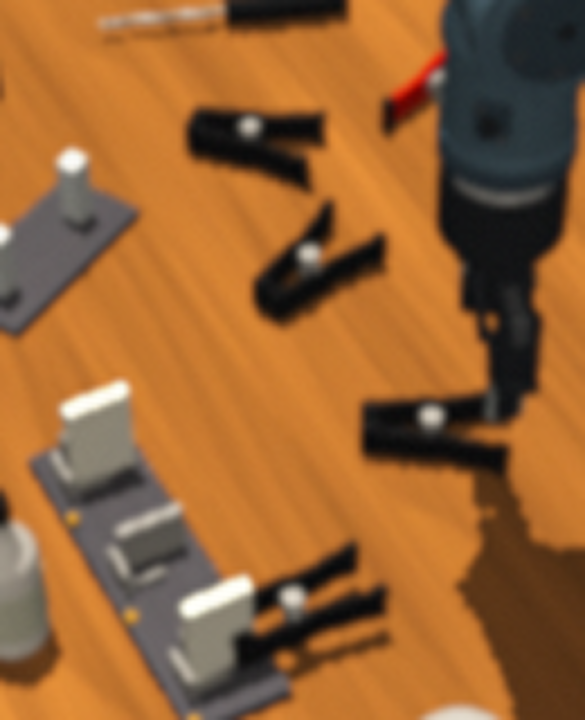

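step_arm([
  {"jaw":0.085,"x":0.007,"y":-0.024,"z":0,"ax":0,"ay":0,"az":6},
  {"jaw":0.085,"x":0.0134,"y":-0.048,"z":0,"ax":0,"ay":0,"az":12},
  {"jaw":0.085,"x":0.0134,"y":-0.048,"z":0.035,"ax":0,"ay":0,"az":12.5},
  {"jaw":0.085,"x":0.0134,"y":-0.048,"z":0.035,"ax":0,"ay":0,"az":12.5},
  {"jaw":0.085,"x":0.0134,"y":-0.048,"z":0.035,"ax":0,"ay":0,"az":12.5},
])

```text
clock: 28.65
tcp_pos: [426.6, -4.2, 89.2]
tcp_rot: [0.857, 3.019, 0.001]
contact_force: [0.7, -0.1, 0.1]
width: 0.995
```

```bash
python3 go.py 425.5 -3.9 6 58;python3 - <<'E'
from meas import *
t=get_image('top');save(t,'t21',(260,190,380,260),6);s=get_image('side');save(s,'s21',(250,150,330,230),8)
for n,img,b in(("side",s,(288,196,304,208)),("top",t,(288,222,305,240))):
    m=mask_img(img,lambda h:(h[...,2]>130)&(h[...,1]<90),b)
    for c in blobs(m,80):
        M=cv2.moments(c);p=topx([[M['m10']/M['m00'],M['m01']/M['m00']]],b);print(n,p,ray(n,p,28).round(1))
E
```

```text
t 28.65 pos [426.6  -4.2  89.2] yawY 58.29 q6 -1.31 w 0.995 F [ 0.7 -0.1  0.1]
SHIFT [ 0.0013 -0.0004  0.0832] TURN [0.07 0.15 0.29] alt az -179.7 tooldirs x [-0.85  0.53 -0.  ] y [0.53 0.85 0.  ]
side [[295.42120035 201.9984456 ]] [[457.2 -23.3  28. ]]
top [[296.10026364 227.08480778]] [[468.4 -23.9  28. ]]
```

View pics/s21.png

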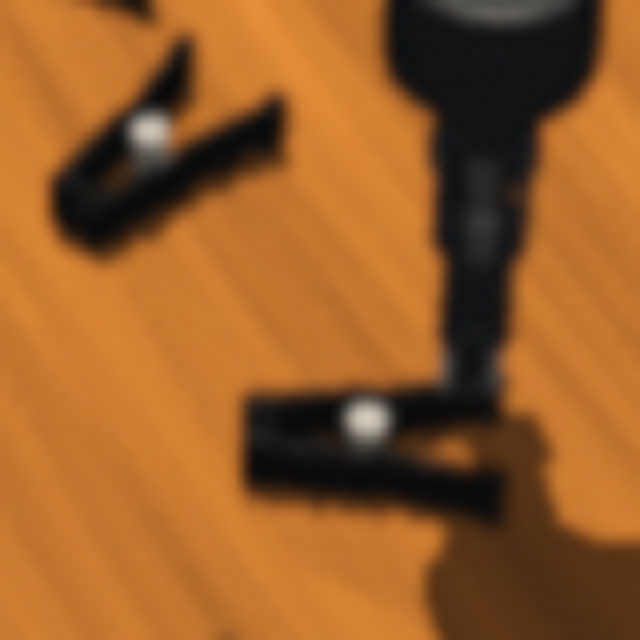

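step_arm([
  {"jaw":0.085,"x":0.001,"y":0,"z":0.04,"ax":0,"ay":0,"az":0},
  {"jaw":0.085,"x":0.001,"y":0,"z":0.075,"ax":0,"ay":0,"az":0},
  {"jaw":0.085,"x":0.001,"y":0,"z":0.083,"ax":0,"ay":0,"az":0},
  {"jaw":0.085,"x":0.001,"y":0,"z":0.083,"ax":0,"ay":0,"az":0},
])

```text
clock: 29.25
tcp_pos: [425.6, -3.6, 5.5]
tcp_rot: [0.858, 3.02, 0.001]
contact_force: [0.1, -0.4, -1.1]
width: 0.994
```

```bash
python3 go.py 425.5 -3.9 6 58;python3 - <<'E'
from meas import *
s=get_image('side');save(s,'s22',(250,150,330,230),8)
E
```

```text
t 29.25 pos [425.6  -3.6   5.5] yawY 58.28 q6 -1.31 w 0.994 F [ 0.1 -0.4 -1.1]
SHIFT [-0.     -0.0003 -0.0005] TURN [0.06 0.09 0.28] alt az -179.7 tooldirs x [-0.85  0.53 -0.  ] y [0.53 0.85 0.  ]
```

View pics/s22.png

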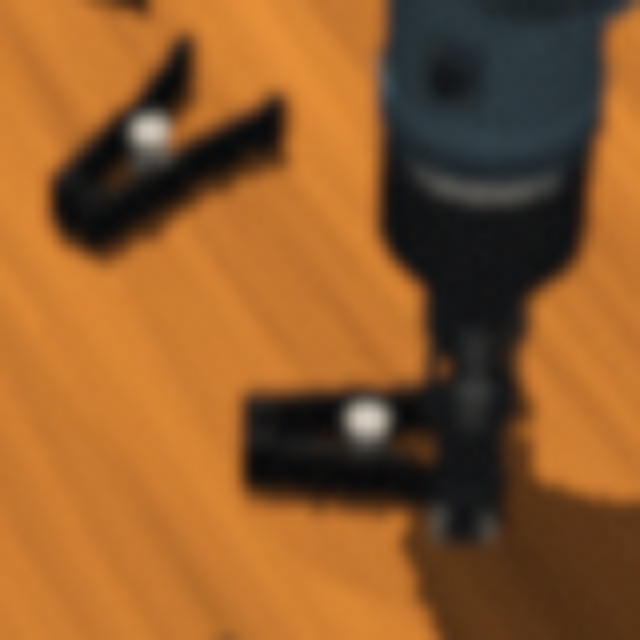

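step_arm([
  {"jaw":0.03,"x":0,"y":0,"z":0,"ax":0,"ay":0,"az":0},
  {"jaw":0.028,"x":0,"y":0,"z":0,"ax":0,"ay":0,"az":0},
  {"jaw":0.028,"x":0,"y":0,"z":0,"ax":0,"ay":0,"az":0},
  {"jaw":0.028,"x":0,"y":0,"z":0,"ax":0,"ay":0,"az":0},
  {"jaw":0.028,"x":0,"y":0,"z":0,"ax":0,"ay":0,"az":0},
])

```text
clock: 29.92
tcp_pos: [426.5, -4.1, 6.7]
tcp_rot: [0.857, 3.018, 0.0]
contact_force: [-4.4, 0.8, 16.1]
width: 0.365
```

step_arm([
  {"jaw":0.028,"x":0,"y":0,"z":-0.01,"ax":0,"ay":0,"az":0},
  {"jaw":0.028,"x":0,"y":0,"z":-0.03,"ax":0,"ay":0,"az":0},
  {"jaw":0.028,"x":0,"y":0,"z":-0.05,"ax":0,"ay":0,"az":0},
  {"jaw":0.028,"x":0,"y":0,"z":-0.05,"ax":0,"ay":0,"az":0},
  {"jaw":0.028,"x":0,"y":0,"z":-0.05,"ax":0,"ay":0,"az":0},
])

```text
clock: 30.55
tcp_pos: [424.7, -3.5, 54.6]
tcp_rot: [0.859, 3.021, 0.001]
contact_force: [-0.6, -0.2, -1.5]
width: 0.368
```

```bash
python3 go.py 540 -102.5 50 90.8;python3 - <<'E'
from meas import *
s=get_image('side');save(s,'s23',(250,150,330,230),8)
E
```

```text
t 30.55 pos [424.7  -3.5  54.6] yawY 58.26 q6 -1.31 w 0.368 F [-0.6 -0.2 -1.5]
SHIFT [-0.1501 -0.0235  0.0047] TURN [ 3.000e-02  8.000e-02 -3.254e+01] alt az 147.5 tooldirs x [-0.85  0.53 -0.  ] y [0.53 0.85 0.  ]
```

View pics/s23.png

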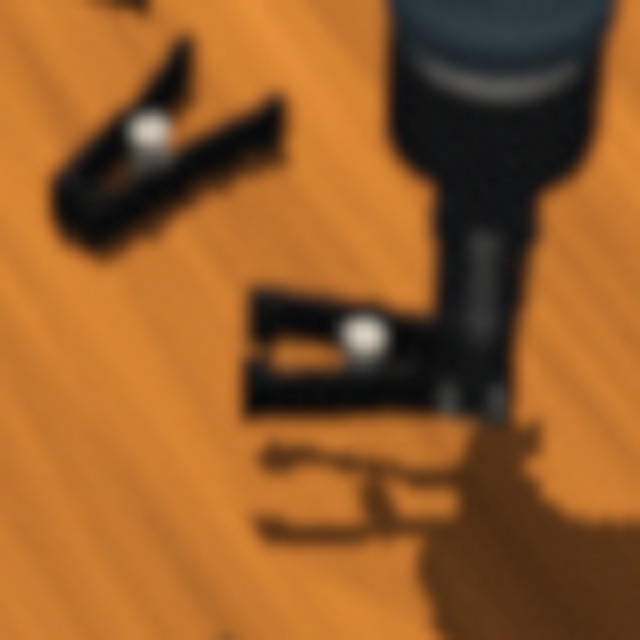

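step_arm([
  {"jaw":0.028,"x":-0.03,"y":-0.005,"z":0,"ax":0,"ay":0,"az":-6},
  {"jaw":0.028,"x":-0.07,"y":-0.011,"z":0,"ax":0,"ay":0,"az":-14},
  {"jaw":0.028,"x":-0.11,"y":-0.017,"z":0,"ax":0,"ay":0,"az":-23},
  {"jaw":0.028,"x":-0.15,"y":-0.0235,"z":0,"ax":0,"ay":0,"az":-32.5},
  {"jaw":0.028,"x":-0.15,"y":-0.0235,"z":0,"ax":0,"ay":0,"az":-32.5},
])

```text
clock: 31.22
tcp_pos: [541.7, -104.4, 54.3]
tcp_rot: [-0.019, 3.139, -0.001]
contact_force: [0.1, -0.0, -1.3]
width: 0.362
```

step_arm([
  {"jaw":0.028,"x":0,"y":0,"z":0,"ax":0,"ay":0,"az":0},
  {"jaw":0.028,"x":0,"y":0,"z":0,"ax":0,"ay":0,"az":0},
  {"jaw":0.028,"x":0,"y":0,"z":0,"ax":0,"ay":0,"az":0},
])

```text
clock: 31.6
tcp_pos: [539.6, -101.8, 55.0]
tcp_rot: [-0.021, 3.14, 0.0]
contact_force: [0.4, 0.9, -0.3]
width: 0.361
```

```bash
python3 go.py 545 -102.5 22.5 90.8;python3 - <<'E'
from meas import *
s=get_image('side');save(s,'s24',(180,150,280,240),7);np.save('s24.npy',s)
E
```

```text
t 31.6 pos [ 539.6 -101.8   55. ] yawY 90.78 q6 -1.99 w 0.361 F [ 0.4  0.9 -0.3]
SHIFT [-0.0053 -0.0008  0.0325] TURN [ 0.02  0.07 -0.02] alt az 180.0 tooldirs x [-1.   -0.01 -0.  ] y [-0.01  1.    0.  ]
```

View pics/s24.png

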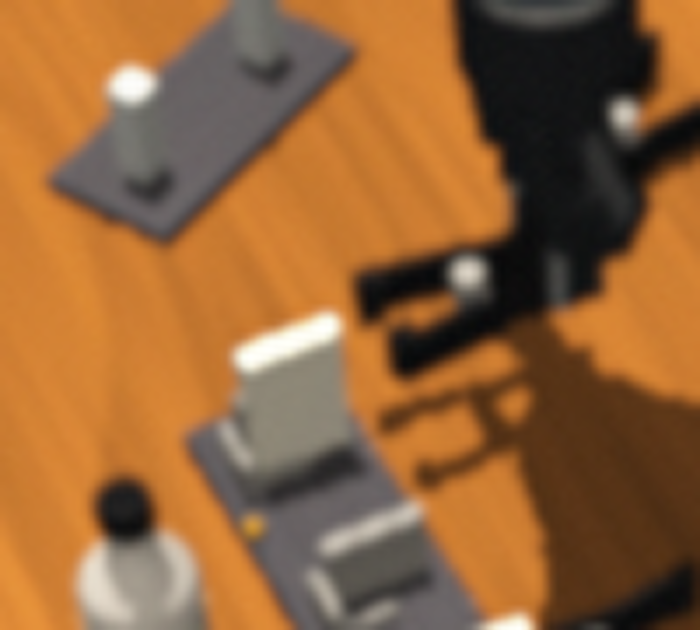

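step_arm([
  {"jaw":0.028,"x":-0.005,"y":-0.0008,"z":0.01,"ax":0,"ay":0,"az":0},
  {"jaw":0.028,"x":-0.005,"y":-0.0008,"z":0.02,"ax":0,"ay":0,"az":0},
  {"jaw":0.028,"x":-0.005,"y":-0.0008,"z":0.0325,"ax":0,"ay":0,"az":0},
  {"jaw":0.028,"x":-0.005,"y":-0.0008,"z":0.0325,"ax":0,"ay":0,"az":0},
  {"jaw":0.028,"x":-0.005,"y":-0.0008,"z":0.0325,"ax":0,"ay":0,"az":0},
])

```text
clock: 32.28
tcp_pos: [545.3, -103.2, 22.4]
tcp_rot: [-0.021, 3.14, 0.0]
contact_force: [-0.0, -0.1, -0.8]
width: 0.36
```

```bash
python3 go.py 560 -102.5 22.5 90.8;python3 - <<'E'
from meas import *
s=get_image('side');save(s,'s25',(200,150,280,230),8);np.save('s25.npy',s)
box=(238,185,258,206)
m=mask_img(s,lambda h:(h[...,2]>150)&(h[...,1]<70),box)
tcp=get_state()['tcp_pos']; zt=tcp[2]-6.7+28
for c in blobs(m,80):
    M=cv2.moments(c);p=topx([[M['m10']/M['m00'],M['m01']/M['m00']]],box)
    print(p,(ray("side",p,zt)-tcp).round(1))
E
```

```text
t 32.27 pos [ 545.3 -103.2   22.4] yawY 90.76 q6 -1.99 w 0.36 F [-0.  -0.1 -0.8]
SHIFT [-0.0147  0.0005 -0.0001] TURN [ 0.01  0.08 -0.04] alt az 180.0 tooldirs x [-1.   -0.01 -0.  ] y [-0.01  1.    0.  ]
[[244.87495564 196.32548202]] [[41.9  2.6 21.3]]
```

View pics/s25.png

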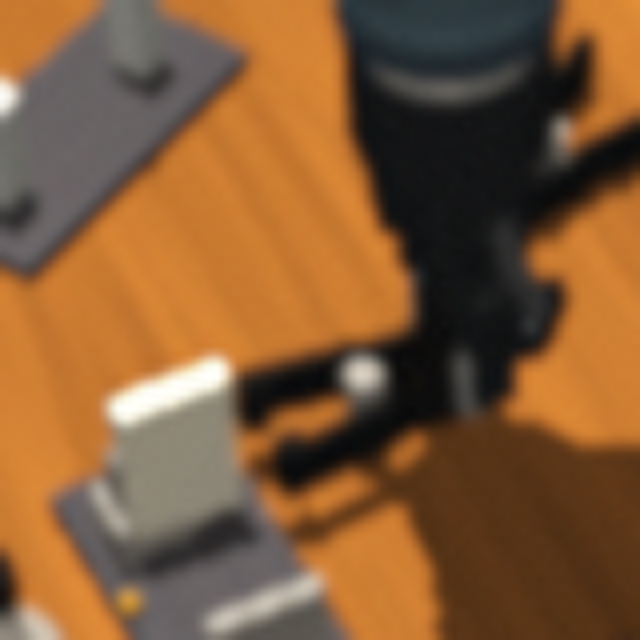

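step_arm([
  {"jaw":0.028,"x":-0.004,"y":0.0002,"z":0,"ax":0,"ay":0,"az":0},
  {"jaw":0.028,"x":-0.008,"y":0.0002,"z":0,"ax":0,"ay":0,"az":0},
  {"jaw":0.028,"x":-0.012,"y":0.0002,"z":0,"ax":0,"ay":0,"az":0},
  {"jaw":0.028,"x":-0.016,"y":0.0002,"z":0,"ax":0,"ay":0,"az":0},
  {"jaw":0.028,"x":-0.018,"y":0.0002,"z":0,"ax":0,"ay":0,"az":0},
])

```text
clock: 32.95
tcp_pos: [563.7, -102.8, 22.6]
tcp_rot: [-0.021, 3.14, -0.0]
contact_force: [-0.2, -0.2, -1.3]
width: 0.36
```

```bash
python3 go.py 573 -103 22.5 90.8;python3 - <<'E'
from meas import *
s=get_image('side');save(s,'s26',(200,160,260,220),10);np.save('s25.npy',s)
E
```

```text
t 32.95 pos [ 563.7 -102.8   22.6] yawY 90.77 q6 -1.97 w 0.36 F [-0.2 -0.2 -1.3]
SHIFT [-0.0093 -0.0003  0.0002] TURN [-0.    0.11 -0.03] alt az 180.0 tooldirs x [-1.   -0.01 -0.  ] y [-0.01  1.   -0.  ]
```

View pics/s26.png

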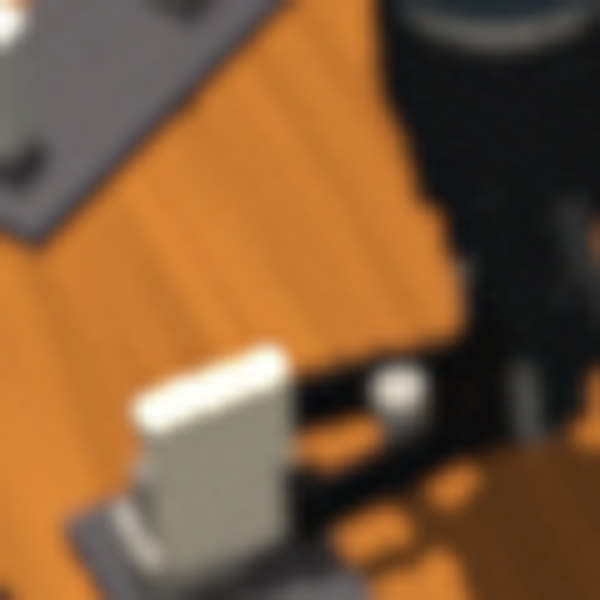

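step_arm([
  {"jaw":0.028,"x":-0.002,"y":0,"z":0,"ax":0,"ay":0,"az":0},
  {"jaw":0.028,"x":-0.004,"y":0,"z":0,"ax":0,"ay":0,"az":0},
  {"jaw":0.028,"x":-0.004,"y":0,"z":0,"ax":0,"ay":0,"az":0},
])

```text
clock: 33.38
tcp_pos: [567.5, -102.8, 22.7]
tcp_rot: [-0.021, 3.14, -0.0]
contact_force: [-0.1, -0.4, -0.2]
width: 0.36
```

```bash
python3 go.py 573 -103 22.5 90.8;python3 - <<'E'
from meas import *
s=get_image('side');save(s,'s27',(200,180,250,220),14);np.save('s25.npy',s)
E
```

```text
t 33.38 pos [ 567.5 -102.8   22.7] yawY 90.76 q6 -1.97 w 0.36 F [-0.1 -0.4 -0.2]
SHIFT [-0.0055 -0.0003  0.0002] TURN [-0.    0.1  -0.04] alt az 180.0 tooldirs x [-1.   -0.01 -0.  ] y [-0.01  1.   -0.  ]
```

View pics/s27.png

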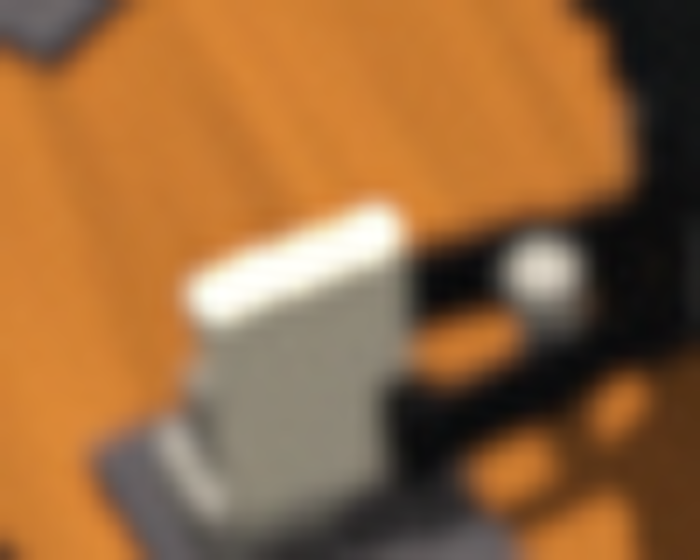

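step_arm([
  {"jaw":0.028,"x":-0.003,"y":-0.0002,"z":0,"ax":0,"ay":0,"az":0},
  {"jaw":0.028,"x":-0.006,"y":-0.0002,"z":0,"ax":0,"ay":0,"az":0},
  {"jaw":0.028,"x":-0.008,"y":-0.0002,"z":0,"ax":0,"ay":0,"az":0},
  {"jaw":0.028,"x":-0.008,"y":-0.0002,"z":0,"ax":0,"ay":0,"az":0},
])

```text
clock: 33.92
tcp_pos: [575.6, -102.8, 22.7]
tcp_rot: [-0.021, 3.14, -0.0]
contact_force: [-0.9, -1.1, -1.1]
width: 0.364
```

```bash
python3 go.py 575 -103 22.5 90.8;python3 - <<'E'
from meas import *
s=get_image('side');save(s,'s28',(200,180,250,220),14);np.save('s25.npy',s)
E
```

```text
t 33.92 pos [ 575.6 -102.8   22.7] yawY 90.77 q6 -1.96 w 0.364 F [-0.9 -1.1 -1.1]
SHIFT [ 0.0006 -0.0001  0.0002] TURN [-0.    0.11 -0.03] alt az 180.0 tooldirs x [-1.   -0.01 -0.  ] y [-0.01  1.   -0.  ]
```

View pics/s28.png

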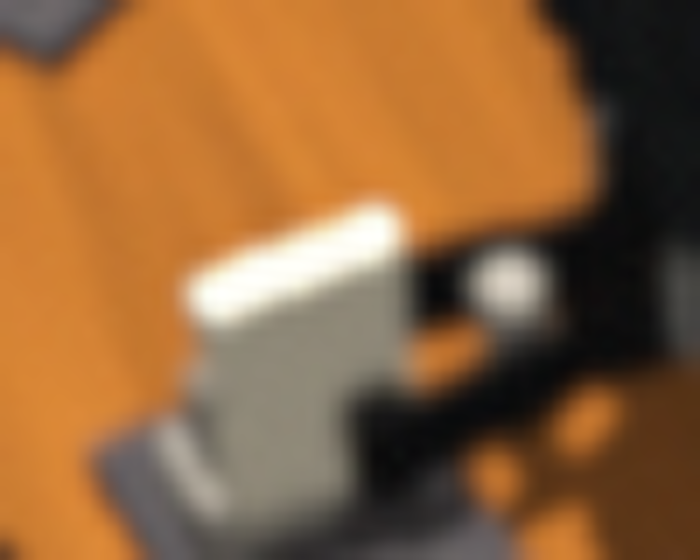

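step_arm([
  {"jaw":0.036,"x":-0.001,"y":0,"z":0,"ax":0,"ay":0,"az":0},
  {"jaw":0.042,"x":-0.001,"y":0,"z":0,"ax":0,"ay":0,"az":0},
  {"jaw":0.05,"x":-0.001,"y":0,"z":0,"ax":0,"ay":0,"az":0},
  {"jaw":0.065,"x":-0.001,"y":0,"z":0,"ax":0,"ay":0,"az":0},
  {"jaw":0.08,"x":-0.001,"y":0,"z":0,"ax":0,"ay":0,"az":0},
])

```text
clock: 34.6
tcp_pos: [576.4, -102.9, 22.8]
tcp_rot: [-0.021, 3.14, -0.0]
contact_force: [0.9, 0.9, 0.6]
width: 0.932
```

step_arm([
  {"jaw":0.085,"x":0,"y":0,"z":0,"ax":0,"ay":0,"az":0},
  {"jaw":0.085,"x":0,"y":0,"z":0,"ax":0,"ay":0,"az":0},
  {"jaw":0.085,"x":0,"y":0,"z":-0.02,"ax":0,"ay":0,"az":0},
  {"jaw":0.085,"x":0,"y":0,"z":-0.05,"ax":0,"ay":0,"az":0},
  {"jaw":0.085,"x":0.02,"y":0,"z":-0.09,"ax":0,"ay":0,"az":0},
])

```text
clock: 35.22
tcp_pos: [556.7, -103.3, 114.5]
tcp_rot: [-0.021, 3.139, -0.0]
contact_force: [-0.0, 0.5, 1.1]
width: 0.993
```

step_arm([
  {"jaw":0.085,"x":0.04,"y":0,"z":-0.01,"ax":0,"ay":0,"az":0},
  {"jaw":0.085,"x":0.1,"y":0,"z":-0.02,"ax":0,"ay":0,"az":0},
  {"jaw":0.085,"x":0.15,"y":0,"z":-0.02,"ax":0,"ay":0,"az":0},
  {"jaw":0.085,"x":0.15,"y":0,"z":-0.02,"ax":0,"ay":0,"az":0},
])

```text
clock: 35.72
tcp_pos: [403.4, -104.4, 133.0]
tcp_rot: [-0.019, 3.14, -0.0]
contact_force: [0.5, -0.0, 0.6]
width: 0.997
```

```bash
python3 go.py 425 -213 90 -69;python3 - <<'E'
from meas import *
s=get_image('side');t=get_image('top');save(s,'s29',(180,110,320,270),4.4);save(t,'t29',(240,140,420,270),4.4);np.save('s29.npy',s);np.save('t29.npy',t)
E
```

```text
t 35.73 pos [ 403.4 -104.4  133. ] yawY 90.69 q6 -2.12 w 0.997 F [ 0.5 -0.   0.6]
SHIFT [-0.0202 -0.1089  0.043 ] TURN [-2.000e-02  8.000e-02 -2.031e+01] alt az 159.7 tooldirs x [-1.   -0.01 -0.  ] y [-0.01  1.   -0.  ]
```

View pics/s29.png

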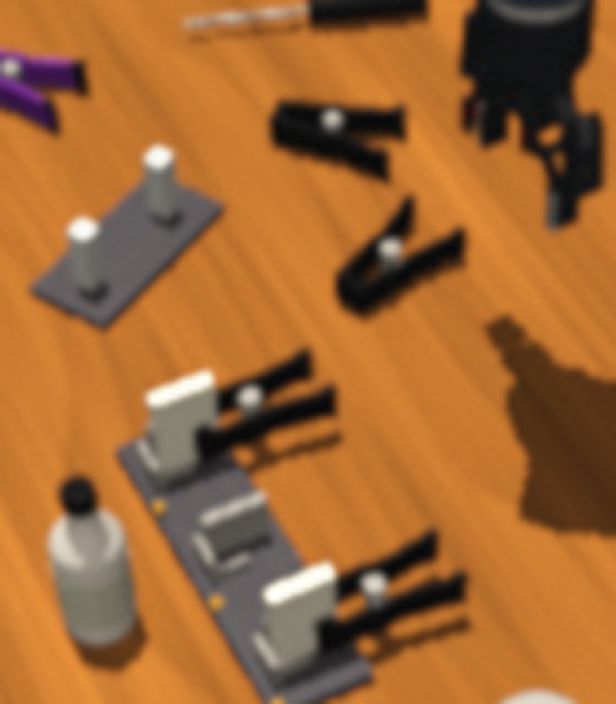

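View pics/t29.png

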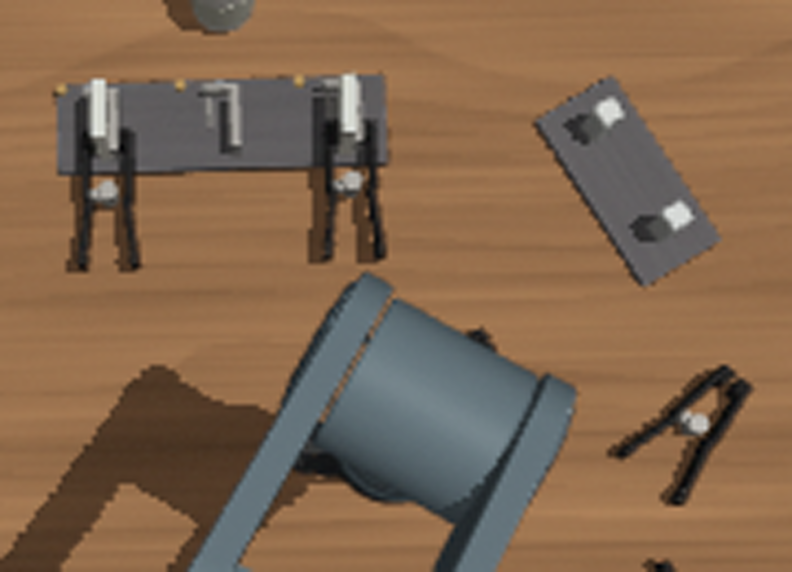

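```bash
python3 go.py 423.4 -213.5 80 110.5
```

```text
t 35.83 pos [ 407.  -105.7  134. ] yawY 90.72 q6 -2.12 w 0.999 F [1.2 0.2 0.6]
SHIFT [-0.0148 -0.1079  0.0542] TURN [ -0.15   0.26 -19.78] alt az 160.2 tooldirs x [-1.   -0.01 -0.  ] y [-0.01  1.   -0.  ]
```

step_arm([
  {"jaw":0.085,"x":-0.005,"y":-0.04,"z":0,"ax":0,"ay":0,"az":-7},
  {"jaw":0.085,"x":-0.01,"y":-0.08,"z":0,"ax":0,"ay":0,"az":-14},
  {"jaw":0.085,"x":-0.015,"y":-0.108,"z":0.02,"ax":0,"ay":0,"az":-19.8},
  {"jaw":0.085,"x":-0.015,"y":-0.108,"z":0.054,"ax":0,"ay":0,"az":-19.8},
  {"jaw":0.085,"x":-0.015,"y":-0.108,"z":0.054,"ax":0,"ay":0,"az":-19.8},
])

```text
clock: 36.45
tcp_pos: [422.1, -212.2, 76.6]
tcp_rot: [0.56, -3.09, -0.006]
contact_force: [0.6, -0.3, -0.2]
width: 0.998
```

step_arm([
  {"jaw":0.085,"x":0,"y":0,"z":0,"ax":0,"ay":0,"az":0},
  {"jaw":0.085,"x":0,"y":0,"z":0,"ax":0,"ay":0,"az":0},
])

```text
clock: 36.7
tcp_pos: [423.9, -213.3, 79.9]
tcp_rot: [-0.561, 3.088, -0.004]
contact_force: [1.1, 0.1, -0.5]
width: 0.995
```

```bash
python3 go.py 423.4 -213.5 6 110.5;python3 - <<'E'
from meas import *
s=get_image('side');save(s,'s30',(230,110,330,210),6)
for b in((260,158,278,174),(246,130,264,146)):
    m=mask_img(s,lambda h:(h[...,2]>130)&(h[...,1]<90),b)
    for c in blobs(m,80):
        M=cv2.moments(c);p=topx([[M['m10']/M['m00'],M['m01']/M['m00']]],b);print(p,ray("side",p,28).round(1))
E
```

```text
t 36.7 pos [ 423.9 -213.3   79.9] yawY 110.61 q6 -2.65 w 0.995 F [ 1.1  0.1 -0.5]
SHIFT [0.0008 0.0003 0.0739] TURN [-0.17  0.17  0.11] alt az -179.9 tooldirs x [-0.94 -0.35 -0.  ] y [-0.35  0.94 -0.  ]
[[268.20366778 166.30039727]] [[ 460.3 -197.1   28. ]]
[[255.04547809 136.45770426]] [[ 434.5 -345.6   28. ]]
```

View pics/s30.png

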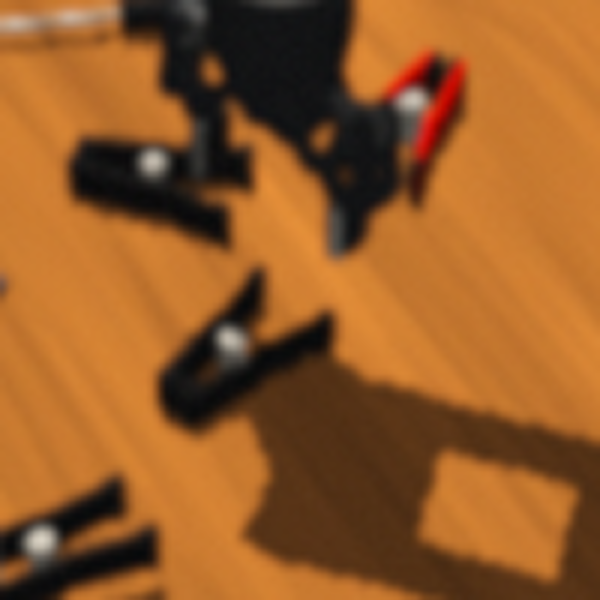

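step_arm([
  {"jaw":0.085,"x":0.0008,"y":0,"z":0.04,"ax":0,"ay":0,"az":0},
  {"jaw":0.085,"x":0.0008,"y":0,"z":0.068,"ax":0,"ay":0,"az":0},
  {"jaw":0.085,"x":0.0008,"y":0,"z":0.074,"ax":0,"ay":0,"az":0},
  {"jaw":0.085,"x":0.0008,"y":0,"z":0.074,"ax":0,"ay":0,"az":0},
])

```text
clock: 37.25
tcp_pos: [422.5, -213.4, 5.1]
tcp_rot: [-0.561, 3.089, -0.001]
contact_force: [-0.3, 0.0, 0.0]
width: 0.993
```

```bash
python3 go.py 423.4 -213.5 6 110.5;python3 - <<'E'
from meas import *
s=get_image('side');save(s,'s31',(230,110,330,210),6)
E
```

```text
t 37.25 pos [ 422.5 -213.4    5.1] yawY 110.57 q6 -2.65 w 0.993 F [-0.3  0.   0. ]
SHIFT [-0.0008 -0.0004 -0.0009] TURN [-0.07  0.11  0.07] alt az -179.9 tooldirs x [-0.94 -0.35 -0.  ] y [-0.35  0.94 -0.  ]
```

View pics/s31.png

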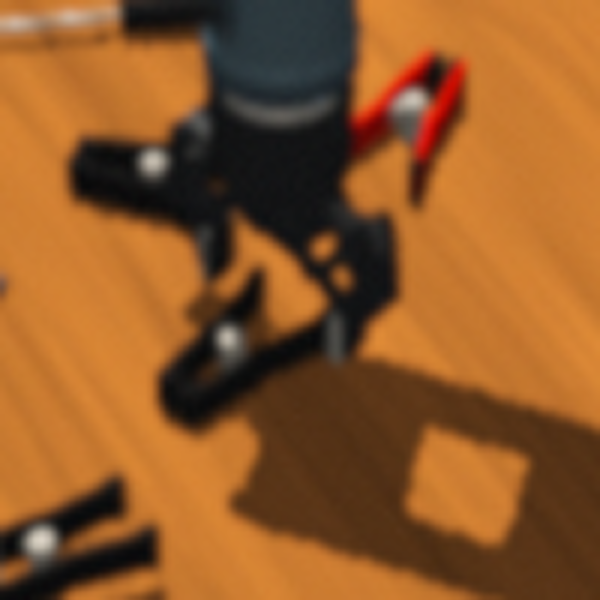

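step_arm([
  {"jaw":0.03,"x":0,"y":0,"z":-0.001,"ax":0,"ay":0,"az":0},
  {"jaw":0.028,"x":0,"y":0,"z":-0.001,"ax":0,"ay":0,"az":0},
  {"jaw":0.028,"x":0,"y":0,"z":-0.001,"ax":0,"ay":0,"az":0},
  {"jaw":0.028,"x":0,"y":0,"z":-0.001,"ax":0,"ay":0,"az":0},
  {"jaw":0.028,"x":0,"y":0,"z":-0.001,"ax":0,"ay":0,"az":0},
])

```text
clock: 37.92
tcp_pos: [423.5, -214.7, 7.6]
tcp_rot: [-0.561, 3.087, -0.006]
contact_force: [-3.6, -0.1, 13.9]
width: 0.36
```

step_arm([
  {"jaw":0.028,"x":0,"y":0,"z":-0.01,"ax":0,"ay":0,"az":0},
  {"jaw":0.028,"x":0,"y":0,"z":-0.04,"ax":0,"ay":0,"az":0},
  {"jaw":0.028,"x":0,"y":0,"z":-0.07,"ax":0,"ay":0,"az":0},
  {"jaw":0.028,"x":0,"y":0,"z":-0.08,"ax":0,"ay":0,"az":0},
  {"jaw":0.028,"x":0,"y":0,"z":-0.08,"ax":0,"ay":0,"az":0},
])

```text
clock: 38.55
tcp_pos: [422.2, -213.3, 85.8]
tcp_rot: [-0.56, 3.089, -0.002]
contact_force: [-0.7, -0.4, -0.7]
width: 0.357
```

```bash
python3 go.py 595 -177 85 30;python3 - <<'E'
from meas import *
s=get_image('side');save(s,'s32',(230,110,330,210),6)
E
```

```text
t 38.55 pos [ 422.2 -213.3   85.8] yawY 110.56 q6 -2.65 w 0.357 F [-0.7 -0.4 -0.7]
SHIFT [-0.1746 -0.0267  0.0012] TURN [1.000e-02 1.800e-01 8.056e+01] alt az -99.4 tooldirs x [-0.94 -0.35 -0.  ] y [-0.35  0.94 -0.  ]
```

View pics/s32.png

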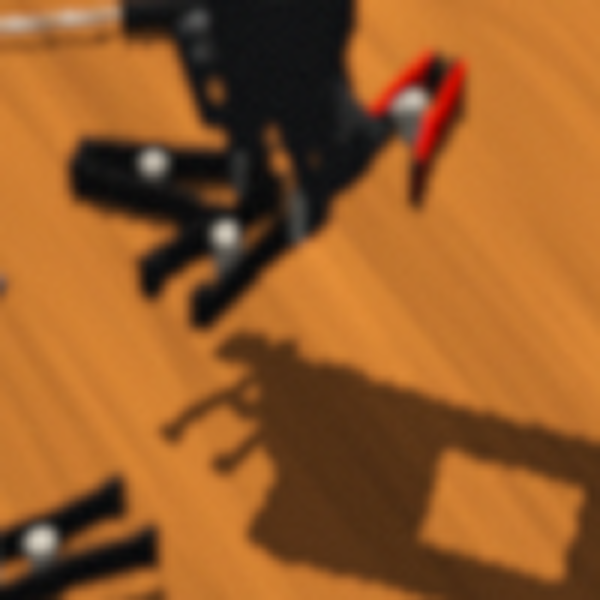

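step_arm([
  {"jaw":0.028,"x":-0.02,"y":-0.003,"z":0,"ax":0,"ay":0,"az":10},
  {"jaw":0.028,"x":-0.05,"y":-0.007,"z":0,"ax":0,"ay":0,"az":20},
  {"jaw":0.028,"x":-0.08,"y":-0.012,"z":0,"ax":0,"ay":0,"az":30},
  {"jaw":0.028,"x":-0.11,"y":-0.016,"z":0,"ax":0,"ay":0,"az":40},
  {"jaw":0.028,"x":-0.14,"y":-0.02,"z":0,"ax":0,"ay":0,"az":50},
])

```text
clock: 39.22
tcp_pos: [559.8, -181.8, 83.5]
tcp_rot: [-0.807, -3.035, -0.002]
contact_force: [0.2, -0.8, -1.0]
width: 0.363
```

step_arm([
  {"jaw":0.028,"x":0,"y":0,"z":0,"ax":0,"ay":0,"az":10},
  {"jaw":0.028,"x":0,"y":0,"z":0,"ax":0,"ay":0,"az":20},
  {"jaw":0.028,"x":0,"y":0,"z":0,"ax":0,"ay":0,"az":30.5},
  {"jaw":0.028,"x":0,"y":0,"z":0,"ax":0,"ay":0,"az":30.5},
  {"jaw":0.028,"x":0,"y":0,"z":0,"ax":0,"ay":0,"az":30.5},
])

```text
clock: 39.85
tcp_pos: [559.5, -182.4, 84.6]
tcp_rot: [-1.564, -2.724, -0.001]
contact_force: [0.3, 0.2, -0.9]
width: 0.36
```

```bash
python3 go.py 597 -181 80 30
```

```text
t 39.85 pos [ 559.5 -182.4   84.6] yawY 30.26 q6 -1.05 w 0.36 F [ 0.3  0.2 -0.9]
SHIFT [-0.0177  0.0331  0.0046] TURN [ 0.04 -0.04  0.26] alt az -179.7 tooldirs x [-0.5   0.86  0.  ] y [0.86 0.5  0.  ]
```

step_arm([
  {"jaw":0.028,"x":-0.01,"y":0.018,"z":0,"ax":0,"ay":0,"az":0},
  {"jaw":0.028,"x":-0.0177,"y":0.0331,"z":0,"ax":0,"ay":0,"az":0.2},
  {"jaw":0.028,"x":-0.0177,"y":0.0331,"z":0.005,"ax":0,"ay":0,"az":0.2},
  {"jaw":0.028,"x":-0.0177,"y":0.0331,"z":0.005,"ax":0,"ay":0,"az":0.2},
  {"jaw":0.028,"x":-0.0177,"y":0.0331,"z":0.005,"ax":0,"ay":0,"az":0.2},
])

```text
clock: 40.48
tcp_pos: [596.7, -181.4, 80.3]
tcp_rot: [1.574, 2.719, 0.001]
contact_force: [-0.5, -0.8, 0.2]
width: 0.36
```

```bash
python3 go.py 597 -181 31 30;python3 - <<'E'
from meas import *
s=get_image('side');save(s,'s33',(170,110,270,210),6);t=get_image('top');save(t,'t33',(320,140,420,210),7)
E
```

```text
t 40.48 pos [ 596.7 -181.4   80.3] yawY 29.88 q6 -1.01 w 0.36 F [-0.5 -0.8  0.2]
SHIFT [0.0002 0.0004 0.0493] TURN [ 0.05 -0.   -0.12] alt az 179.9 tooldirs x [-0.5   0.87  0.  ] y [0.87 0.5  0.  ]
```

View pics/s33.png

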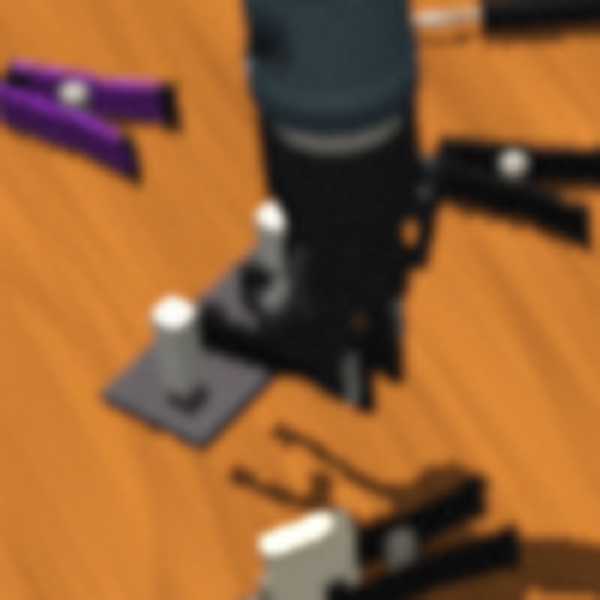

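View pics/t33.png

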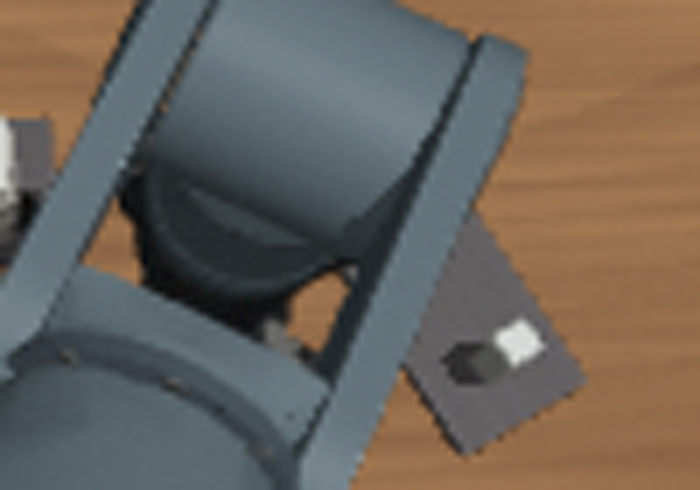

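step_arm([
  {"jaw":0.028,"x":0,"y":0,"z":0.02,"ax":0,"ay":0,"az":0},
  {"jaw":0.028,"x":0,"y":0,"z":0.04,"ax":0,"ay":0,"az":0},
  {"jaw":0.028,"x":0,"y":0,"z":0.049,"ax":0,"ay":0,"az":0},
  {"jaw":0.028,"x":0,"y":0,"z":0.049,"ax":0,"ay":0,"az":0},
  {"jaw":0.028,"x":0,"y":0,"z":0.049,"ax":0,"ay":0,"az":0},
])

```text
clock: 41.2
tcp_pos: [598.0, -181.6, 32.0]
tcp_rot: [1.573, 2.717, 0.001]
contact_force: [0.3, -0.2, -0.7]
width: 0.359
```

```bash
python3 go.py 619.1 -218.8 31 30;python3 - <<'E'
from meas import *
s=get_image('side');save(s,'s34',(180,140,250,210),9)
E
```

```text
t 41.2 pos [ 598.  -181.6   32. ] yawY 29.86 q6 -1.01 w 0.359 F [ 0.3 -0.2 -0.7]
SHIFT [-0.0428 -0.0002  0.001 ] TURN [ 0.11  0.07 -0.14] alt az 179.9 tooldirs x [-0.5   0.87 -0.  ] y [0.87 0.5  0.  ]
```

View pics/s34.png

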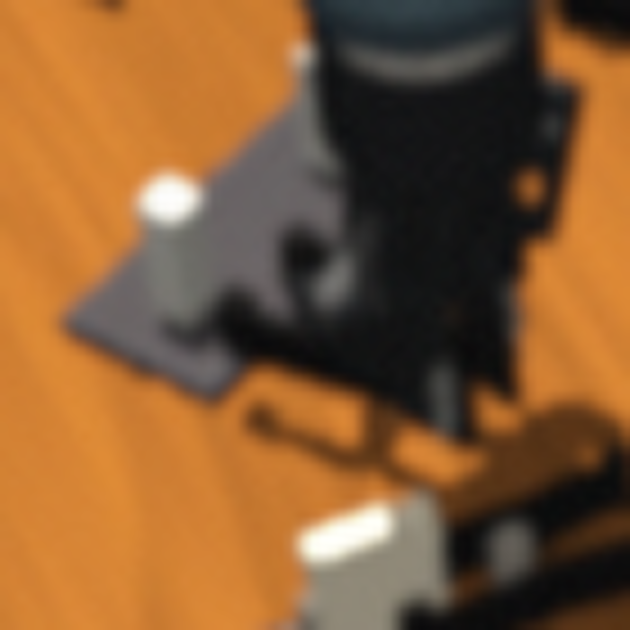

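```bash
python3 - <<'E'
from meas import *
u=np.array([.5,-.866]);n=np.array([.866,.5]);T=np.array([598,-181.6])
f=lambda p,z:((proj("side",[(*p,z)])[0]-[180,140])*9).round()
for l in(13,-13,17,-17): print("tip now",l,f(T+85*u+l*n,38),f(T+85*u+l*n,52)," after",f(T+128*u+l*n,52))
P=np.array([659.6,-288.9]);print("post z38",f(P,38),f(P,52),f(P,60))
E
```

```text
tip now 13 [234. 302.] [230. 273.]  after [131. 226.]
tip now -13 [280. 258.] [276. 229.]  after [178. 183.]
tip now 17 [227. 309.] [223. 280.]  after [124. 233.]
tip now -17 [287. 251.] [283. 222.]  after [185. 176.]
post z38 [170. 237.] [165. 209.] [162. 192.]
```

step_arm([
  {"jaw":0.028,"x":-0.006,"y":0,"z":0.001,"ax":0,"ay":0,"az":0},
  {"jaw":0.028,"x":-0.012,"y":0,"z":0.001,"ax":0,"ay":0,"az":0},
  {"jaw":0.028,"x":-0.018,"y":0,"z":0.001,"ax":0,"ay":0,"az":0},
  {"jaw":0.028,"x":-0.024,"y":0,"z":0.001,"ax":0,"ay":0,"az":0},
  {"jaw":0.028,"x":-0.03,"y":0,"z":0.001,"ax":0,"ay":0,"az":0},
])

```text
clock: 41.88
tcp_pos: [612.8, -207.9, 30.7]
tcp_rot: [1.573, 2.717, 0.001]
contact_force: [-0.3, -0.1, -0.8]
width: 0.361
```

```bash
python3 go.py 619.1 -218.8 31 30;python3 - <<'E'
from meas import *
s=get_image('side');save(s,'s35',(180,140,250,210),9)
E
```

```text
t 41.88 pos [ 612.8 -207.9   30.7] yawY 29.86 q6 -1.03 w 0.361 F [-0.3 -0.1 -0.8]
SHIFT [-0.0126  0.0001 -0.0003] TURN [ 0.09  0.05 -0.14] alt az 179.9 tooldirs x [-0.5   0.87 -0.  ] y [0.87 0.5  0.  ]
```

View pics/s35.png

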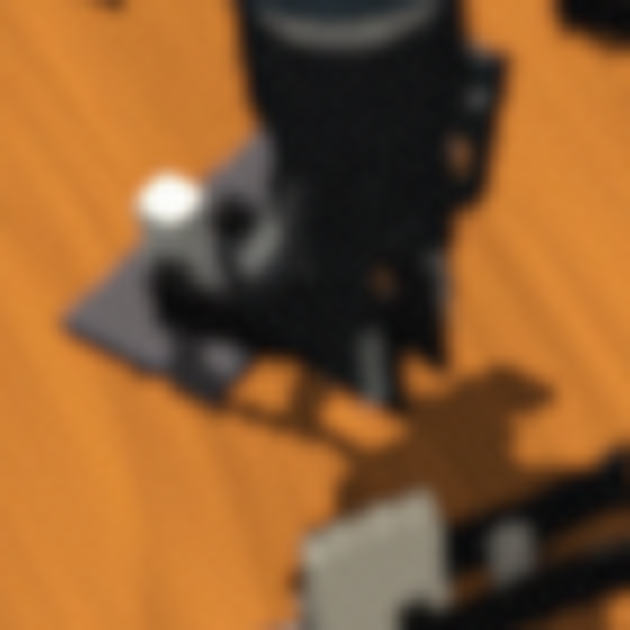

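step_arm([
  {"jaw":0.028,"x":-0.004,"y":0,"z":0,"ax":0,"ay":0,"az":0},
  {"jaw":0.028,"x":-0.008,"y":0,"z":0,"ax":0,"ay":0,"az":0},
  {"jaw":0.028,"x":-0.012,"y":0,"z":0,"ax":0,"ay":0,"az":0},
  {"jaw":0.028,"x":-0.012,"y":0,"z":0,"ax":0,"ay":0,"az":0},
])

```text
clock: 42.42
tcp_pos: [618.7, -218.2, 30.8]
tcp_rot: [1.573, 2.717, 0.001]
contact_force: [-0.3, 0.4, -1.0]
width: 0.362
```

step_arm([
  {"jaw":0.036,"x":0,"y":0,"z":0,"ax":0,"ay":0,"az":0},
  {"jaw":0.042,"x":0,"y":0,"z":0,"ax":0,"ay":0,"az":0},
  {"jaw":0.05,"x":0,"y":0,"z":0,"ax":0,"ay":0,"az":0},
  {"jaw":0.065,"x":0,"y":0,"z":0,"ax":0,"ay":0,"az":0},
  {"jaw":0.08,"x":0,"y":0,"z":0,"ax":0,"ay":0,"az":0},
])

```text
clock: 43.05
tcp_pos: [618.7, -217.8, 30.9]
tcp_rot: [1.573, 2.717, 0.002]
contact_force: [-0.7, 1.1, 0.1]
width: 0.934
```

```bash
python3 go.py 619.1 -218.8 120 30;python3 - <<'E'
from meas import *
s=get_image('side');save(s,'s36',(180,140,250,210),9)
E
```

```text
t 43.05 pos [ 618.7 -217.8   30.9] yawY 29.87 q6 -1.04 w 0.934 F [-0.7  1.1  0.1]
SHIFT [-0.0012  0.     -0.0891] TURN [ 0.1   0.06 -0.13] alt az 179.9 tooldirs x [-0.5   0.87 -0.  ] y [0.87 0.5  0.  ]
```

View pics/s36.png

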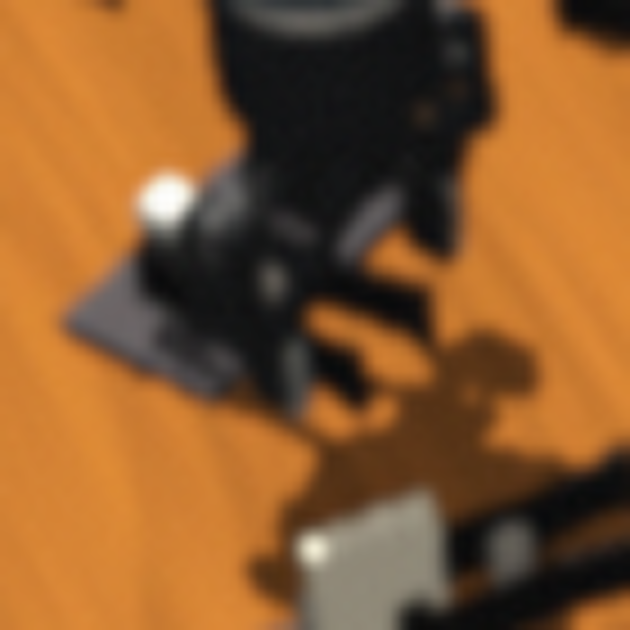

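Released; the clamp stays on the post. Now up and over to clamp d.

step_arm([
  {"jaw":0.08,"x":0,"y":0,"z":-0.02,"ax":0,"ay":0,"az":0},
  {"jaw":0.08,"x":0,"y":0,"z":-0.05,"ax":0,"ay":0,"az":0},
  {"jaw":0.085,"x":0,"y":0,"z":-0.1,"ax":0,"ay":0,"az":0},
  {"jaw":0.085,"x":0.02,"y":-0.04,"z":-0.1,"ax":0,"ay":0,"az":0},
  {"jaw":0.085,"x":0.04,"y":-0.09,"z":-0.1,"ax":0,"ay":0,"az":0},
])

```text
clock: 43.72
tcp_pos: [520.8, -228.5, 133.2]
tcp_rot: [1.569, 2.715, 0.001]
contact_force: [-1.1, -1.2, -0.2]
width: 0.995
```

step_arm([
  {"jaw":0.085,"x":0.0,"y":-0.05,"z":0,"ax":0,"ay":0,"az":0},
  {"jaw":0.085,"x":0.0,"y":-0.09,"z":0,"ax":0,"ay":0,"az":0},
  {"jaw":0.085,"x":0.0,"y":-0.1,"z":0,"ax":0,"ay":0,"az":0},
  {"jaw":0.085,"x":0.0,"y":-0.1,"z":0,"ax":0,"ay":0,"az":0},
])

```text
clock: 44.22
tcp_pos: [434.1, -278.4, 131.6]
tcp_rot: [1.574, 2.715, 0.001]
contact_force: [0.6, 0.1, 0.3]
width: 0.996
```

```bash
python3 go.py 408.5 -316.5 90 48;python3 - <<'E'
from meas import *
s=get_image('side');t=get_image('top');save(s,'s37',(170,110,320,270),4.2);save(t,'t37',(240,140,430,280),4.2);np.save('s37.npy',s);np.save('t37.npy',t)
b=(246,128,264,146)
m=mask_img(s,lambda h:(h[...,2]>130)&(h[...,1]<90),b)
for c in blobs(m,80):
    M=cv2.moments(c);p=topx([[M['m10']/M['m00'],M['m01']/M['m00']]],b);print(p,ray("side",p,28).round(1))
b=(385,224,412,250)
m=mask_img(t,lambda h:(h[...,2]>130)&(h[...,1]<90),b)
for c in blobs(m,80):
    M=cv2.moments(c);p=topx([[M['m10']/M['m00'],M['m01']/M['m00']]],b);print(p,ray("top",p,28).round(1))
E
```

```text
t 44.23 pos [ 434.1 -278.4  131.6] yawY 29.79 q6 -1.32 w 0.996 F [0.6 0.1 0.3]
SHIFT [-0.0202 -0.0412  0.0415] TURN [  0.11   0.17 -18.21] alt az 161.8 tooldirs x [-0.5   0.87 -0.  ] y [0.87 0.5  0.  ]
[[255.03747016 136.46055282]] [[ 434.5 -345.6   28. ]]
```

View pics/s37.png

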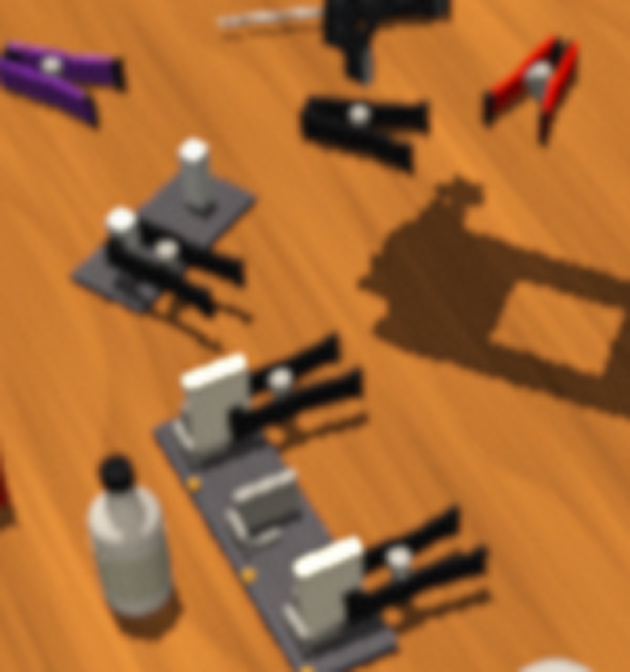

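View pics/t37.png

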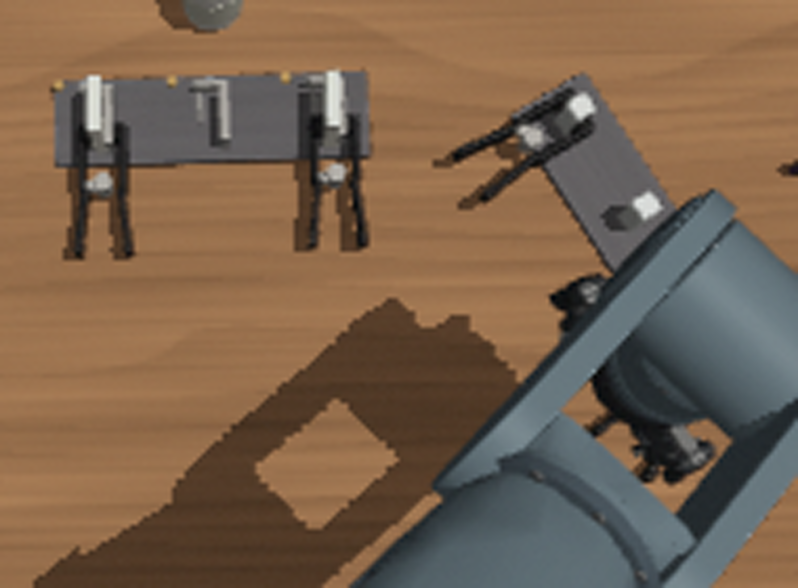

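```bash
python3 - <<'E'
from meas import *
for f in("s0","s10","s29","s37"):
    s=np.load(f+".npy")
    b=(246,128,264,146)
    m=mask_img(s,lambda h:(h[...,2]>130)&(h[...,1]<90),b)
    for c in blobs(m,60):
        M=cv2.moments(c);p=topx([[M['m10']/M['m00'],M['m01']/M['m00']]],b);print(f,p,ray("side",p,28).round(1))
    pca("side",s,(236,126,278,154),np.array([437,-342]))
save(np.load("s37.npy"),"s38",(230,115,290,165),12);save(np.load("s0.npy"),"s38b",(230,115,290,165),12)
E
```

```text
s0 [[255.04378608 137.42401696]] [[ 436.6 -341.2   28. ]]
side yaw -43.5 cen [ 438.7 -329.3] along -58.0 45.0 meanlat 10.4 handle lat -30.6 45.9 jaw -15.9 35.2
s10 [[255.03513172 137.44586063]] [[ 436.7 -341.1   28. ]]
side yaw -43.2 cen [ 439.1 -329.5] along -57.0 44.0 meanlat 10.5 handle lat -29.5 45.6 jaw -15.3 34.5
s29 [[255.04523002 136.45058446]] [[ 434.4 -345.7   28. ]]
side yaw -44.9 cen [ 436.8 -334.1] along -55.0 46.0 meanlat 5.5 handle lat -34.5 39.7 jaw -20.2 30.3
s37 [[255.03747016 136.46055282]] [[ 434.5 -345.6   28. ]]
side yaw -55.8 cen [ 435.9 -336.4] along -61.0 47.0 meanlat 2.2 handle lat -41.8 29.4 jaw -62.5 33.5
```

View pics/s38.png

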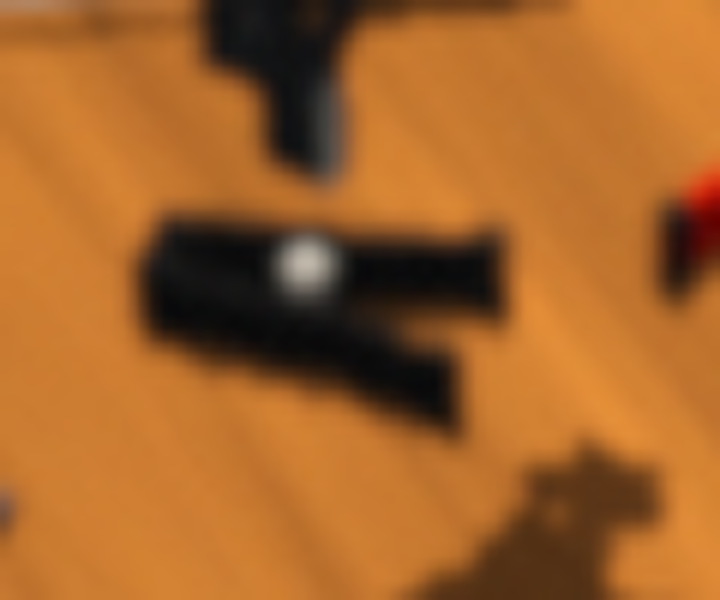

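View pics/s38b.png

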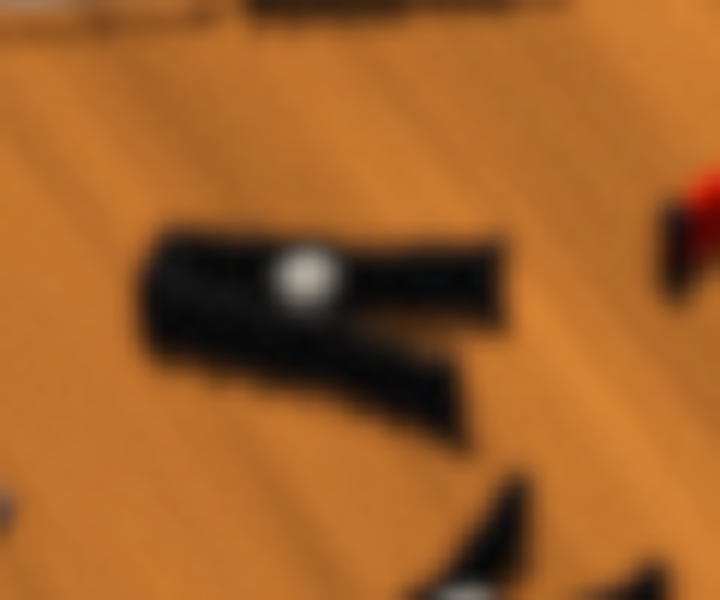

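```bash
python3 - <<'E'
from meas import *
for f in("t0","t10","t29"):
    t=np.load(f+".npy");b=(386,224,412,250)
    m=mask_img(t,lambda h:(h[...,2]>130)&(h[...,1]<90),b)
    for c in blobs(m,60):
        M=cv2.moments(c);p=topx([[M['m10']/M['m00'],M['m01']/M['m00']]],b);print(f,p,ray("top",p,28).round(1))
    pca("top",t,(370,214,418,260),np.array([436,-344]))
E
python3 go.py 406.6 -320.5 90 47.5
```

```text
t0 [[396.55289892 234.73332488]] [[ 438.1 -342.1   28. ]]
top yaw -41.6 cen [ 435.2 -341.2] along -58.0 47.0 meanlat 1.6 handle lat -27.5 33.7 jaw -14.4 19.9
t10 [[396.55953934 234.74381942]] [[ 438.1 -342.1   28. ]]
top yaw -41.2 cen [ 435.3 -341.4] along -56.0 47.0 meanlat 1.5 handle lat -27.2 33.6 jaw -14.6 19.6
t29 [[397.90361287 235.30350079]] [[ 436.2 -346.2   28. ]]
top yaw -41.1 cen [ 433.4 -346.3] along -56.0 49.0 meanlat -3.5 handle lat -30.6 29.2 jaw -20.1 14.6
t 44.33 pos [ 434.7 -277.7  131.1] yawY 29.89 q6 -1.32 w 0.995 F [ 0.  -1.  -0.2]
SHIFT [-0.0231 -0.0458  0.041 ] TURN [  0.11   0.13 -17.61] alt az 162.4 tooldirs x [-0.5   0.87 -0.  ] y [0.87 0.5  0.  ]
```

step_arm([
  {"jaw":0.085,"x":-0.012,"y":-0.023,"z":0,"ax":0,"ay":0,"az":-9},
  {"jaw":0.085,"x":-0.0237,"y":-0.0458,"z":0,"ax":0,"ay":0,"az":-18.8},
  {"jaw":0.085,"x":-0.0237,"y":-0.0458,"z":0.03,"ax":0,"ay":0,"az":-18.8},
  {"jaw":0.085,"x":-0.0237,"y":-0.0458,"z":0.041,"ax":0,"ay":0,"az":-18.8},
  {"jaw":0.085,"x":-0.0237,"y":-0.0458,"z":0.041,"ax":0,"ay":0,"az":-18.8},
])

```text
clock: 44.95
tcp_pos: [406.0, -320.0, 88.5]
tcp_rot: [-1.107, -2.94, -0.003]
contact_force: [-0.0, 0.3, -0.3]
width: 0.993
```

```bash
python3 go.py 407 -321.1 6 48.7; python3 - <<'E'
from meas import *
s=get_image('side');save(s,'s39',(220,90,320,170),7)
print(ray("top",[(395,287)],28))
E
```

```text
t 44.95 pos [ 406.  -320.    88.5] yawY 48.72 q6 -1.75 w 0.993 F [-0.   0.3 -0.3]
SHIFT [-0.0016 -0.0003  0.0825] TURN [ 0.1  -0.06  0.02] alt az -180.0 tooldirs x [-0.75  0.66  0.  ] y [0.66 0.75 0.  ]
[[ 275.37957866 -327.40285575   28.        ]]
```

View pics/s39.png

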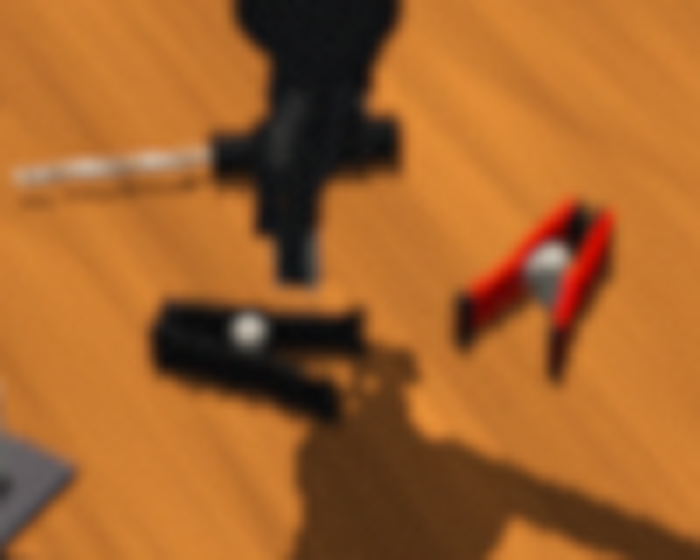

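step_arm([
  {"jaw":0.085,"x":-0.001,"y":0,"z":0.04,"ax":0,"ay":0,"az":0},
  {"jaw":0.085,"x":-0.001,"y":0,"z":0.074,"ax":0,"ay":0,"az":0},
  {"jaw":0.085,"x":-0.001,"y":0,"z":0.083,"ax":0,"ay":0,"az":0},
  {"jaw":0.085,"x":-0.001,"y":0,"z":0.083,"ax":0,"ay":0,"az":0},
])

```text
clock: 45.5
tcp_pos: [407.2, -322.0, 7.0]
tcp_rot: [1.108, 2.938, 0.001]
contact_force: [0.2, -0.8, 0.5]
width: 0.997
```

```bash
python3 go.py 407 -321.1 6 48.7; python3 - <<'E'
from meas import *
s=get_image('side');save(s,'s40',(220,90,320,170),7)
E
```

```text
t 45.5 pos [ 407.2 -322.     7. ] yawY 48.69 q6 -1.75 w 0.997 F [ 0.2 -0.8  0.5]
SHIFT [0.0007 0.0005 0.001 ] TURN [ 0.06  0.09 -0.01] alt az 180.0 tooldirs x [-0.75  0.66 -0.  ] y [0.66 0.75 0.  ]
```

View pics/s40.png

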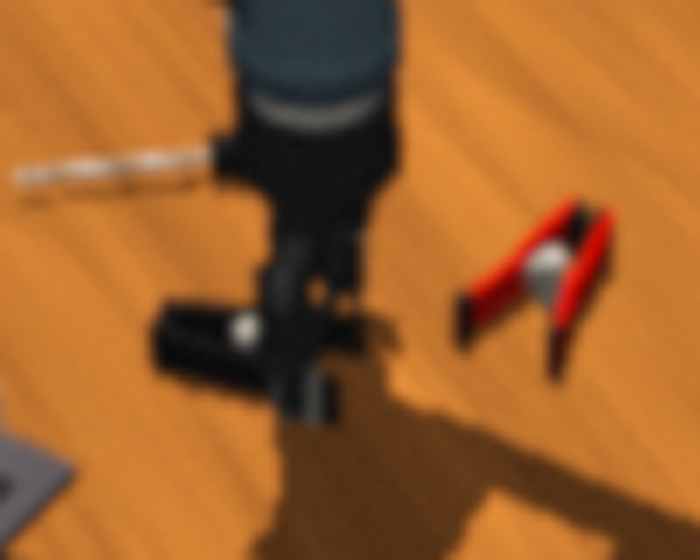

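step_arm([
  {"jaw":0.06,"x":0,"y":0,"z":0.001,"ax":0,"ay":0,"az":0},
  {"jaw":0.04,"x":0,"y":0,"z":0.001,"ax":0,"ay":0,"az":0},
  {"jaw":0.028,"x":0,"y":0,"z":0.001,"ax":0,"ay":0,"az":0},
  {"jaw":0.028,"x":0,"y":0,"z":0,"ax":0,"ay":0,"az":0},
  {"jaw":0.028,"x":0,"y":0,"z":0,"ax":0,"ay":0,"az":0},
])

```text
clock: 46.18
tcp_pos: [407.6, -323.1, 7.8]
tcp_rot: [1.108, 2.935, -0.002]
contact_force: [-0.7, 0.1, 7.3]
width: 0.362
```

step_arm([
  {"jaw":0.028,"x":0,"y":0,"z":-0.01,"ax":0,"ay":0,"az":0},
  {"jaw":0.028,"x":0,"y":0,"z":-0.04,"ax":0,"ay":0,"az":0},
  {"jaw":0.028,"x":0,"y":0,"z":-0.07,"ax":0,"ay":0,"az":0},
  {"jaw":0.028,"x":0,"y":0,"z":-0.08,"ax":0,"ay":0,"az":0},
  {"jaw":0.028,"x":0,"y":0,"z":-0.08,"ax":0,"ay":0,"az":0},
])

```text
clock: 46.8
tcp_pos: [406.7, -321.9, 86.6]
tcp_rot: [1.108, 2.937, 0.0]
contact_force: [-0.7, -0.3, -0.8]
width: 0.362
```

```bash
python3 go.py 519.4 -225.6 85 30; python3 - <<'E'
from meas import *
s=get_image('side');save(s,'s41',(220,90,320,170),7)
E
```

```text
t 46.8 pos [ 406.7 -321.9   86.6] yawY 48.66 q6 -1.75 w 0.362 F [-0.7 -0.3 -0.8]
SHIFT [-0.021   0.1467  0.0018] TURN [ 0.08  0.11 18.66] alt az -161.3 tooldirs x [-0.75  0.66 -0.  ] y [0.66 0.75 0.  ]
```

View pics/s41.png

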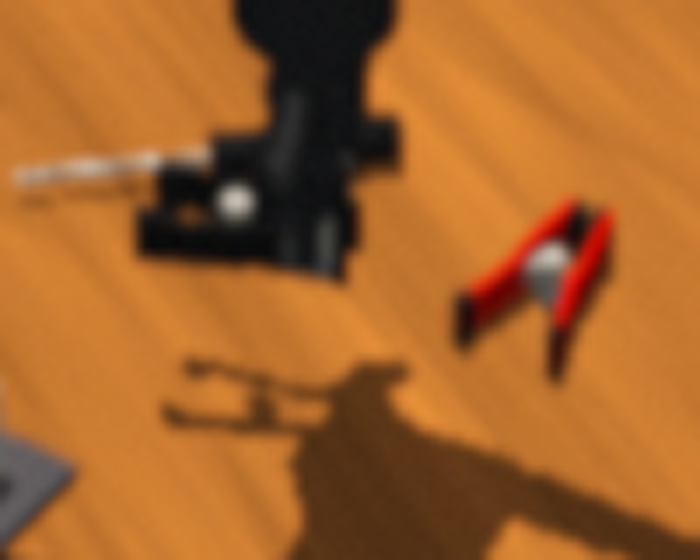

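step_arm([
  {"jaw":0.028,"x":-0.004,"y":0.03,"z":0,"ax":0,"ay":0,"az":4},
  {"jaw":0.028,"x":-0.01,"y":0.07,"z":0,"ax":0,"ay":0,"az":9},
  {"jaw":0.028,"x":-0.016,"y":0.11,"z":0,"ax":0,"ay":0,"az":14},
  {"jaw":0.028,"x":-0.021,"y":0.1467,"z":0,"ax":0,"ay":0,"az":18.7},
  {"jaw":0.028,"x":-0.021,"y":0.1467,"z":0,"ax":0,"ay":0,"az":18.7},
])

```text
clock: 47.48
tcp_pos: [519.7, -223.2, 84.8]
tcp_rot: [-1.567, -2.722, -0.002]
contact_force: [-0.0, 0.5, -1.4]
width: 0.359
```

step_arm([
  {"jaw":0.028,"x":0,"y":0,"z":0,"ax":0,"ay":0,"az":0},
  {"jaw":0.028,"x":0,"y":0,"z":0,"ax":0,"ay":0,"az":0},
  {"jaw":0.028,"x":0,"y":0,"z":0,"ax":0,"ay":0,"az":0},
])

```text
clock: 47.85
tcp_pos: [518.6, -226.2, 86.4]
tcp_rot: [1.573, 2.718, 0.001]
contact_force: [0.5, -0.6, -0.9]
width: 0.358
```

```bash
python3 go.py 519.4 -225.6 31 30; python3 - <<'E'
from meas import *
s=get_image('side');save(s,'s42',(180,100,280,180),7)
E
```

```text
t 47.85 pos [ 518.6 -226.2   86.4] yawY 29.9 q6 -1.14 w 0.358 F [ 0.5 -0.6 -0.9]
SHIFT [0.0002 0.0009 0.0554] TURN [ 0.08  0.04 -0.1 ] alt az 179.9 tooldirs x [-0.5   0.87 -0.  ] y [0.87 0.5  0.  ]
```

View pics/s42.png

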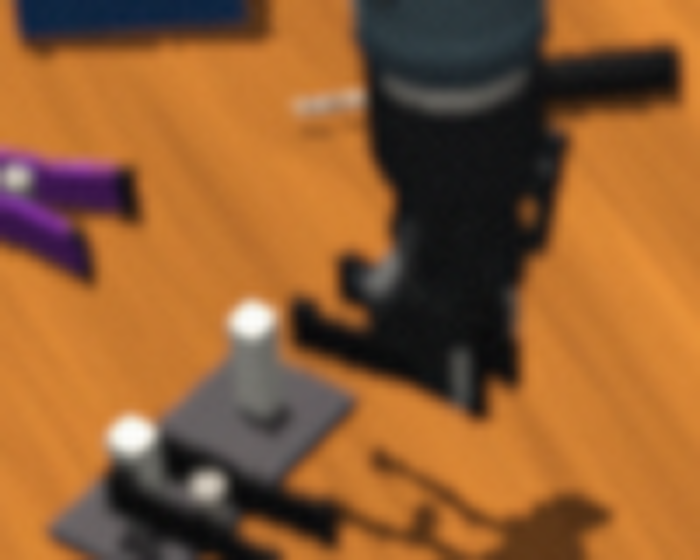

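step_arm([
  {"jaw":0.028,"x":0,"y":0.0005,"z":0.02,"ax":0,"ay":0,"az":0},
  {"jaw":0.028,"x":0,"y":0.0005,"z":0.04,"ax":0,"ay":0,"az":0},
  {"jaw":0.028,"x":0,"y":0.0005,"z":0.055,"ax":0,"ay":0,"az":0},
  {"jaw":0.028,"x":0,"y":0.0005,"z":0.055,"ax":0,"ay":0,"az":0},
  {"jaw":0.028,"x":0,"y":0.0005,"z":0.055,"ax":0,"ay":0,"az":0},
])

```text
clock: 48.52
tcp_pos: [520.2, -225.7, 32.1]
tcp_rot: [1.571, 2.718, 0.001]
contact_force: [-0.2, -0.3, -1.4]
width: 0.363
```

```bash
python3 go.py 541.4 -263.7 31 30
```

```text
t 48.52 pos [ 520.2 -225.7   32.1] yawY 29.95 q6 -1.14 w 0.363 F [-0.2 -0.3 -1.4]
SHIFT [-0.0436 -0.0006  0.0012] TURN [ 0.11  0.09 -0.05] alt az 180.0 tooldirs x [-0.5   0.87 -0.  ] y [0.87 0.5  0.  ]
```

step_arm([
  {"jaw":0.028,"x":-0.006,"y":0,"z":0,"ax":0,"ay":0,"az":0},
  {"jaw":0.028,"x":-0.012,"y":0,"z":0,"ax":0,"ay":0,"az":0},
  {"jaw":0.028,"x":-0.018,"y":0,"z":0,"ax":0,"ay":0,"az":0},
  {"jaw":0.028,"x":-0.024,"y":0,"z":0,"ax":0,"ay":0,"az":0},
  {"jaw":0.028,"x":-0.03,"y":0,"z":0,"ax":0,"ay":0,"az":0},
])

```text
clock: 49.15
tcp_pos: [535.0, -251.7, 31.6]
tcp_rot: [1.571, 2.719, 0.001]
contact_force: [0.5, 0.6, -0.7]
width: 0.361
```

```bash
python3 go.py 541.4 -263.7 31 30; python3 - <<'E'
from meas import *
s=get_image('side');save(s,'s43',(180,110,260,190),9)
E
```

```text
t 49.15 pos [ 535.  -251.7   31.6] yawY 29.96 q6 -1.16 w 0.361 F [ 0.5  0.6 -0.7]
SHIFT [-0.0136 -0.0004  0.0006] TURN [ 0.08  0.05 -0.04] alt az 180.0 tooldirs x [-0.5   0.87 -0.  ] y [0.87 0.5  0.  ]
```

View pics/s43.png

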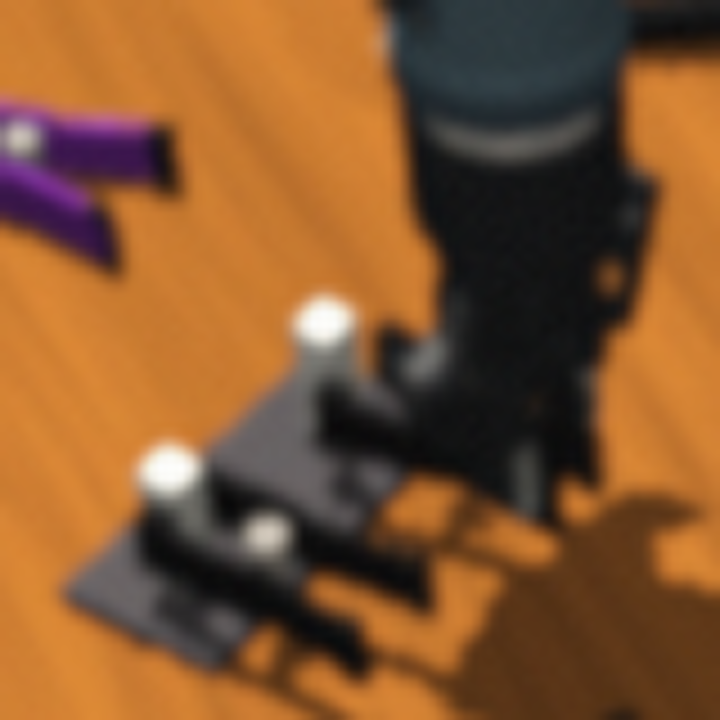

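step_arm([
  {"jaw":0.028,"x":-0.005,"y":0,"z":0,"ax":0,"ay":0,"az":0},
  {"jaw":0.028,"x":-0.01,"y":0,"z":0,"ax":0,"ay":0,"az":0},
  {"jaw":0.028,"x":-0.013,"y":0,"z":0,"ax":0,"ay":0,"az":0},
  {"jaw":0.028,"x":-0.013,"y":0,"z":0,"ax":0,"ay":0,"az":0},
])

```text
clock: 49.7
tcp_pos: [541.4, -262.7, 31.6]
tcp_rot: [1.571, 2.719, 0.001]
contact_force: [-0.5, -0.6, -0.4]
width: 0.358
```

```bash
python3 go.py 541.4 -263.7 31 30; python3 - <<'E'
from meas import *
s=get_image('side');save(s,'s44',(180,110,260,190),9)
E
```

```text
t 49.7 pos [ 541.4 -262.7   31.6] yawY 29.95 q6 -1.17 w 0.358 F [-0.5 -0.6 -0.4]
SHIFT [-0.0009 -0.0005  0.0006] TURN [ 0.09  0.05 -0.05] alt az 180.0 tooldirs x [-0.5   0.87 -0.  ] y [0.87 0.5  0.  ]
```

View pics/s44.png

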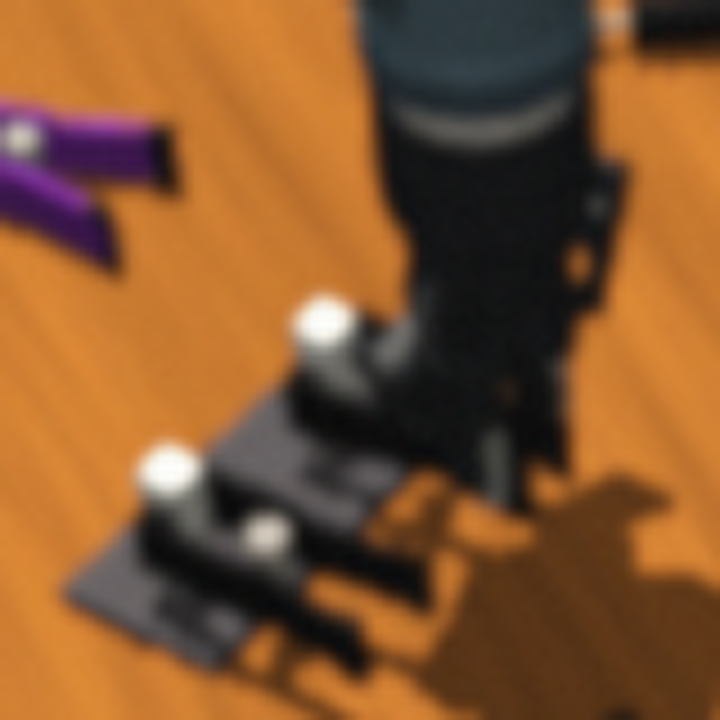

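step_arm([
  {"jaw":0.036,"x":0,"y":0,"z":0,"ax":0,"ay":0,"az":0},
  {"jaw":0.042,"x":0,"y":0,"z":0,"ax":0,"ay":0,"az":0},
  {"jaw":0.05,"x":0,"y":0,"z":0,"ax":0,"ay":0,"az":0},
  {"jaw":0.06,"x":0,"y":0,"z":0,"ax":0,"ay":0,"az":0},
  {"jaw":0.066,"x":0,"y":0,"z":0,"ax":0,"ay":0,"az":0},
])

```text
clock: 50.38
tcp_pos: [541.4, -262.6, 31.7]
tcp_rot: [1.571, 2.719, 0.001]
contact_force: [-0.3, 0.1, -0.0]
width: 0.774
```

```bash
python3 go.py 541.4 -263.7 31 30; python3 - <<'E'
from meas import *
s=get_image('side');save(s,'s45',(180,110,260,190),9)
E
```

```text
t 50.38 pos [ 541.4 -262.6   31.7] yawY 29.96 q6 -1.17 w 0.774 F [-0.3  0.1 -0. ]
SHIFT [-0.001  -0.0005  0.0007] TURN [ 0.09  0.06 -0.04] alt az 180.0 tooldirs x [-0.5   0.87 -0.  ] y [0.87 0.5  0.  ]
```

View pics/s45.png

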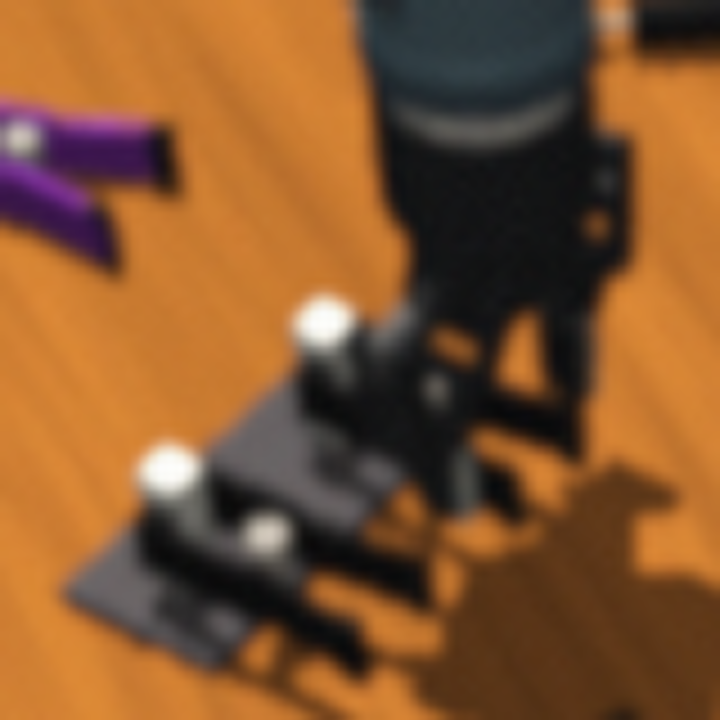

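Free of the handles. Now lift straight up, back off and inspect.

step_arm([
  {"jaw":0.066,"x":0,"y":0,"z":-0.015,"ax":0,"ay":0,"az":0},
  {"jaw":0.066,"x":0,"y":0,"z":-0.04,"ax":0,"ay":0,"az":0},
  {"jaw":0.066,"x":0,"y":0,"z":-0.08,"ax":0,"ay":0,"az":0},
  {"jaw":0.066,"x":0,"y":-0.02,"z":-0.13,"ax":0,"ay":0,"az":0},
  {"jaw":0.066,"x":0,"y":-0.08,"z":-0.15,"ax":0,"ay":0,"az":0},
])

```text
clock: 51.05
tcp_pos: [474.6, -303.2, 186.3]
tcp_rot: [1.562, 2.715, -0.001]
contact_force: [-0.0, -1.5, -0.2]
width: 0.773
```

step_arm([
  {"jaw":0.066,"x":0.04,"y":-0.05,"z":0,"ax":0,"ay":0,"az":0},
  {"jaw":0.066,"x":0.1,"y":-0.08,"z":0,"ax":0,"ay":0,"az":0},
  {"jaw":0.066,"x":0.16,"y":-0.1,"z":0,"ax":0,"ay":0,"az":0},
  {"jaw":0.066,"x":0.2,"y":-0.1,"z":0,"ax":0,"ay":0,"az":0},
  {"jaw":0.066,"x":0.2,"y":-0.1,"z":0,"ax":0,"ay":0,"az":0},
])

```text
clock: 51.68
tcp_pos: [284.8, -177.1, 181.5]
tcp_rot: [1.569, 2.717, 0.0]
contact_force: [0.6, -0.6, 0.3]
width: 0.776
```

```bash
python3 go.py 541.4 -263.7 31 30; python3 - <<'E'
from meas import *
s=get_image('side');t=get_image('top');save(s,'s46',(170,110,320,270),4.2);save(t,'t46',(240,140,430,280),4.2);save(s,'s46f');save(t,'t46f');np.save('s46.npy',s);np.save('t46.npy',t)
for box in((252,150,272,182),(308,148,328,180)):
    m=mask_img(t,lambda h:(h[...,2]>190)&(h[...,1]<60),box)
    for c in blobs(m,200):
        r=cv2.minAreaRect(ray("top",topx(c,box),80)[:,:2].astype(np.float32));print("insert",r)
def piv(n,img,b,z):
    m=mask_img(img,lambda h:(h[...,2]>130)&(h[...,1]<70),b)
    for c in blobs(m,80):
        M=cv2.moments(c);p=topx([[M['m10']/M['m00'],M['m01']/M['m00']]],b)[0];print(n,p.round(1),ray(n,p,z).round(1)[0]);
for b in((256,177,270,190),(312,174,326,188),(360,165,375,180),(376,186,390,204)): piv("top",t,b,44)
E
```

```text
t 51.67 pos [ 284.8 -177.1  181.5] yawY 29.99 q6 -1.44 w 0.776 F [ 0.6 -0.6  0.3]
SHIFT [-0.2028  0.1787  0.1514] TURN [ 0.11  0.17 -0.01] alt az 180.0 tooldirs x [-0.5   0.87 -0.  ] y [0.87 0.5  0.  ]
insert ((664.9793701171875, 80.33074951171875), (8.714622497558594, 41.54646682739258), 89.53465270996094)
insert ((664.495361328125, -100.30167388916016), (9.454686164855957, 41.05659866333008), 88.30384063720703)
top [263.4 182.8] [612.1  78.4  44. ]
top [319.2 180.6] [ 615.5 -101.3   44. ]
top [366.2 171.7] [ 641.6 -253.    44. ]
top [381.  195.3] [ 563.3 -296.3   44. ]
```

View pics/s46.png

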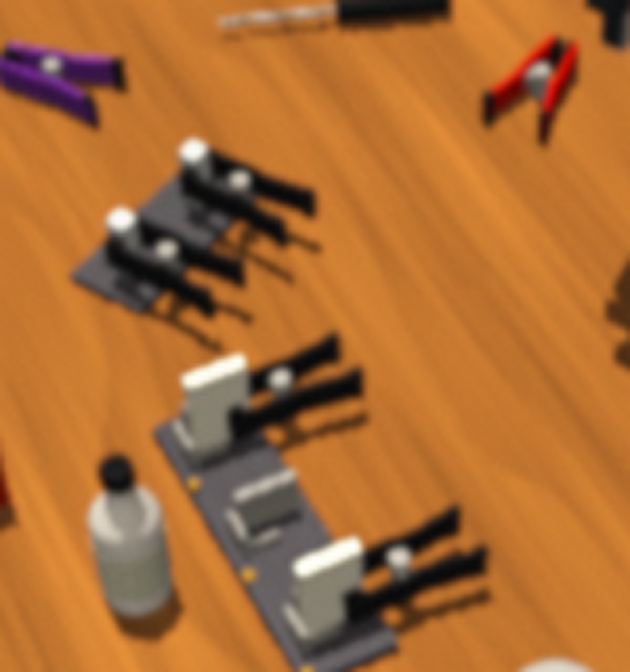

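View pics/t46.png

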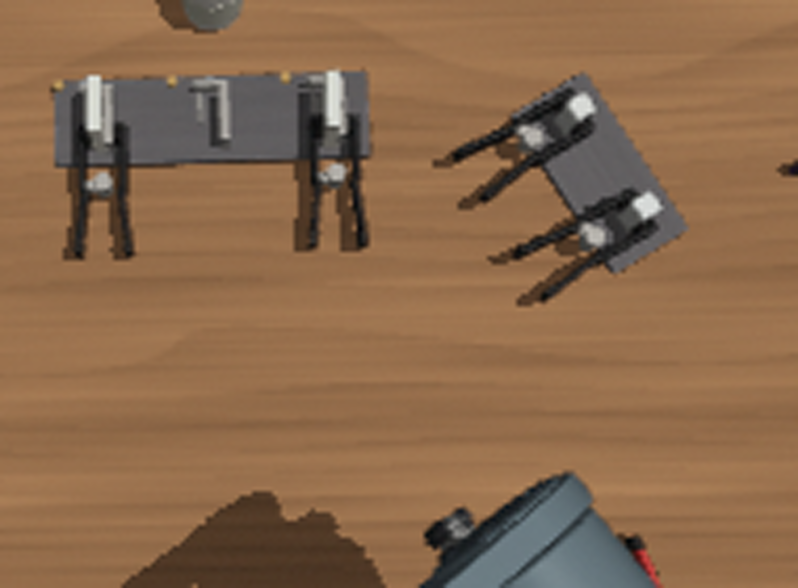

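View pics/s46f.png

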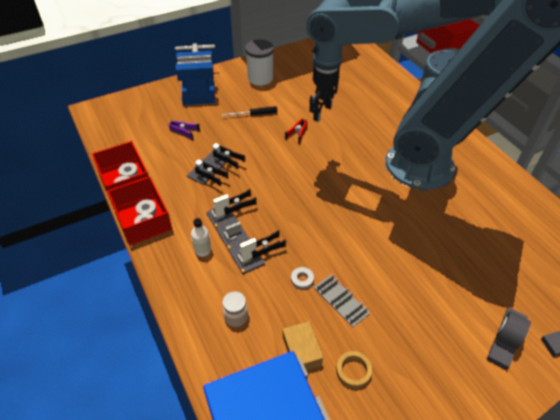

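```bash
python3 - <<'E'
from station import *
print(job_done(), get_state()['clock'])
E
```

```text
the job is handed in; nothing more can be done
the job is handed in; nothing more can be done
```

I handed the job in at about 52 s of the 210 s allowed. Both ceramic inserts (two were present) are in the outer pockets of the jig, and all four clamps are clipped on.

- **Inserts:** the last top view puts each one against its backing plate. Offsets from the pocket centres are about 0 / −2 mm (left) and −3 / −3 mm (right), along and across. That is within tolerance, though the calibration is only good to about 2 mm. I gripped them at 22 N.
- **Clamps:** two hold the inserts with their backing plates, and two hold the aluminium posts. All four stay up on their own, clear of the bench, with the gripper backed away.
- **Bystanders:** those visible in the last pictures look unmoved; I checked this by eye only, without measuring.

**Checks that failed or disagreed:**
- **Pocket positions:** they measured about 3 mm nearer the robot than the jig's centre line, so I used the measured plates instead.
- **Second insert:** the arm read about 3 mm high while gripping it, and it touched the pocket floor about 3 mm higher than predicted. A picture showed it on the floor before I released it.
- **Fourth clamp:** it had shifted about 5 mm partway through, so I measured it again before gripping it.
- **Not measured:** I could not read the clamp forces or jaw angles directly. I judged them from the pictures and from the inserts having been pulled against their plates.

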